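Unload the burn-in drawer

ROBOT

A 6-joint arm with a two-finger parallel gripper is mounted at the origin on the work surface. World frame = base frame: x ahead of the robot, y to its left, z up, the work surface at z = 0. Lengths are in m, angles in degrees, forces in N, time in s.
With the tool pointing down it reaches from about 0.4 to 0.825 m from the base axis. Payload 7 kg.
Tool frame: the origin (TCP) lies midway between the tips of the shut fingers; the grasp point (between the pads) lies r.grasp_offset behind it (r.grasp_offset is the distance from the TCP to the grasp point, in m); z points along the fingers, y is the direction in which the jaws open and shut (so a half turn about z gives the same grasp; the last joint's range is limited). The gripper opens to 88 mm and grips with 3 to 60 N. Pads are 19 mm wide; open, the fingers measure 130 mm over their backs; the gripper's body (78 mm by 193 mm) begins 47 mm behind the grasp point.
Start: joints at [90.361, 20.546, 0.682, 0, -70.136, -16.507], TCP at [0.188, 0.648, 0.227] pointing down, gripper open.
Joint ranges: [-176.03, 176.03], [-82.01, 121.73], [-58.28, 71.71], [-173.87, 95.51], [-174.79, -0.11], [-173.66, 173.66]. Speed limits (degrees/s): [136.94, 136.94, 172.46, 180, 180, 180].

INTERFACE

Orientations are given as [roll, pitch, yaw] about the fixed x, y, z axes, in that order (R = Rz(yaw) Ry(pitch) Rx(roll)).
In Python, from plant import status, imaging, r gives the robot as it stands.
- The arm moves only by the tool apply_moves, never from a script. Its argument "moves" is a list of rows, each a list of 6 numbers: the shift along the tool's x, y, z in units of 200 mm (1.0 is 200 mm), then the turn, a rotation vector about the tool's x, y, z in units of 90 degrees (1.0 is 90 degrees). In form: [[tx, ty, tz, rx, ry, rz], ...]. A call has 1 to 12 rows; each row is the pose to reach, as a shift and turn from the pose measured when the call began, along the tool's axes at that moment; what a row does not reach only later rows make up. A row lasts 1/8 s, in which the tool goes at most 62.5 mm and 10.7 degrees, less where a joint would pass 70% of its speed; a pose out of reach is approached as far as the arm can. A call with a number of a shift or a turn outside -1 to 1 is refused whole. A call with a gripper value outside its range is refused whole. "hand" is the closure, from -1 (fully open) to 1 (shut), set as the call begins (left out, the last holds). The fingers move at their own pace and stop on an object; "grip_force" is the grip in N (left out, the last holds). Time passes only in rows, so rows that repeat a pose let the fingers close. It gives the time, the measured TCP pose, the force and the opening at its end, in the units of the state.
- status.get_state(): the state, without advancing time (a new reading comes with each control period).
- imaging.capture(name): name is "side" or "top"; returns (picture, depth): 400x640x3 uint8, blue, green, red; 400x640 float32, m along the optical axis (not along the pixel's ray), 0 where there is no reading.
- imaging.camera_info(name): a dict with "fx", "fy", "cx", "cy" (pixels), "T" (4x4, takes a point from camera to world coordinates). Camera axes: x right, y up, looking along -z (the intrinsics and any distortion apply to the point x, -y, -z); pixel columns grow to the right and rows downward; lengths in m; the calibration is good to about 2 mm. A picture is of the moment at which its call begins. camera_info takes no time and is no camera call.
- r.close_job(): hands the job in, once; it reports no verdict.
The state is a dict: "time_s": time; "joints": joint angles; "qd": joint speeds; "joint_torque": joint torques, N m; "tcp_pos": TCP position; "eef_rot": TCP orientation; "contact_force": force on the tool from outside, world axes, zero at the start; "moment": the same for the moment, N m; "gripper_width": finger opening in m.
Only numpy, scipy, OpenCV 4.12 (cv2) and the standard library are available. Lean on these libraries where they do the work, as an engineer would, in place of code of your own. Each camera call takes 0.05 s, during which the arm holds its last target.

TASK

Take the power modules out of the burn-in drawer: first turn the supply dial until its pointer reads zero, then draw the lock pin up out of its bore and hang it in the notch on the side of the hood. Pick up the hook tool, hook it down into the pull ring and drag the carrier out to its stop with it, then stand the hook tool back on its rubber mat and stand all the modules (two to four of them) upright on the floor of the shallow yellow tray. Leave the other things on the bench where they are.

Things in the scene. Friction and masses are not known exactly. Their poses are not given: they have to be found in the camera images.
- dial (a joint): supply dial, rad: 0 with its white pointer at the long thick zero mark (on the robot's side of the grey box), positive counter-clockwise from above; marks every 10 degrees. Starts at 0.9 to 2.4, turns from -0.8 to 2.6 with no stop at zero, needs about 0.05 N m and stays where it is left
- dial_grip (a point): centre of the dial's black grip bar, on the turning axis, 68 mm above the bench; turns with the dial, z up. Bar 46 mm long (x; pointer at the -x end), 14 mm thick (y), its top 12 mm above this point, its foot 16 mm below it on a round skirt of 33 mm radius. The grey box beneath, 100 x 100 x 45 mm, is fixed
- pin_grip (a point): loose lock pin, upright, z up, 60 g: centre of its round black grip, 18 mm across, 38 mm high. Below it a collar 26 mm across, 5 mm thick, underside 24 mm below this point, then a stem 10 mm across, 30 mm long. At the start the stem stands in the bore, collar on the carrier's ear, and locks the carrier; lift it straight up over 32 mm to free it
- notch (a point): middle of the parking notch at the upper face (50 mm above the bench) of a fixed steel plate, 8 mm thick, on the hood's side. The notch is 14 mm wide (x), runs along y from its closed end 10 mm to -y to its open end 16 mm to +y; prongs 15 mm wide. The hood's wall is 24 mm to -y, its top 10 mm above this point. The pin hangs here by its collar
- carrier (a joint): how far the carrier has been drawn out of the hood, m: 0 shut, 0.128 at its stop. It slides stiffly (about 2 N) along -x of the ring's frame and stays where it is left
- ring (a point): centre of the level steel pull ring on the carrier's front, 36 mm above the bench: 26 mm inside, 40 mm outside, bar 7 mm thick. Pull along -x of this frame (z up), bare bench that way. The carrier's floor, 112 (x) by 192 mm, has its middle 108 mm to +x, its face 11 mm above the bench, a rim 8 mm high; an ear 32 mm high stands out at its front +y corner and takes the pin
- mouth (a point): fixed: middle of the hood's open mouth, 11 mm above the bench (the carrier's floor height); the hood extends 131 mm to +x of this frame and 112 mm to each side, its roof is 60 mm above the bench. Drawn out, the carrier's floor lies clear before the mouth
- hook_grip (a point): hook tool, 130 to 210 g: middle of its wooden grip, 30 mm above its underside. Grip 70 mm long (x), 20 mm thick (y), top 22 mm above this point, on a flat steel foot 80 x 44 x 8 mm on which the tool stands, z up. An 8 mm round shank runs to +x, axis 14 mm above this point, and turns straight down 100 mm from it
- hook_tip (a point): lower end of the tool's down-turned hook, on the axis of its 8 mm bar, 100 mm to +x of the grip point and 20 mm below it (the round end reaches 4 mm lower); the down-turned part is 34 mm long
- hook_mat: the hook tool's black rubber mat, fixed, 180 mm (x) by 90 mm (y), 2 mm thick; origin at its middle, on the bench
- tray_floor (a point): centre of the inner floor of the fixed shallow yellow tray, 4 mm above the bench; the floor measures 212 mm (x of this frame) by 122 mm (y), the rim stands 12 mm above the floor
- module0_mid (a point): power module: black base under a finned aluminium heat sink, a block 44 mm long (x), 30 mm wide (y), 36 mm high, 55 to 115 g; this point is its centre, 18 mm up. Two to four of the four are present. At the start they stand side by side in the carrier under the hood, x roughly along the sliding direction, in places 46 mm apart
- module1_mid (a point): power module: black base under a finned aluminium heat sink, a block 44 mm long (x), 30 mm wide (y), 36 mm high, 55 to 115 g; this point is its centre, 18 mm up. Two to four of the four are present. At the start they stand side by side in the carrier under the hood, x roughly along the sliding direction, in places 46 mm apart
- module2_mid (a point): power module: black base under a finned aluminium heat sink, a block 44 mm long (x), 30 mm wide (y), 36 mm high, 55 to 115 g; this point is its centre, 18 mm up. Two to four of the four are present. At the start they stand side by side in the carrier under the hood, x roughly along the sliding direction, in places 46 mm apart
- module3_mid (a point): power module: black base under a finned aluminium heat sink, a block 44 mm long (x), 30 mm wide (y), 36 mm high, 55 to 115 g; this point is its centre, 18 mm up. Two to four of the four are present. At the start they stand side by side in the carrier under the hood, x roughly along the sliding direction, in places 46 mm apart
- spool: grey spool, 52 mm across, 36 mm high, a bystander standing on the bench; origin at its underside. Leave it alone
- flux: small jar, 36 mm across, 70 mm high, a bystander standing on the bench; origin at its underside. Leave it alone
- screws: small steel bowl, 56 mm across, 30 mm high, a bystander standing on the bench; origin at its underside. Leave it alone
- fan: cooler fan, 68 mm across, 24 mm high, a bystander lying on the hood's roof; origin at its underside. Leave it alone

How it is judged (in metres and radians):
On the way, in this order (a step that is already met when the one before it is completed fails the run):
1. the dial's pointer stands at zero (within 0.09 rad) and rests there (value of joint dial between -0.09 and 0.09 rad and velocity of joint dial between -0.1 and 0.1 rad/s), for 0.5 s.
2. the lock pin hangs upright in the side notch, collar on the plate (horizontal distance between pin_grip and notch below 0.011 m and z of pin_grip in the frame of notch between 0.018 and 0.03 m and angle between pin_grip's own z axis and vertical below 0.15 rad and contact force between the fingers and pin below 0.1 N), for 0.3 s.
3. the hook is down inside the pull ring, the carrier still shut (horizontal distance between hook_tip and ring below 0.015 m and z of hook_tip in the frame of ring below -0.006 m and value of joint carrier below 0.03 m), for 0.1 s.
4. the carrier is drawn out to its stop (beyond 112 mm) with the hook in the ring (horizontal distance between hook_tip and ring below 0.015 m and z of hook_tip in the frame of ring below -0.006 m and value of joint carrier above 0.112 m), for 0.2 s.
At the end, for the whole second after the job is handed in: Dial at zero within 0.09 rad; pin upright in the notch, collar on the plate, within 11 mm of its middle; carrier out beyond 112 mm; hook tool upright, middle of its grip over its mat; every module present upright and at rest on the yellow tray's floor, its centre over that floor (value of joint dial between -0.09 and 0.09 rad and value of joint carrier above 0.112 m and horizontal distance between pin_grip and notch below 0.011 m and z of pin_grip in the frame of notch between 0.018 and 0.03 m and angle between each of pin_grip, module0_mid, module1_mid, module2_mid, module3_mid's own z axis and vertical below 0.15 rad and x of hook_grip in the frame of hook_mat between -0.09 and 0.09 m and y of hook_grip in the frame of hook_mat between -0.045 and 0.045 m and angle between hook_grip's own z axis and vertical below 0.12 rad and height (world z) of hook_grip below 0.038 m and linear speed of each of hook, module0, module1, module2, module3 below 0.02 m/s and x of module0_mid in the frame of tray_floor between -0.106 and 0.106 m and y of module0_mid in the frame of tray_floor between -0.061 and 0.061 m and z of module0_mid in the frame of tray_floor between 0.01 and 0.024 m and x of module1_mid in the frame of tray_floor between -0.106 and 0.106 m and y of module1_mid in the frame of tray_floor between -0.061 and 0.061 m and z of module1_mid in the frame of tray_floor between 0.01 and 0.024 m and x of module2_mid in the frame of tray_floor between -0.106 and 0.106 m and y of module2_mid in the frame of tray_floor between -0.061 and 0.061 m and z of module2_mid in the frame of tray_floor between 0.01 and 0.024 m and x of module3_mid in the frame of tray_floor between -0.106 and 0.106 m and y of module3_mid in the frame of tray_floor between -0.061 and 0.061 m and z of module3_mid in the frame of tray_floor between 0.01 and 0.024 m); the robot touches nothing.
It fails at once if a bystander is pushed more than 40 mm (distance of any of spool, flux, screws, fan from where it was at the start of the episode above 0.04 m).
Of module0, module1, module2, module3 only 2 to 4 are there at a start; the rules pass over those that are not, and their reading is None.
At some moment in a run one of hook, module0, module1, module2, module3 may be knocked a few centimetres aside while the robot is not near it.
It also fails if it takes over 208 s, if anything falls off the work surface, if the arm or the gripper's body presses on something with over 40 N, if the wrist force passes 120 N, or if a joint passes its speed limit or range.

## Working session

There is one attempt and no reset: what is moved stays moved. The work goes in short steps, Python scripts to look and compute and a tool call to move; the robot and the scene stay as the last step left them, time stands still between calls to the robot, and variables do not carry over. Pictures are saved under pics/ and viewed, and the job is handed in when it is done.

Besides the shell and the picture viewer there is one more tool, called after "Emit:" as a command line: name --pt "numbers of a row" for each row, then --argument value for the rest. apply_moves: Moves the arm, as the interface text tells. Its arguments: {"type":"object","properties":{"moves":{"type":"array","items":{"type":"array","items":{"type":"number"}}},"hand":{"type":"number"},"grip_force":{"type":"number"}},"required":["moves"]}

```bash
ls -la; mkdir -p pics
python3 - <<'E'
from plant import status, imaging, r
import cv2, numpy as np
print(status.get_state()); print(r.grasp_offset)
for n in ("top","side"):
    p,d=imaging.capture(n); cv2.imwrite(f"pics/{n}0.png",p); np.save(f"pics/{n}0_d.npy",d); print(n,imaging.camera_info(n))
E
```

```text
total 12
drwxr-xr-x  3 agent agent 4096 Dec  7 03:52 .
drwxr-xr-x 23 root  root  4096 Dec  7 03:52 ..
drwxr-xr-x  2 agent agent 4096 Dec  7 03:52 pics
{'time_s': 0.0, 'joints': array([ 9.03618579e+01,  2.05893029e+01,  6.34220575e-01, -2.13152671e-02,
       -7.01364599e+01, -1.65071660e+01]), 'qd': array([ 0.12071506, -0.01899791,  0.07428239, -0.040149  , -0.04892055,
        0.15436707]), 'joint_torque': array([ 3.00504162e-04, -5.82720780e+01,  2.93054241e+01,  6.99713320e+00,
        6.78488650e-03, -1.61648632e-04]), 'tcp_pos': array([0.18757961, 0.64789771, 0.2256464 ]), 'eef_rot': array([ 1.79906537e+02, -6.80097550e-03, -1.61525611e+01]), 'contact_force': array([ 0.56970027, -0.09205709,  0.64059828]), 'moment': array([-0.00169978,  0.03853775, -0.02138122]), 'gripper_width': 0.08754454857243113}
0.0188
top {'fx': 362.00572466994095, 'fy': 362.00572466994095, 'cx': 313.9733538969726, 'cy': 202.38800738446187, 'T': array([[ 1.59585404e-02,  9.88849062e-01, -1.48063694e-01,
         3.95756394e-01],
       [-9.99867658e-01,  1.62506513e-02,  7.63271924e-04,
        -6.64940140e-02],
       [ 3.16089219e-03,  1.48031919e-01,  9.88977533e-01,
         1.13096576e+00],
       [ 0.00000000e+00,  0.00000000e+00,  0.00000000e+00,
         1.00000000e+00]])}
side {'fx': 515.7650003921128, 'fy': 515.7650003921128, 'cx': 315.5446462887237, 'cy': 195.67480369711865, 'T': array([[ 0.76669044,  0.43633247, -0.4709562 , -0.06152768],
       [-0.64201587,  0.51971187, -0.56366231, -0.81737465],
       [-0.00118264,  0.73451586,  0.67859049,  0.94618604],
       [ 0.        ,  0.        ,  0.        ,  1.        ]])}
```

View pics/top0.png

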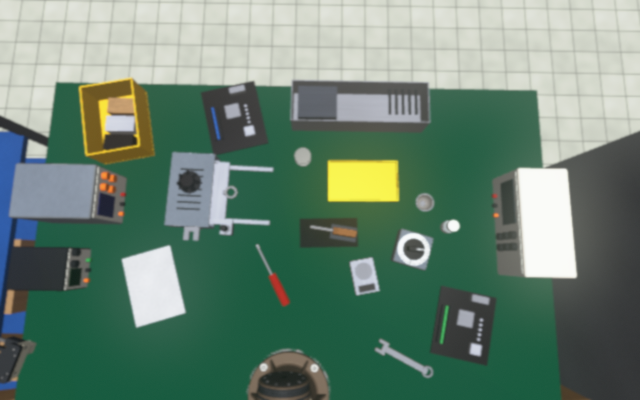

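View pics/side0.png

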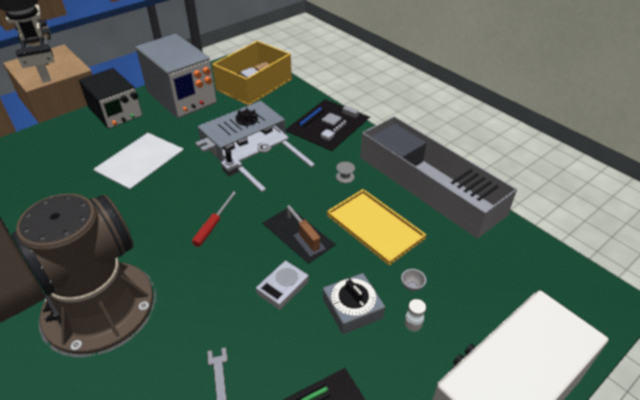

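```bash
cat > h.py <<'E'
from plant import status, imaging, r
import cv2, numpy as np
from scipy.spatial.transform import Rotation as R
CI={n:imaging.camera_info(n) for n in ("top","side")}
def ray(n,u,v):
    c=CI[n];T=c["T"]
    d=np.array([(u-c["cx"])/c["fx"],-(v-c["cy"])/c["fy"],-1.0])
    return T[:3,3],T[:3,:3]@d
def onz(n,u,v,z):
    o,d=ray(n,u,v); t=(z-o[2])/d[2]; return o+t*d
def proj(n,p):
    c=CI[n];T=c["T"]; q=T[:3,:3].T@(np.asarray(p,float)-T[:3,3]); s=-q[2]
    return np.array([c["cx"]+c["fx"]*q[0]/s, c["cy"]-c["fy"]*q[1]/s])
def tri(u1,v1,u2,v2):
    o1,d1=ray("top",u1,v1);o2,d2=ray("side",u2,v2)
    A=np.stack([d1,-d2],1);t=np.linalg.lstsq(A,o2-o1,rcond=None)[0]
    a=o1+t[0]*d1;b=o2+t[1]*d2
    return (a+b)/2,np.linalg.norm(a-b)
def cap(tag):
    out={}
    for n in ("top","side"):
        p,d=imaging.capture(n);cv2.imwrite(f"pics/{n}{tag}.png",p);np.save(f"pics/{n}{tag}_d.npy",d);out[n]=(p,d)
    return out
def crop(n,tag,x0,y0,x1,y1,k):
    p=cv2.imread(f"pics/{n}{tag}.png")[y0:y1,x0:x1]
    q=cv2.resize(p,None,fx=k,fy=k,interpolation=cv2.INTER_CUBIC)
    for x in range((x0+9)//10*10,x1,10): 
        cv2.line(q,((x-x0)*k,0),((x-x0)*k,4),(255,255,255),1)
        if x%20==0: cv2.putText(q,str(x),((x-x0)*k+1,14),0,.38,(255,255,255),1)
    for y in range((y0+9)//10*10,y1,10):
        cv2.line(q,(0,(y-y0)*k),(4,(y-y0)*k),(255,255,255),1)
        if y%20==0: cv2.putText(q,str(y),(5,(y-y0)*k+4),0,.38,(255,255,255),1)
    return q
def goal(p,yaw=None,Rg=None):
    """rows: shift/turn in tool axes, units, to go to TCP p with tool down & given yaw of tool y(jaw) axis"""
    s=status.get_state(); p0=s["tcp_pos"];R0=R.from_euler("xyz",s["eef_rot"],degrees=True)
    if Rg is None: Rg=R.from_euler("xyz",[180,0,yaw],degrees=True)
    t=R0.inv().apply(np.asarray(p)-p0)/0.2
    w=(R0.inv()*Rg).as_rotvec(degrees=True)/90
    return np.round(np.r_[t,w],4)
E
python3 - <<'E'
from h import *
cv2.imwrite("pics/c1.png",crop("top","0",150,140,290,250,5))
cv2.imwrite("pics/c2.png",crop("side","0",180,90,320,200,5))
cv2.imwrite("pics/c3.png",crop("top","0",290,150,450,280,5))
cv2.imwrite("pics/c4.png",crop("side","0",250,180,430,330,4))
E
```

```text
(no output)
```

View pics/c1.png

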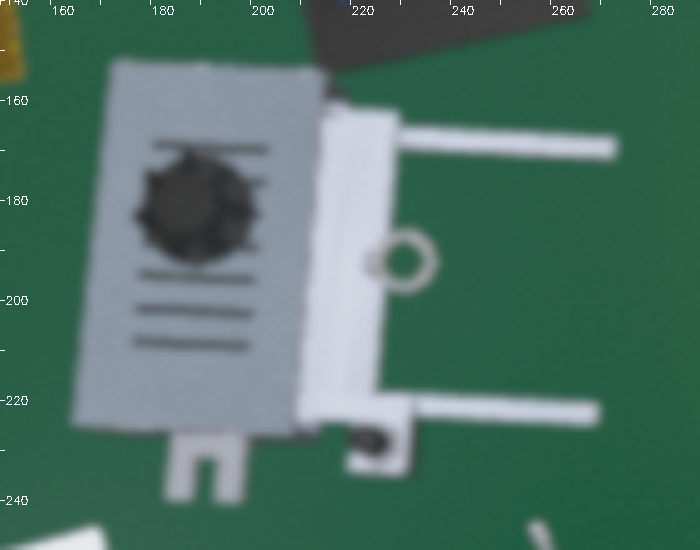

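View pics/c2.png

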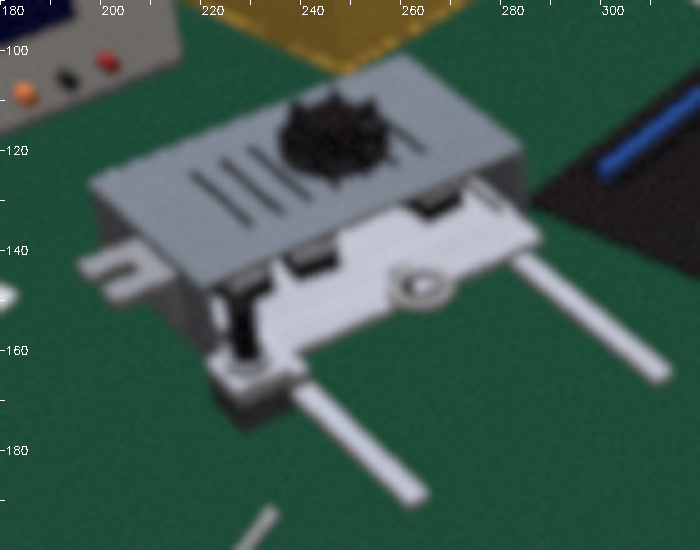

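View pics/c3.png

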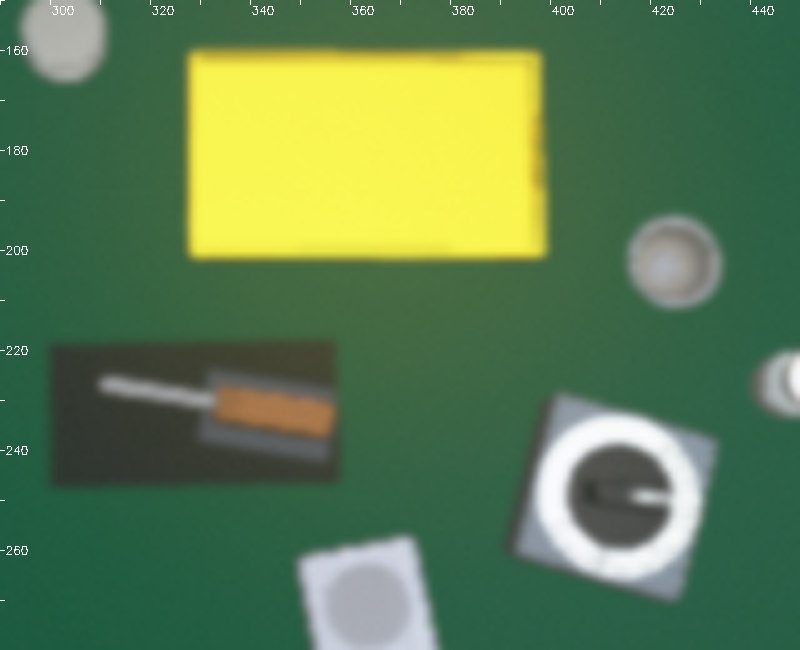

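View pics/c4.png

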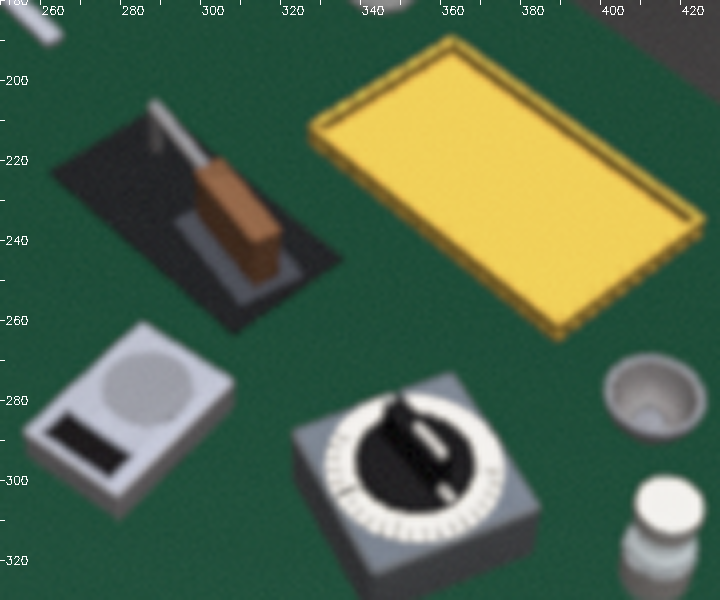

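Run:
```python
from h import *
a=crop("top","0",385,222,440,277,10);b=crop("side","0",318,265,393,335,8)
cv2.imwrite("pics/c5.png",np.hstack([a[:550],np.zeros((550,10,3),np.uint8)]));cv2.imwrite("pics/c6.png",b)
for n,box in (("top",(390,225,435,275)),("side",(318,265,393,335))):
    p=cv2.imread(f"pics/{n}0.png");x0,y0,x1,y1=box
    s=p[y0:y1,x0:x1];hsv=cv2.cvtColor(s,cv2.COLOR_BGR2HSV)
    m=((hsv[...,2]>190)&(hsv[...,1]<40)).astype(np.uint8)
    c=max(cv2.findContours(m,cv2.RETR_EXTERNAL,cv2.CHAIN_APPROX_NONE)[0],key=cv2.contourArea)
    e=cv2.fitEllipse(cv2.convexHull(c));print(n,e, "uv",e[0][0]+x0,e[0][1]+y0, "pos",onz(n,e[0][0]+x0,e[0][1]+y0,0.047))
```

```text
top ((23.17411231994629, 23.804676055908203), (32.086788177490234, 33.418182373046875), 136.97117614746094) uv 413.1741123199463 248.8046760559082 pos [ 0.42335979 -0.36446755  0.047     ]
side ((35.254878997802734, 31.510417938232422), (36.00297164916992, 44.54596710205078), 96.38059997558594) uv 353.25487899780273 296.5104179382324 pos [ 0.42149114 -0.36343591  0.047     ]
```

View pics/c5.png

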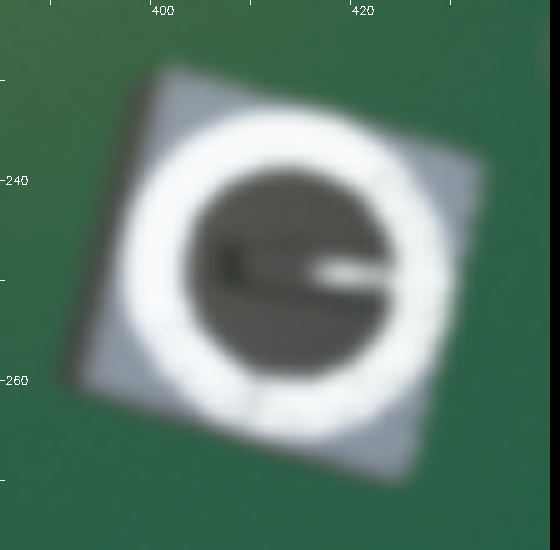

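View pics/c6.png

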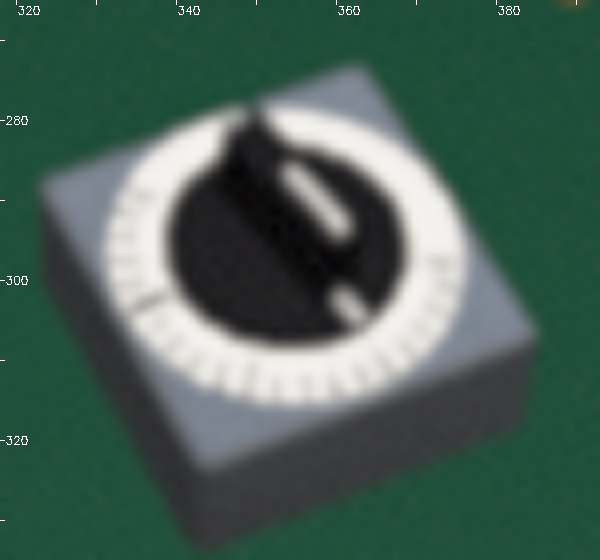

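Run:
```python
from h import *
ang=lambda v:np.degrees(np.arctan2(v[1],v[0]))
c=np.array([.4225,-.364])
cs=np.array([.42149,-.36344]);ct=np.array([.42336,-.36447])
print("zero side",ang(onz("side",336.7,302.7,.046)[:2]-cs),"top",ang(onz("top",409.7,262,.046)[:2]-ct))
a=onz("side",354,286.5,.08);b=onz("side",361,294.5,.08);print(a,b,ang((b-a)[:2]), ang(onz("side",361.5,304,.053)[:2]-cs))
a=onz("top",416,249,.08);b=onz("top",423,249.3,.08);print(a,b,ang((b-a)[:2]))
# box corners
for n,P in (("top",[(401.5,229),(433,238.5),(425.5,270),(393,261)]),("side",[(323.5,288.5),(362,273.5),(385,307),(343,324)])):
    q=[onz(n,*u,.045)[:2] for u in P];print(n,np.mean(q,0),[ang(q[(i+1)%4]-q[i]) for i in range(4)])
```

```text
zero side 163.00738421126078 top 164.2506185057361
[ 0.4222383  -0.36256254  0.08      ] [ 0.41934796 -0.3866267   0.08      ] -96.84896769184537 -96.19299084342829
[ 0.42209121 -0.36353418  0.08      ] [ 0.42155652 -0.38370418  0.08      ] -91.51851931477235
top [ 0.42131728 -0.36518619] [np.float64(-106.01832445361535), np.float64(164.85077862737566), np.float64(75.5025773985298), np.float64(-15.86844639156487)]
side [ 0.42072928 -0.36464203] [np.float64(-14.43889115833096), np.float64(-104.50862585149316), np.float64(164.7930911231745), np.float64(73.51148056939094)]
```

Run:
```python
from h import *
ang=lambda v:np.degrees(np.arctan2(v[1],v[0]))
for nm,n,a,b,z in (("railU","top",(230,167),(273,169.7),.008),("railL","top",(233,222),(269.5,222.7),.008),("railU","side",(284,142.5),(312.5,165.5),.008),("railL","side",(241,168),(263.5,189),.008),
  ("roofback","top",(172,152.5),(165,224.5),.06),("rooftop","top",(172,152.5),(214.5,154),.06),("roofside","side",(198,127.5),(259,102),.06),("roofside2","side",(198,127.5),(220.5,148),.06),("rooffront","side",(220.5,148),(284,120),.06),("carfront top","top",(230,162),(225.5,219),.02)):
    p,q=onz(n,*a,z),onz(n,*b,z);print(nm,n,p[:2].round(4),q[:2].round(4),ang((q-p)[:2]).round(1))
print("ring",onz("top",230.6,192.2,.036),onz("side",264.2,147.4,.036),tri(230.6,192.2,264.2,147.4))
print("pintop",onz("top",224.3,228,.075),onz("side",227.5,148.5,.075),onz("side",228.2,161,.037))
for n,P in (("top",[(191,232),(191,240.5),(183,240),(199,240.7)]),("side",[(205,142),(197,146),(197.5,142),(204.5,149)])):
  for u in P: print("notch",n,onz(n,*u,.05)[:2].round(4))
```

```text
railU top [0.6733 0.2015] [0.6668 0.0645] -92.7
railL top [0.4981 0.1834] [0.4978 0.0699] -90.2
railU side [0.6685 0.2044] [0.6646 0.0651] -91.6
railL side [0.5016 0.1874] [0.4984 0.0734] -91.6
roofback top [0.7028 0.3682] [0.4827 0.3726] 178.8
rooftop top [0.7028 0.3682] [0.7003 0.2384] -91.1
roofside side [0.4781 0.3699] [0.6964 0.367 ] -0.8
roofside2 side [0.4781 0.3699] [0.4756 0.2423] -91.1
rooffront side [0.4756 0.2423] [0.6963 0.2372] -1.3
carfront top top [0.6865 0.1995] [0.5059 0.2042] 178.5
ring [0.58709575 0.18901343 0.036     ] [0.58853843 0.1920761  0.036     ] (array([0.58636111, 0.18834625, 0.03927873]), np.float64(0.00037791614066591))
pintop [0.47403716 0.19296658 0.075     ] [0.48008836 0.21001488 0.075     ] [0.47393343 0.2050155  0.037     ]
notch top [0.4624 0.2976]
notch top [0.4372 0.2959]
notch top [0.4383 0.3198]
notch top [0.437  0.2722]
notch side [0.4626 0.3073]
notch side [0.4352 0.3055]
notch side [0.446  0.3212]
notch side [0.4443 0.2796]
```

Run:
```python
from h import *
a=crop("top","0",176,210,246,246,11);b=crop("side","0",190,130,260,180,11)
cv2.imwrite("pics/c7.png",a);cv2.imwrite("pics/c8.png",b)
```

```text
(no output)
```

View pics/c7.png

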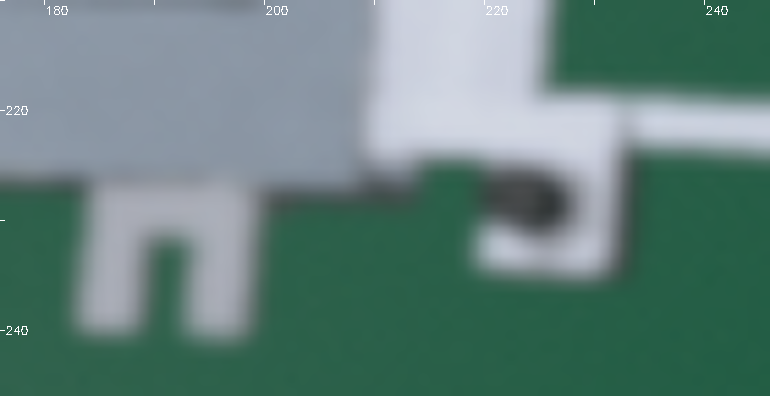

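View pics/c8.png

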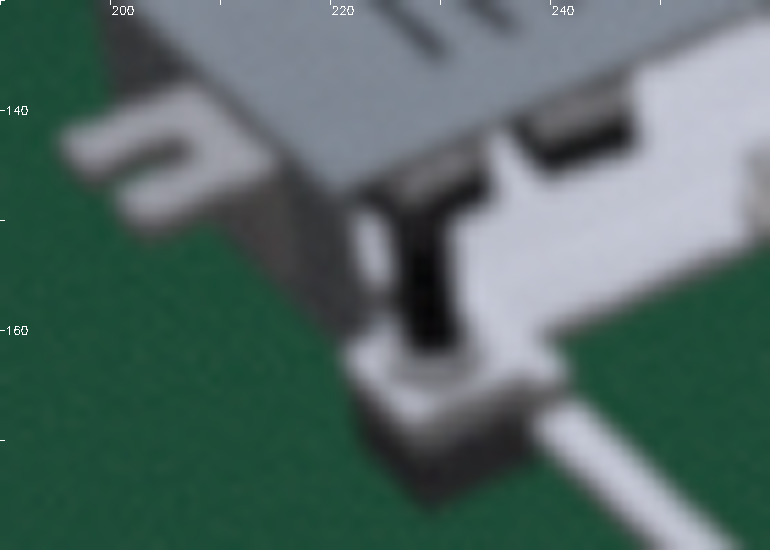

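Run:
```python
from h import *
for n,u,z in (("top",(222.5,227.5),.075),("top",(225,228.5),.037),("side",(229,162),.037),("side",(228.7,160.5),.037),("side",(228,153.5),.056)): print(n,u,onz(n,*u,z).round(4))
for n,P in (("top",[(191.2,231.5),(189.8,240.2),(183,240),(198,240.7),(199.3,227)]),("side",[(206,143.5),(199.5,147),(195.5,143),(203.5,150.3),(203,136.5),(214.5,144.5)])):
  for u in P: print("notch",n,u,onz(n,*u,.05)[:2].round(4))
# project hypotheses
for p in [(.475,.2035,.075),(.475,.2035,.037),(.475,.2035,.032)]: print(p,proj("top",p).round(1),proj("side",p).round(1))
```

```text
top (222.5, 227.5) [0.4754 0.1983 0.075 ]
top (225, 228.5) [0.4754 0.2001 0.037 ]
side (229, 162) [0.4732 0.1998 0.037 ]
side (228.7, 160.5) [0.4762 0.206  0.037 ]
side (228, 153.5) [0.4805 0.2122 0.056 ]
notch top (191.2, 231.5) [0.4639 0.2971]
notch top (189.8, 240.2) [0.438  0.2996]
notch top (183, 240) [0.4383 0.3198]
notch top (198, 240.7) [0.4369 0.2751]
notch top (199.3, 227) [0.4777 0.2738]
notch side (206, 143.5) [0.4611 0.2992]
notch side (199.5, 147) [0.4383 0.2968]
notch side (195.5, 143) [0.4392 0.3208]
notch side (203.5, 150.3) [0.439  0.2762]
notch side (203, 136.5) [0.4721 0.3342]
notch side (214.5, 144.5) [0.4773 0.2794]
(0.475, 0.2035, 0.075) [220.7 227.6] [227.2 150.3]
(0.475, 0.2035, 0.037) [223.9 228.6] [228.8 161.1]
(0.475, 0.2035, 0.032) [224.3 228.7] [229.  162.5]
```

```bash
cat >> h.py <<'E'
def st():
    s=status.get_state();print("t",round(s["time_s"],2),"p",s["tcp_pos"].round(4),"rot",s["eef_rot"].round(1),"F",s["contact_force"].round(1),"w",round(s["gripper_width"],4),"J",s["joints"].round(0));return s
def legs(*wp):
    """print rows for successive calls (each wp=(x,y,z,yaw)), assuming each call reaches target"""
    s=status.get_state();p0=s["tcp_pos"];R0=R.from_euler("xyz",s["eef_rot"],degrees=True)
    for x,y,z,yaw in wp:
        p=np.array([x,y,z]);Rg=R.from_euler("xyz",[180,0,yaw],degrees=True)
        t=R0.inv().apply(p-p0)/0.2;w=(R0.inv()*Rg).as_rotvec(degrees=True)/90
        n=max(np.linalg.norm(p-p0)/.0625,np.linalg.norm(w)*90/10.7)
        print((x,y,z,yaw),"->",list(map(float,np.r_[t,w].round(3))),"rows>=",round(n,1)); p0,R0=p,Rg
E
python3 - <<'E'
from h import *
st();legs((.32,.5,.227,-40),(.45,.36,.227,-60),(.48,.2,.22,-80),(.48,.02,.22,-95.5),(.46,-.16,.2,-95.5),(.44,-.32,.16,-95.5),(.4218,-.364,.12,-95.5))
E
```

```text
t 0.1 p [0.1876 0.648  0.2257] rot [179.9  -0.  -16.2] F [ 0.1  0.6 -0.2] w 0.0878 J [ 90.  21.   1.  -0. -70. -17.]
(0.32, 0.5, 0.227, -40) -> [0.842, 0.526, -0.005, 0.001, -0.0, 0.265] rows>= 3.2
(0.45, 0.36, 0.227, -60) -> [0.948, 0.118, 0.0, -0.0, -0.0, 0.222] rows>= 3.1
(0.48, 0.2, 0.22, -80) -> [0.768, 0.27, 0.035, 0.0, -0.0, 0.222] rows>= 2.6
(0.48, 0.02, 0.22, -95.5) -> [0.886, 0.156, 0.0, 0.0, -0.0, 0.172] rows>= 2.9
(0.46, -0.16, 0.2, -95.5) -> [0.905, 0.013, 0.1, 0.0, 0.0, 0.0] rows>= 2.9
(0.44, -0.32, 0.16, -95.5) -> [0.806, 0.023, 0.2, 0.0, 0.0, 0.0] rows>= 2.7
(0.4218, -0.364, 0.12, -95.5) -> [0.228, 0.069, 0.2, 0.0, 0.0, 0.0] rows>= 1.0
```

Emit:
apply_moves --pt "0.84 0.53 0 0 0 0.26" --pt "0.84 0.53 0 0 0 0.26" --pt "0.84 0.53 0 0 0 0.26" --pt "0.84 0.53 0 0 0 0.26" --pt "0.84 0.53 0 0 0 0.26" --pt "0.84 0.53 0 0 0 0.26" --hand -1

```text
time_s: 0.85
tcp_pos: [0.3189, 0.5002, 0.2257]
eef_rot: [179.9, -0.0, -39.5]
contact_force: [-0.2, 0.8, 1.4]
gripper_width: 0.0877
```

Emit:
apply_moves --pt "0.95 0.12 0 0 0 0.22" --pt "0.95 0.12 0 0 0 0.22" --pt "0.95 0.12 0 0 0 0.22" --pt "0.95 0.12 0 0 0 0.22" --pt "0.95 0.12 0 0 0 0.22" --pt "0.95 0.12 0 0 0 0.22"

```text
time_s: 1.6
tcp_pos: [0.4494, 0.3623, 0.2256]
eef_rot: [179.9, -0.1, -59.2]
contact_force: [-0.8, 0.7, 1.2]
gripper_width: 0.0876
```

Run:
```python
from h import *
st();legs((.48,.2,.22,-80),(.48,.02,.22,-95.5),(.46,-.16,.2,-95.5),(.44,-.32,.16,-95.5),(.4218,-.364,.12,-95.5))
```

```text
t 1.6 p [0.4494 0.3623 0.2256] rot [ 1.799e+02 -1.000e-01 -5.920e+01] F [-0.8  0.7  1.2] w 0.0876 J [ 58.  11. -12.   0. -67. -27.]
(0.48, 0.2, 0.22, -80) -> [0.775, 0.284, 0.029, 0.001, -0.001, 0.231] rows>= 2.6
(0.48, 0.02, 0.22, -95.5) -> [0.886, 0.156, 0.0, 0.0, -0.0, 0.172] rows>= 2.9
(0.46, -0.16, 0.2, -95.5) -> [0.905, 0.013, 0.1, 0.0, 0.0, 0.0] rows>= 2.9
(0.44, -0.32, 0.16, -95.5) -> [0.806, 0.023, 0.2, 0.0, 0.0, 0.0] rows>= 2.7
(0.4218, -0.364, 0.12, -95.5) -> [0.228, 0.069, 0.2, 0.0, 0.0, 0.0] rows>= 1.0
```

Tracking is good.

Emit:
apply_moves --pt "0.775 0.284 0.03 0 0 0.23" --pt "0.775 0.284 0.03 0 0 0.23" --pt "0.775 0.284 0.03 0 0 0.23" --pt "0.775 0.284 0.03 0 0 0.23" --pt "0.775 0.284 0.03 0 0 0.23"

```text
time_s: 2.22
tcp_pos: [0.4799, 0.2012, 0.2201]
eef_rot: [180.0, -0.1, -79.8]
contact_force: [0.3, 0.9, -0.2]
gripper_width: 0.0876
```

Emit:
apply_moves --pt "0.89 0.156 0 0 0 0.172" --pt "0.89 0.156 0 0 0 0.172" --pt "0.89 0.156 0 0 0 0.172" --pt "0.89 0.156 0 0 0 0.172" --pt "0.89 0.156 0 0 0 0.172"

```text
time_s: 2.85
tcp_pos: [0.481, 0.0215, 0.2203]
eef_rot: [-180.0, -0.1, -95.3]
contact_force: [0.8, -0.1, -0.8]
gripper_width: 0.0873
```

Emit:
apply_moves --pt "0.905 0.013 0.1 0 0 0" --pt "0.905 0.013 0.1 0 0 0" --pt "0.905 0.013 0.1 0 0 0" --pt "0.905 0.013 0.1 0 0 0" --pt "0.905 0.013 0.1 0 0 0"

```text
time_s: 3.48
tcp_pos: [0.4625, -0.1574, 0.2004]
eef_rot: [-180.0, -0.1, -95.2]
contact_force: [-0.4, -0.6, -0.6]
gripper_width: 0.0878
```

Emit:
apply_moves --pt "0.8 0.02 0.15 0 0 0" --pt "0.8 0.02 0.15 0 0 0" --pt "0.8 0.02 0.15 0 0 0" --pt "0.8 0.02 0.15 0 0 0" --pt "0.8 0.02 0.15 0 0 0" --pt "0.8 0.02 0.15 0 0 0"

```text
time_s: 4.22
tcp_pos: [0.445, -0.315, 0.171]
eef_rot: [-179.9, -0.1, -95.1]
contact_force: [0.4, -0.0, -0.1]
gripper_width: 0.0876
```

Run:
```python
from h import *
st();legs((.4218,-.364,.12,-95.5),(.4218,-.364,.058,-95.5))
```

```text
t 4.22 p [ 0.445 -0.315  0.171] rot [-1.799e+02 -1.000e-01 -9.510e+01] F [ 0.4 -0.  -0.1] w 0.0876 J [-15.  11. -20.   0. -59.  10.]
(0.4218, -0.364, 0.12, -95.5) -> [0.254, 0.094, 0.255, -0.001, -0.001, 0.005] rows>= 1.2
(0.4218, -0.364, 0.058, -95.5) -> [-0.0, -0.0, 0.31, 0.0, 0.0, 0.0] rows>= 1.0
```

Emit:
apply_moves --pt "0.254 0.094 0.25 0 0 0.005" --pt "0.254 0.094 0.25 0 0 0.005" --pt "0.254 0.094 0.25 0 0 0.005" --pt "0.254 0.094 0.25 0 0 0.005"

```text
time_s: 4.72
tcp_pos: [0.423, -0.3637, 0.1223]
eef_rot: [-179.8, -0.1, -95.4]
contact_force: [-0.6, -0.5, 0.7]
gripper_width: 0.0874
```

Run:
```python
from h import *
st();legs((.4218,-.364,.058,-95.5))
cap("1");cv2.imwrite("pics/c9.png",np.vstack([crop("side","1",300,200,440,340,4)]))
```

```text
t 4.72 p [ 0.423  -0.3637  0.1223] rot [-1.798e+02 -1.000e-01 -9.540e+01] F [-0.6 -0.5  0.7] w 0.0874 J [-21.  15. -22.   0. -53.  15.]
(0.4218, -0.364, 0.058, -95.5) -> [0.002, 0.007, 0.322, -0.002, -0.001, 0.001] rows>= 1.0
```

View pics/c9.png

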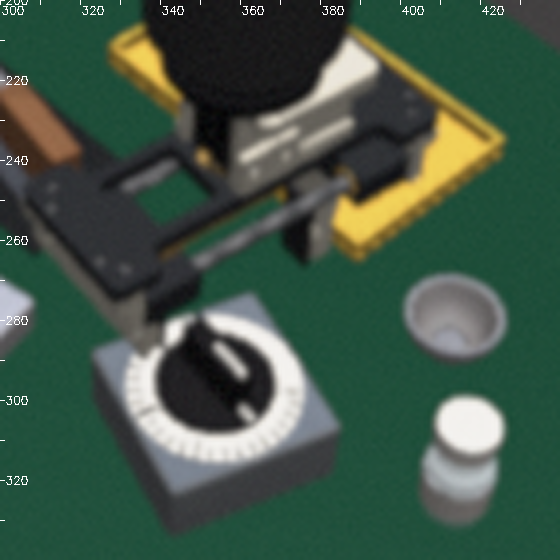

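Emit:
apply_moves --pt "0 0.007 0.16 0 0 0" --pt "0 0.007 0.32 0 0 0" --pt "0 0.007 0.32 0 0 0" --pt "0 0.007 0.32 0 0 0"

```text
time_s: 5.32
tcp_pos: [0.4227, -0.3639, 0.0596]
eef_rot: [-179.8, -0.1, -95.4]
contact_force: [0.5, 0.3, 1.5]
gripper_width: 0.0881
```

Emit:
apply_moves --pt "0 0 0 0 0 0" --pt "0 0 0 0 0 0" --pt "0 0 0 0 0 0" --pt "0 0 0 0 0 0" --pt "0 0 0 0 0 0" --pt "0 0 0 0 0 0" --pt "0 0 0 0 0 0" --pt "0 0 0 0 0 0" --hand 1 --grip_force 12

```text
time_s: 6.32
tcp_pos: [0.422, -0.3637, 0.0595]
eef_rot: [-179.8, -0.1, -95.4]
contact_force: [-4.9, -2.1, 8.1]
gripper_width: 0.0138
```

Run:
```python
from h import *
s=st();p=s["tcp_pos"];legs((*p,-145),(*p,-195.5))
```

```text
t 6.33 p [ 0.422  -0.3637  0.0595] rot [-1.798e+02 -1.000e-01 -9.540e+01] F [-4.9 -2.1  8.1] w 0.0138 J [-21.  19. -26.   0. -44.  15.]
(np.float64(0.42199091985598053), np.float64(-0.36372854268161675), np.float64(0.05947596410662302), -145) -> [0.0, 0.0, 0.0, -0.002, -0.001, 0.551] rows>= 4.6
(np.float64(0.42199091985598053), np.float64(-0.36372854268161675), np.float64(0.05947596410662302), -195.5) -> [0.0, 0.0, 0.0, 0.0, -0.0, 0.561] rows>= 4.7
```

Emit:
apply_moves --pt "0 0 0 0 0 0.08" --pt "0 0 0 0 0 0.16" --pt "0 0 0 0 0 0.24" --pt "0 0 0 0 0 0.32" --pt "0 0 0 0 0 0.4" --pt "0 0 0 0 0 0.48" --pt "0 0 0 0 0 0.55" --pt "0 0 0 0 0 0.55" --pt "0 0 0 0 0 0.55"

```text
time_s: 7.45
tcp_pos: [0.4217, -0.3637, 0.0595]
eef_rot: [-179.8, 0.0, -144.8]
contact_force: [-1.4, 1.4, 2.9]
gripper_width: 0.0139
```

Emit:
apply_moves --pt "0 0 0 0 0 0.08" --pt "0 0 0 0 0 0.16" --pt "0 0 0 0 0 0.24" --pt "0 0 0 0 0 0.32" --pt "0 0 0 0 0 0.4" --pt "0 0 0 0 0 0.48" --pt "0 0 0 0 0 0.56" --pt "0 0 0 0 0 0.56" --pt "0 0 0 0 0 0.56"

```text
time_s: 8.57
tcp_pos: [0.4217, -0.3635, 0.0595]
eef_rot: [-179.9, 0.2, 165.0]
contact_force: [-1.2, 2.8, 2.5]
gripper_width: 0.0139
```

Run:
```python
from h import *
st()
cap("2");cv2.imwrite("pics/c10.png",np.vstack([crop("side","2",300,210,440,340,5)]))
```

```text
t 8.57 p [ 0.4217 -0.3635  0.0595] rot [-179.9    0.2  165. ] F [-1.2  2.8  2.5] w 0.0139 J [-21.  19. -26.   0. -44. -84.]
```

View pics/c10.png

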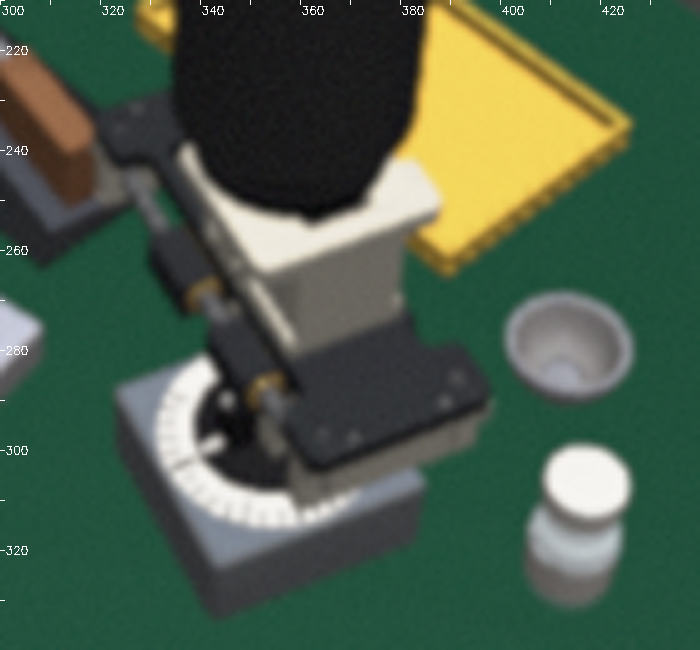

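Run:
```python
from h import *
ang=lambda v:np.degrees(np.arctan2(v[1],v[0]))
cs=np.array([.42149,-.36344])
print(ang(onz("side",341,298.5,.053)[:2]-cs),ang(onz("side",334.3,303,.046)[:2]-cs),ang(onz("side",336.5,302.5,.046)[:2]-cs))
```

```text
159.65931856484795 161.32420948958006 162.08526607449463
```

Emit:
apply_moves --pt "0 0 0 0 0 0" --pt "0 0 0 0 0 0" --pt "0 0 0 0 0 0" --pt "0 0 0 0 0 0" --pt "0 0 0 0 0 0" --pt "0 0 0 0 0 0" --hand -1

```text
time_s: 9.43
tcp_pos: [0.4217, -0.3635, 0.0596]
eef_rot: [-179.9, 0.2, 165.0]
contact_force: [0.3, -0.5, 0.8]
gripper_width: 0.0685
```

Emit:
apply_moves --pt "0 0 -0.2 0 0 0" --pt "0 0 -0.5 0 0 0" --pt "0 0 -0.8 0 0 0" --pt "-0.7 0 -0.8 0 0 0" --pt "-0.7 0 -0.8 0 0 0" --pt "-0.7 0 -0.8 0 0 0" --pt "-0.7 0 -0.8 0 0 0"

```text
time_s: 10.3
tcp_pos: [0.5569, -0.3994, 0.2185]
eef_rot: [-179.9, 0.0, 165.0]
contact_force: [-0.3, 0.5, 0.2]
gripper_width: 0.0875
```

Run:
```python
from h import *
st()
cap("3");cv2.imwrite("pics/c11.png",np.hstack([crop("side","3",310,260,400,340,5),crop("top","3",390,220,440,280,7)[:400]]))
```

```text
t 10.3 p [ 0.5569 -0.3994  0.2185] rot [-179.9    0.   165. ] F [-0.3  0.5  0.2] w 0.0875 J [-19.  22.   1.   0. -70. -86.]
```

View pics/c11.png

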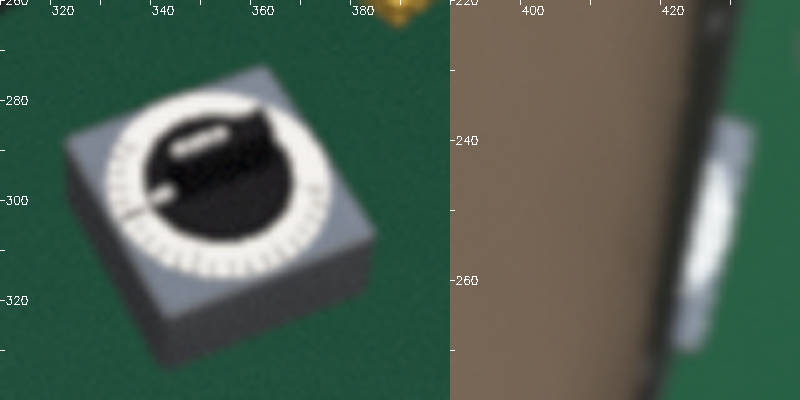

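Run:
```python
from h import *
ang=lambda v:np.degrees(np.arctan2(v[1],v[0]))
print(ang((onz("side",343.5,290,.08)-onz("side",352.5,286.7,.08))[:2]))
q=crop("side","3",325,278,380,322,14);cv2.imwrite("pics/c12.png",q)
legs((.56,-.22,.2,165),(.54,-.03,.2,175),(.49,.12,.18,178.7),(.475,.2015,.13,178.7))
```

```text
163.91447886892598
(0.56, -0.22, 0.2, 165) -> [0.212, 0.871, 0.097, -0.001, 0.001, -0.001] rows>= 2.9
(0.54, -0.03, 0.2, 175) -> [0.342, 0.892, 0.0, 0.0, 0.0, -0.111] rows>= 3.1
(0.49, 0.12, 0.18, 178.7) -> [0.314, 0.725, 0.1, 0.0, 0.0, -0.041] rows>= 2.5
(0.475, 0.2015, 0.13, 178.7) -> [0.084, 0.406, 0.25, 0.0, 0.0, 0.0] rows>= 1.5
```

View pics/c12.png

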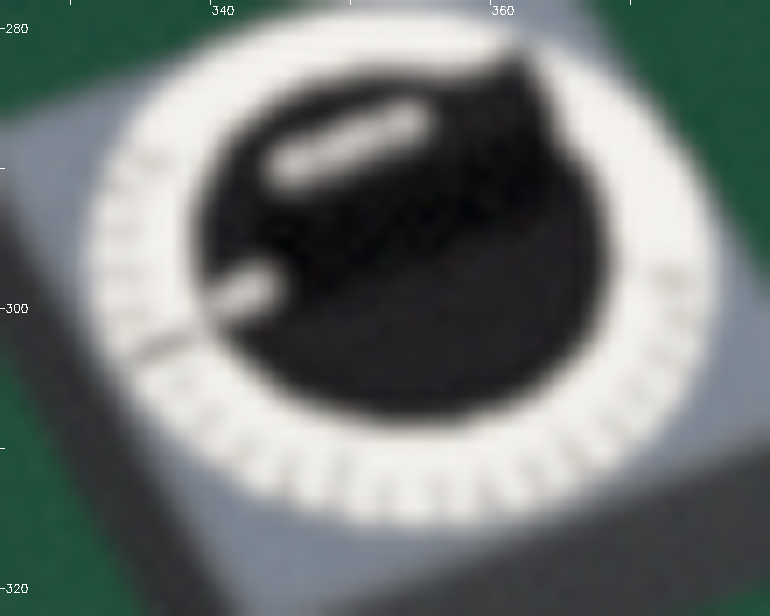

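Run:
```python
from h import *
legs((.56,-.22,.2,-150),(.54,-.03,.2,-115),(.49,.12,.18,-91.3),(.475,.2015,.13,-91.3))
```

```text
(0.56, -0.22, 0.2, -150) -> [0.212, 0.871, 0.097, -0.001, 0.001, -0.501] rows>= 4.2
(0.54, -0.03, 0.2, -115) -> [-0.388, 0.873, 0.0, 0.0, 0.0, -0.389] rows>= 3.3
(0.49, 0.12, 0.18, -91.3) -> [-0.574, 0.544, 0.1, -0.0, 0.0, -0.263] rows>= 2.5
(0.475, 0.2015, 0.13, -91.3) -> [-0.406, 0.084, 0.25, 0.0, 0.0, 0.0] rows>= 1.5
```

Emit:
apply_moves --pt "0.21 0.87 0.1 0 0 -0.5" --pt "0.21 0.87 0.1 0 0 -0.5" --pt "0.21 0.87 0.1 0 0 -0.5" --pt "0.21 0.87 0.1 0 0 -0.5" --pt "0.21 0.87 0.1 0 0 -0.5" --pt "0.21 0.87 0.1 0 0 -0.5" --pt "0.21 0.87 0.1 0 0 -0.5"

```text
time_s: 11.28
tcp_pos: [0.56, -0.2211, 0.1994]
eef_rot: [-179.9, 0.0, -150.3]
contact_force: [0.2, -0.6, -0.7]
gripper_width: 0.0876
```

Emit:
apply_moves --pt "-0.39 0.87 0 0 0 -0.39" --pt "-0.39 0.87 0 0 0 -0.39" --pt "-0.39 0.87 0 0 0 -0.39" --pt "-0.39 0.87 0 0 0 -0.39" --pt "-0.39 0.87 0 0 0 -0.39" --pt "-0.39 0.87 0 0 0 -0.39"

```text
time_s: 12.02
tcp_pos: [0.5414, -0.0322, 0.1989]
eef_rot: [-179.9, -0.1, -115.3]
contact_force: [0.2, -0.8, -0.0]
gripper_width: 0.0874
```

Emit:
apply_moves --pt "-0.574 0.544 0.1 0 0 -0.263" --pt "-0.574 0.544 0.1 0 0 -0.263" --pt "-0.574 0.544 0.1 0 0 -0.263" --pt "-0.574 0.544 0.1 0 0 -0.263" --pt "-0.574 0.544 0.1 0 0 -0.263" --pt "-0.574 0.544 0.1 0 0 -0.263"

```text
time_s: 12.78
tcp_pos: [0.4926, 0.117, 0.1786]
eef_rot: [-179.9, -0.1, -91.8]
contact_force: [-0.2, -0.5, 0.5]
gripper_width: 0.0877
```

Run:
```python
from h import *
st();legs((.475,.2015,.12,-91.3))
```

```text
t 12.78 p [0.4926 0.117  0.1786] rot [-1.799e+02 -1.000e-01 -9.180e+01] F [-0.2 -0.5  0.5] w 0.0877 J [ 36.   7. -24.   0. -59. -38.]
(0.475, 0.2015, 0.12, -91.3) -> [-0.42, 0.102, 0.292, -0.001, -0.001, -0.006] rows>= 1.7
```

Emit:
apply_moves --pt "-0.42 0.102 0.29 0 0 -0.006" --pt "-0.42 0.102 0.29 0 0 -0.006" --pt "-0.42 0.102 0.29 0 0 -0.006" --pt "-0.42 0.102 0.29 0 0 -0.006" --pt "-0.42 0.102 0.29 0 0 -0.006"

```text
time_s: 13.4
tcp_pos: [0.4756, 0.2009, 0.1212]
eef_rot: [-179.9, -0.1, -91.4]
contact_force: [0.1, 0.3, 0.5]
gripper_width: 0.0876
```

Run:
```python
from h import *
st();legs((.475,.2015,.049,-91.3))
cap("4");cv2.imwrite("pics/c13.png",crop("side","4",180,90,300,190,6))
```

```text
t 13.4 p [0.4756 0.2009 0.1212] rot [-1.799e+02 -1.000e-01 -9.140e+01] F [0.1 0.3 0.5] w 0.0876 J [ 45.  11. -28.   0. -51. -46.]
(0.475, 0.2015, 0.049, -91.3) -> [-0.004, 0.004, 0.361, -0.001, -0.001, -0.001] rows>= 1.2
```

View pics/c13.png

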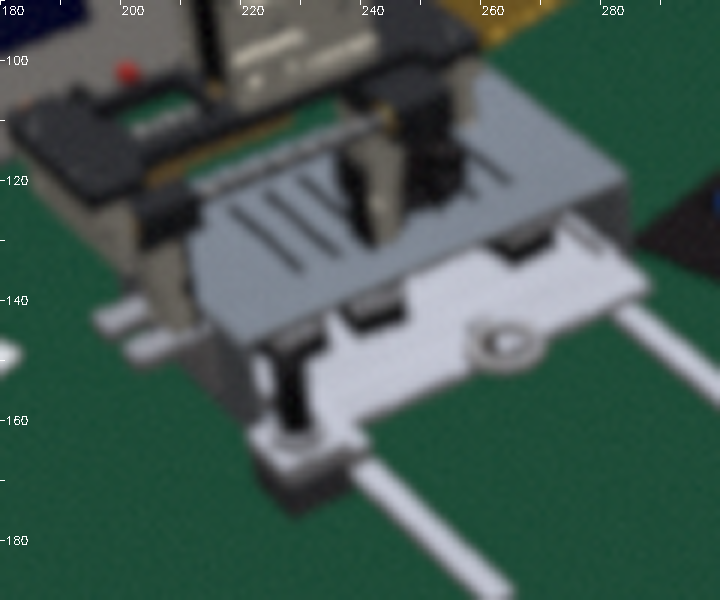

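Emit:
apply_moves --pt "0 0.003 0.18 0 0 0" --pt "0 0.003 0.36 0 0 0" --pt "0 0.003 0.36 0 0 0" --pt "0 0.003 0.36 0 0 0"

```text
time_s: 14.0
tcp_pos: [0.4758, 0.2012, 0.0504]
eef_rot: [-179.8, -0.0, -91.3]
contact_force: [0.2, 1.2, 0.0]
gripper_width: 0.0872
```

Run:
```python
from h import *
st()
cap("5");cv2.imwrite("pics/c14.png",crop("side","5",180,90,300,190,6))
```

```text
t 14.0 p [0.4758 0.2012 0.0504] rot [-179.8   -0.   -91.3] F [0.2 1.2 0. ] w 0.0872 J [ 45.  17. -32.   0. -41. -46.]
```

View pics/c14.png

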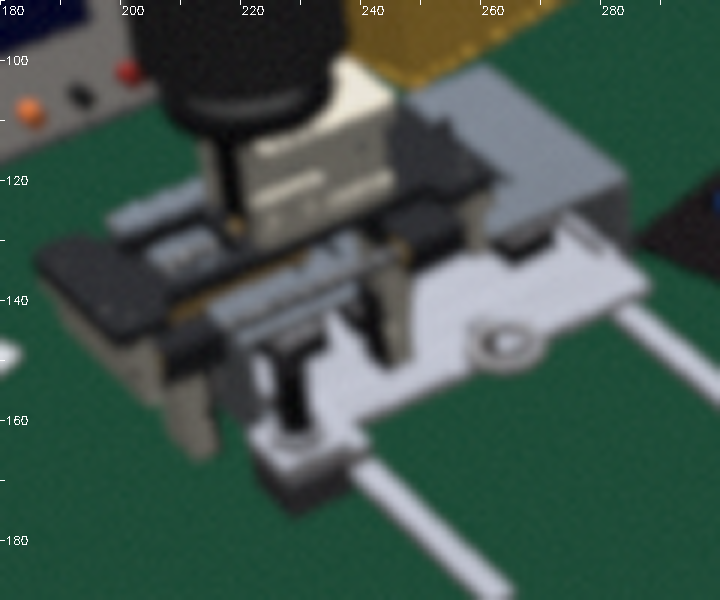

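Emit:
apply_moves --pt "0 0 0 0 0 0" --pt "0 0 0 0 0 0" --pt "0 0 0 0 0 0" --pt "0 0 0 0 0 0" --pt "0 0 0 0 0 0" --pt "0 0 0 0 0 0" --pt "0 0 0 0 0 0" --pt "0 0 0 0 0 0" --hand 1 --grip_force 15

```text
time_s: 15.1
tcp_pos: [0.4759, 0.2016, 0.0507]
eef_rot: [-179.8, 0.0, -91.3]
contact_force: [0.2, -0.2, -2.1]
gripper_width: 0.0175
```

Run:
```python
from h import *
st()
cap("6");cv2.imwrite("pics/c15.png",crop("side","6",180,90,300,190,6))
```

```text
t 15.1 p [0.4759 0.2016 0.0507] rot [-179.8    0.   -91.3] F [ 0.2 -0.2 -2.1] w 0.0175 J [ 45.  16. -32.   0. -41. -46.]
```

View pics/c15.png

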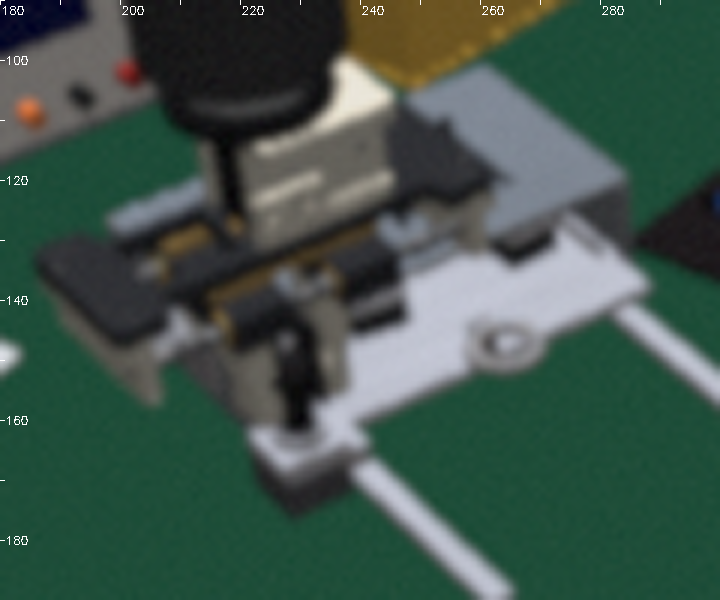

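Emit:
apply_moves --pt "0 0 -0.06 0 0 0" --pt "0 0 -0.12 0 0 0" --pt "0 0 -0.18 0 0 0" --pt "0 0 -0.25 0 0 0" --pt "0 0 -0.3 0 0 0" --pt "0 0 -0.3 0 0 0"

```text
time_s: 15.95
tcp_pos: [0.4761, 0.2019, 0.1117]
eef_rot: [-179.7, 0.1, -91.3]
contact_force: [0.1, 0.9, -0.3]
gripper_width: 0.0175
```

Run:
```python
from h import *
st()
cap("7");cv2.imwrite("pics/c16.png",crop("side","7",180,80,300,190,6))
legs((.406,.215,.115,-91.3),(.406,.298,.08,-91.3))
```

```text
t 15.95 p [0.4761 0.2019 0.1117] rot [-1.797e+02  1.000e-01 -9.130e+01] F [ 0.1  0.9 -0.3] w 0.0175 J [ 45.  12. -28.   0. -50. -46.]
(0.406, 0.215, 0.115, -91.3) -> [-0.06, 0.349, -0.024, -0.002, 0.0, -0.001] rows>= 1.1
(0.406, 0.298, 0.08, -91.3) -> [-0.415, 0.009, 0.175, 0.0, 0.0, 0.0] rows>= 1.4
```

View pics/c16.png

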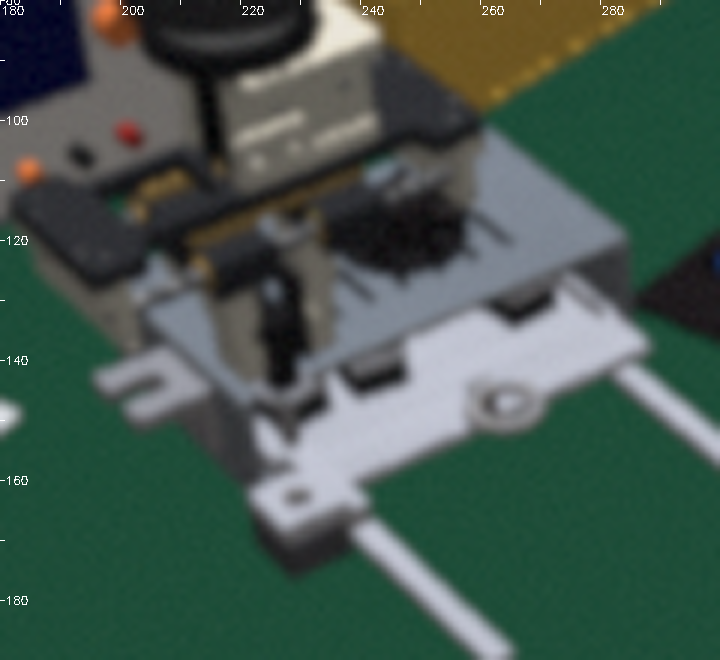

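Run:
```python
from h import *
print(onz("side",227.6,162.5,.032),onz("side",228.5,163,.032))
q=crop("side","7",190,132,250,182,12);cv2.imwrite("pics/c17.png",q)
```

```text
[0.47192706 0.20605335 0.032     ] [0.47264779 0.20254683 0.032     ]
```

View pics/c17.png

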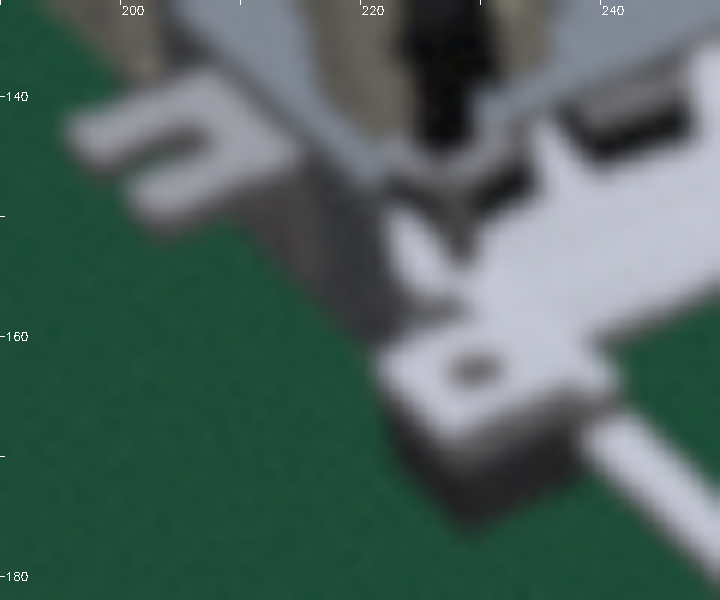

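Emit:
apply_moves --pt "-0.06 0.35 -0.02 0 0 0" --pt "-0.06 0.35 -0.02 0 0 0" --pt "-0.47 0.355 0.14 0 0 0" --pt "-0.47 0.355 0.14 0 0 0" --pt "-0.47 0.355 0.14 0 0 0" --pt "-0.47 0.355 0.14 0 0 0" --pt "-0.47 0.355 0.14 0 0 0"

```text
time_s: 16.92
tcp_pos: [0.407, 0.2963, 0.0825]
eef_rot: [-179.8, 0.0, -91.4]
contact_force: [-0.2, 0.9, -1.2]
gripper_width: 0.0175
```

Run:
```python
from h import *
st()
cap("8");cv2.imwrite("pics/c18.png",crop("side","8",160,90,250,180,8))
cv2.imwrite("pics/c19.png",crop("top","8",160,200,240,260,8))
```

```text
t 16.93 p [0.407  0.2963 0.0825] rot [-179.8    0.   -91.4] F [-0.2  0.9 -1.2] w 0.0175 J [ 59.  13. -32.   0. -45. -60.]
```

View pics/c18.png

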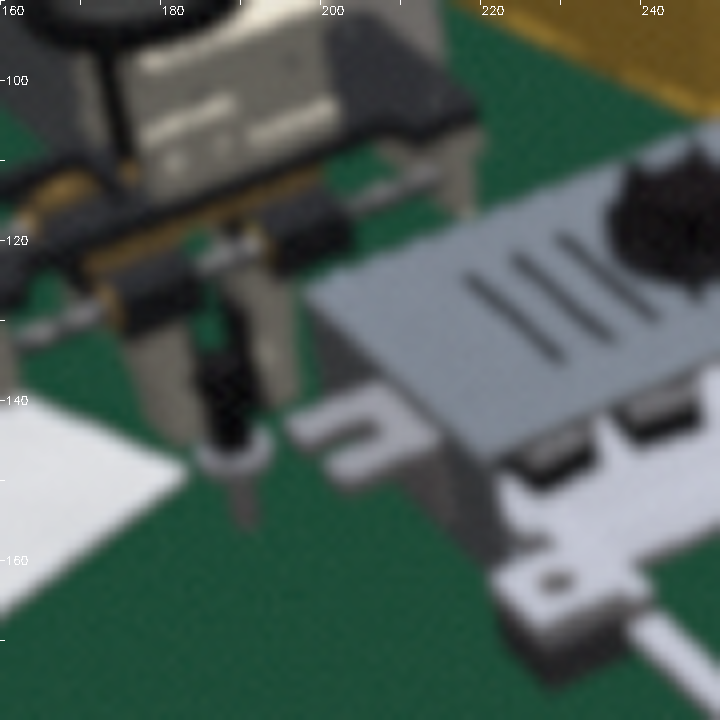

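View pics/c19.png

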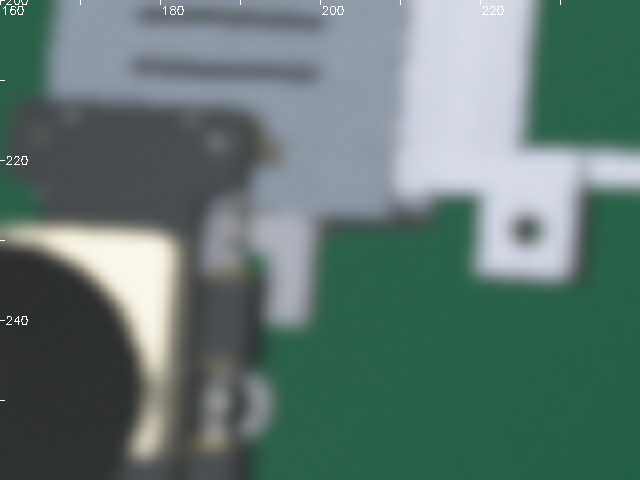

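Run:
```python
from h import *
print("bore top",onz("top",224.5,228.2,.032),"side",onz("side",228.7,162.3,.032))
print("stem end side",onz("side",189.8,154.8,.034), "collar",onz("side",188.3,146.5,.066), proj("side",(.407,.2963,.034)),proj("side",(.407,.2963,.064)))
# notch edges at z .05 : inner edges of prongs, side
for u in [(199.5,145),(201.5,148.5),(205.5,142),(199.5,146.6),(195.2,143.8),(201.3,149.2),(206,143)]: print(u,onz("side",u[0]-.5,u[1]-.5,.05)[:2].round(4))
for p in [(.4625,.297,.05),(.4365,.2975,.05),(.4525,.298,.05)]: print(p,proj("side",p),proj("top",p))
q=crop("side","8",180,130,225,165,16);cv2.imwrite("pics/c20.png",q)
```

```text
bore top [0.47662781 0.20289373 0.032     ] side [0.47478049 0.20481915 0.032     ]
stem end side [0.40717152 0.30264687 0.034     ] collar [0.40645456 0.29916768 0.066     ] [190.87251551 155.88378647] [189.10591154 147.46990764]
(199.5, 145) [0.4432 0.308 ]
(201.5, 148.5) [0.4391 0.29  ]
(205.5, 142) [0.4639 0.3094]
(199.5, 146.6) [0.4393 0.3014]
(195.2, 143.8) [0.4367 0.321 ]
(201.3, 149.2) [0.437  0.2875]
(206, 143) [0.4625 0.3043]
(0.4625, 0.297, 0.05) [206.82538054 143.66904126] [191.20867401 231.95880651]
(0.4365, 0.2975, 0.05) [198.83994916 147.13242295] [190.46078839 240.72141546]
(0.4525, 0.298, 0.05) [203.62292102 144.86368826] [190.65018291 235.31723562]
```

View pics/c20.png

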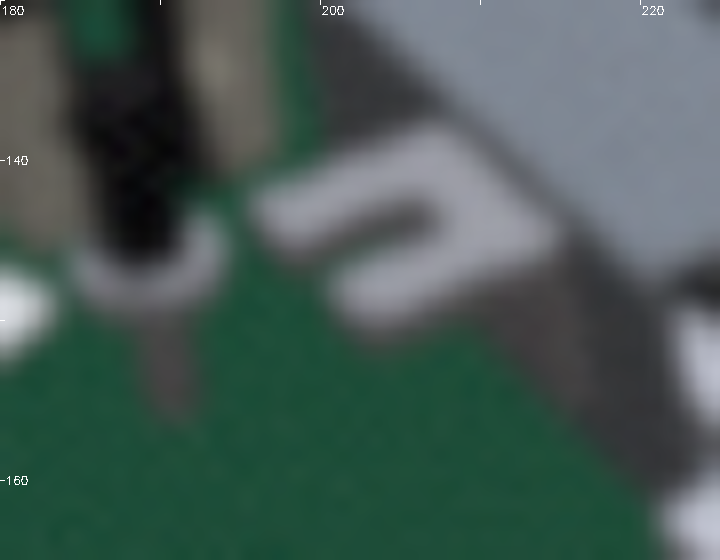

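Run:
```python
from h import *
legs((.407,.2975,.075,-91.3),(.453,.2975,.075,-91.3),(.453,.2975,.067,-91.3))
```

```text
(0.407, 0.2975, 0.075, -91.3) -> [-0.005, 0.001, 0.038, -0.003, 0.001, -0.001] rows>= 0.1
(0.453, 0.2975, 0.075, -91.3) -> [-0.005, -0.23, -0.0, 0.0, 0.0, 0.0] rows>= 0.7
(0.453, 0.2975, 0.067, -91.3) -> [0.0, -0.0, 0.04, 0.0, 0.0, 0.0] rows>= 0.1
```

Emit:
apply_moves --pt "-0.005 0 0.04 -0.002 0 0" --pt "-0.005 0 0.04 -0.002 0 0" --pt "-0.008 -0.06 0.04 -0.002 0 0" --pt "-0.008 -0.12 0.04 -0.002 0 0" --pt "-0.008 -0.12 0.04 -0.002 0 0"

```text
time_s: 17.65
tcp_pos: [0.4322, 0.2976, 0.0747]
eef_rot: [-179.9, 0.1, -91.5]
contact_force: [-0.7, -0.4, -1.0]
gripper_width: 0.0176
```

Run:
```python
from h import *
st()
cap("9");cv2.imwrite("pics/c21.png",crop("side","9",175,125,235,170,12))
legs((.453,.2975,.075,-91.3))
```

```text
t 17.65 p [0.4322 0.2976 0.0747] rot [-1.799e+02  1.000e-01 -9.150e+01] F [-0.7 -0.4 -1. ] w 0.0176 J [ 56.  15. -29.   0. -45. -57.]
(0.453, 0.2975, 0.075, -91.3) -> [-0.004, -0.108, -0.002, -0.0, 0.0, -0.002] rows>= 0.3
```

View pics/c21.png

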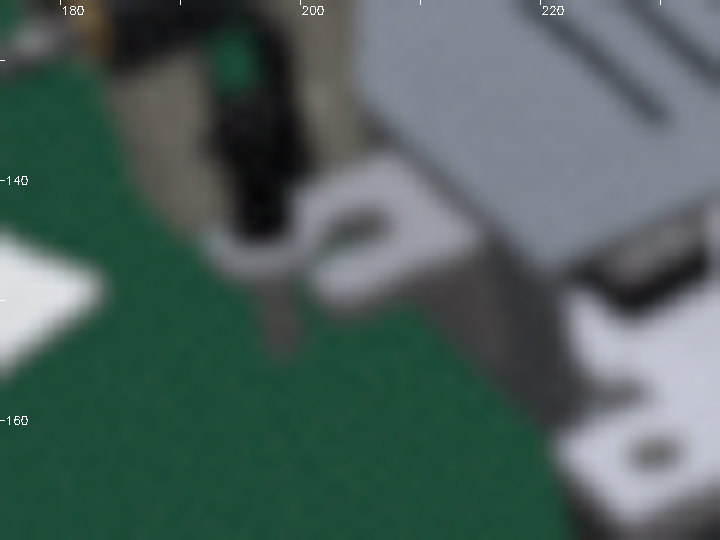

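Run:
```python
from h import *
p=(.4322,.2976)
for z in (.056,.05,.026): print(z,proj("side",(*p,z))+.5)
im=cv2.imread("pics/side9.png").astype(int)
for v in range(146,158): print(v,[int(x) for x in im[v,190:204,1]-im[v,190:204,2]])
```

```text
0.056 [197.67308754 146.52302053]
0.05 [198.0036318  148.20780925]
0.026 [199.30768841 154.854604  ]
146 [45, 35, 18, 5, 1, 1, 2, 2, 2, 0, 4, 7, 11, 8]
147 [48, 41, 27, 11, 4, 3, 0, 0, 1, 3, 6, 5, 6, 3]
148 [49, 49, 41, 29, 18, 9, 3, -1, 2, 10, 11, 4, 2, 2]
149 [48, 47, 48, 45, 38, 26, 10, 2, 3, 11, 17, 7, 1, -1]
150 [49, 48, 48, 48, 46, 37, 21, 4, 0, 8, 22, 17, 5, 1]
151 [47, 48, 48, 47, 50, 43, 22, 5, 1, 9, 25, 31, 18, 11]
152 [50, 48, 48, 49, 48, 43, 27, 6, -1, 5, 25, 38, 36, 32]
153 [46, 48, 47, 49, 48, 48, 32, 12, 4, 11, 28, 42, 47, 46]
154 [48, 48, 49, 48, 49, 47, 41, 25, 17, 24, 36, 45, 47, 47]
155 [49, 48, 47, 49, 49, 47, 46, 40, 36, 38, 45, 48, 48, 49]
156 [48, 50, 48, 49, 47, 49, 48, 48, 46, 46, 48, 47, 50, 49]
157 [50, 49, 47, 48, 46, 48, 47, 48, 48, 47, 48, 50, 48, 48]
```

Emit:
apply_moves --pt "-0.002 -0.03 0 0 0 0" --pt "-0.003 -0.06 0 0 0 0" --pt "-0.004 -0.09 0 0 0 0" --pt "-0.004 -0.11 0 0 0 0" --pt "-0.004 -0.11 0 0 0 0"

```text
time_s: 18.38
tcp_pos: [0.4536, 0.2974, 0.0745]
eef_rot: [-180.0, 0.0, -91.5]
contact_force: [0.3, -0.3, -0.6]
gripper_width: 0.0176
```

Run:
```python
from h import *
st()
cap("10");cv2.imwrite("pics/c22.png",crop("side","10",175,125,235,170,12))
```

```text
t 18.38 p [0.4536 0.2974 0.0745] rot [-180.     0.   -91.5] F [ 0.3 -0.3 -0.6] w 0.0176 J [ 54.  17. -27.   0. -46. -55.]
```

View pics/c22.png

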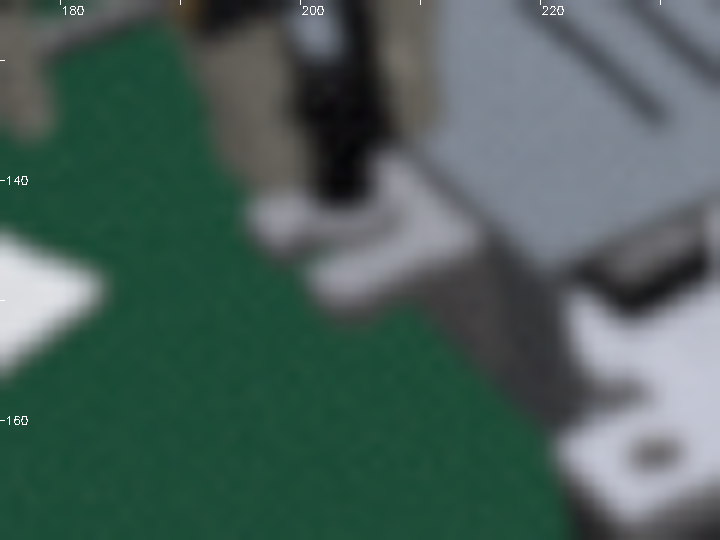

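Emit:
apply_moves --pt "0 0 0.015 0 0 0" --pt "0 0 0.025 0 0 0" --pt "0 0 0.03 0 0 0" --pt "0 0 0.03 0 0 0"

```text
time_s: 18.98
tcp_pos: [0.4531, 0.2974, 0.0687]
eef_rot: [-180.0, 0.0, -91.5]
contact_force: [-1.9, -0.3, 2.2]
gripper_width: 0.0175
```

Emit:
apply_moves --pt "0 0 0 0 0 0" --pt "0 0 0 0 0 0" --pt "0 0 0 0 0 0" --pt "0 0 0 0 0 0" --pt "0 0 0 0 0 0" --pt "0 0 0 0 0 0" --hand -0.3

```text
time_s: 19.73
tcp_pos: [0.4531, 0.2974, 0.0686]
eef_rot: [-180.0, 0.0, -91.5]
contact_force: [-1.0, 1.0, -0.0]
gripper_width: 0.0568
```

Emit:
apply_moves --pt "0 0 -0.1 0 0 0" --pt "0 0 -0.3 0 0 0" --pt "0 0 -0.6 0 0 0" --pt "0 0 -0.6 0 0 0"

```text
time_s: 20.23
tcp_pos: [0.4552, 0.2993, 0.1938]
eef_rot: [-179.6, 0.4, -91.4]
contact_force: [-0.1, 0.1, 0.4]
gripper_width: 0.057
```

Run:
```python
from h import *
st()
cap("11");cv2.imwrite("pics/c23.png",np.hstack([crop("side","11",180,110,250,170,6),crop("top","11",165,200,235,260,6)]))
```

```text
t 20.23 p [0.4552 0.2993 0.1938] rot [-179.6    0.4  -91.4] F [-0.1  0.1  0.4] w 0.057 J [ 54.   9. -19.   0. -61. -55.]
```

View pics/c23.png

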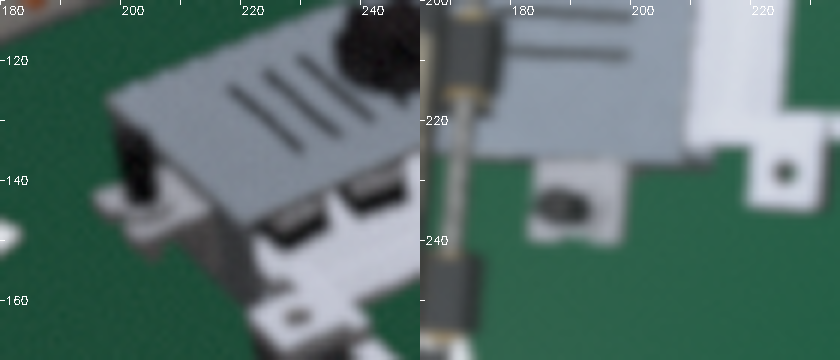

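Run:
```python
from h import *
cv2.imwrite("pics/c24.png",np.hstack([crop("side","11",255,190,345,270,4),crop("top","11",295,210,365,255,6)[:320]]) if 0 else crop("side","11",255,190,345,270,8))
cv2.imwrite("pics/c25.png",crop("top","11",295,210,365,255,11))
for n in("top","side"):
    p=cv2.imread(f"pics/{n}11.png");hsv=cv2.cvtColor(p,cv2.COLOR_BGR2HSV)
    m=((hsv[...,0]<20)&(hsv[...,1]>90)&(hsv[...,2]>60)).astype(np.uint8)
    b=(300,215,360,245) if n=="top" else (280,205,335,260)
    mm=np.zeros_like(m);mm[b[1]:b[3],b[0]:b[2]]=m[b[1]:b[3],b[0]:b[2]]
    c=max(cv2.findContours(mm,cv2.RETR_EXTERNAL,cv2.CHAIN_APPROX_NONE)[0],key=cv2.contourArea)
    print(n,cv2.minAreaRect(c),cv2.boxPoints(cv2.minAreaRect(c)),cv2.contourArea(c))
```

```text
top ((344.6299743652344, 232.08998107910156), (23.334524154663086, 7.071067810058594), 8.13010311126709) [[332.58    233.93999]
 [333.58    226.93999]
 [356.67996 230.23997]
 [355.67996 237.23997]] 135.0
side ((309.31707763671875, 234.14637756347656), (31.547101974487305, 14.055638313293457), 51.34019470214844) [[293.97562 226.21954]
 [304.9512  217.43906]
 [324.65854 242.07321]
 [313.68295 250.8537 ]] 319.0
```

View pics/c24.png

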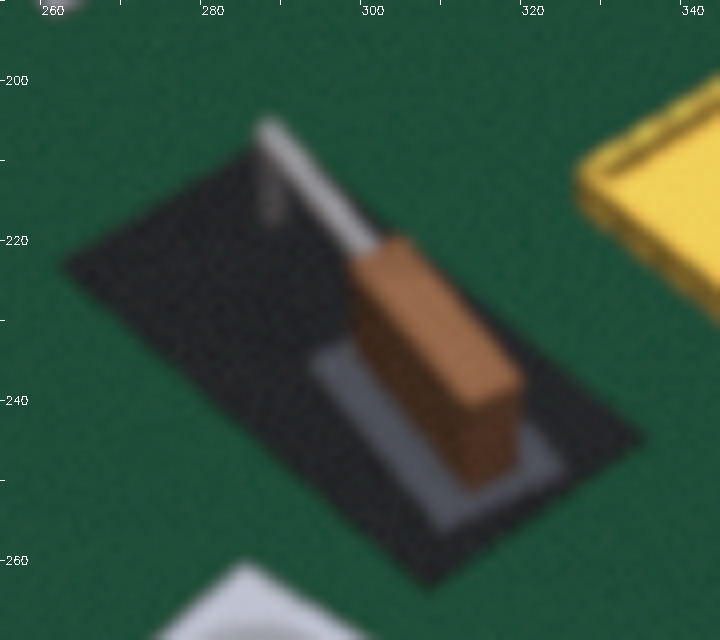

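View pics/c25.png

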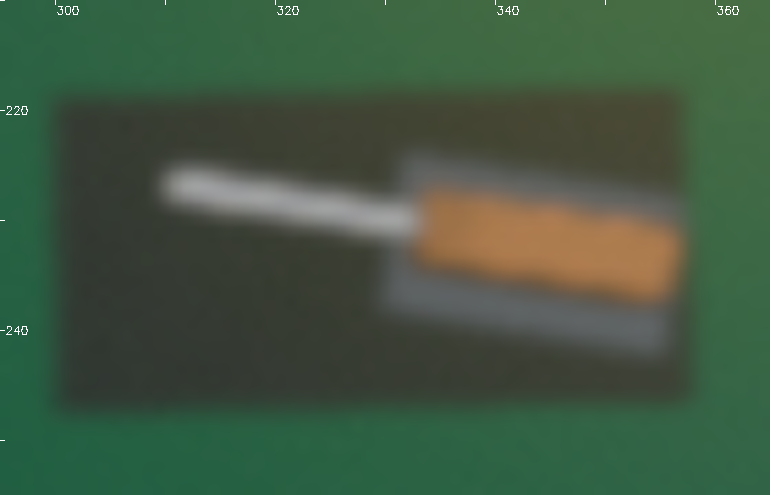

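Run:
```python
from h import *
ang=lambda v:np.degrees(np.arctan2(v[1],v[0]))
def quad(n,P,z):
    q=np.array([onz(n,u-.5,v-.5,z)[:2] for u,v in P]);m=q.mean(0)
    a=(q[0]+q[3]-q[1]-q[2])/2 # +x end minus -x end if order near0..; 
    print(n,m.round(4),"ang",ang(a).round(1),"len",np.linalg.norm(a).round(4),"wid",np.linalg.norm((q[0]+q[1]-q[2]-q[3])/2).round(4))
# order: front-left(tip side), back, back, front
quad("top",[(333.8,227),(357,230.7),(355.3,237.5),(332.5,234)],.054)
quad("side",[(304.5,219.2),(320,236.7),(313.5,241),(298.5,222.5)],.054)
print("foot");quad("side",[(0,0),(326,248),(310.5,256.5),(293.5,235)],.010) if 0 else None
quad("top",[(331.5,224),(357,228),(354.8,242),(329.5,238)],.010)
print("mat");quad("top",[(300,218.5),(357,218),(357.5,246.5),(300,247)],.002);quad("side",[(286.5,207.5),(335,244.5),(308.5,264),(263,223)],.002)
t=onz("top",310-.5,226.8-.5,.046);s=onz("side",288.3-.5,205.3-.5,.046);print(t,s)
print("tip side",onz("side",289-.5,217.5-.5,.010))
print("tray");quad("top",[(328.5,160.5),(398,160.5),(399,201.5),(328.3,201.5)],.016);quad("side",[(360,189.5),(424.5,235),(387.5,263),(326,211.5)],.016)
```

```text
top [ 0.4701 -0.1584] ang 82.0 len 0.0691 wid 0.021
side [ 0.4693 -0.1557] ang 82.1 len 0.0696 wid 0.0193
foot
top [ 0.4709 -0.1577] ang 82.0 len 0.0794 wid 0.0438
mat
top [ 0.4725 -0.113 ] ang 91.4 len 0.1784 wid 0.0887
side [ 0.4692 -0.1099] ang 92.4 len 0.1797 wid 0.085
[ 0.48542718 -0.0550677   0.046     ] [ 0.48780062 -0.05064221  0.046     ]
tip side [ 0.48350995 -0.05690999  0.01      ]
tray
top [ 0.6354 -0.2202] ang 91.0 len 0.2205 wid 0.1316
side [ 0.6301 -0.2145] ang 90.5 len 0.2226 wid 0.1296
```

Run:
```python
from h import *
st();legs((.48,.11,.2,-94),(.48,-.06,.18,-98),(.4702,-.1583,.12,-98),(.4702,-.1583,.018,-98))
```

```text
t 20.32 p [0.453  0.2975 0.1892] rot [-1.799e+02  1.000e-01 -9.150e+01] F [ 0.1 -0.6 -0.8] w 0.0567 J [ 54.  10. -19.  -0. -61. -55.]
(0.48, 0.11, 0.2, -94) -> [0.933, -0.159, -0.056, -0.001, 0.001, 0.028] rows>= 3.0
(0.48, -0.06, 0.18, -98) -> [0.848, -0.059, 0.1, -0.0, -0.0, 0.044] rows>= 2.7
(0.4702, -0.1583, 0.12, -98) -> [0.494, -0.02, 0.3, 0.0, 0.0, 0.0] rows>= 1.8
(0.4702, -0.1583, 0.018, -98) -> [0.0, -0.0, 0.51, 0.0, 0.0, 0.0] rows>= 1.6
```

Emit:
apply_moves --pt "0.93 -0.16 -0.06 0 0 0.03" --pt "0.93 -0.16 -0.06 0 0 0.03" --pt "0.93 -0.16 -0.06 0 0 0.03" --pt "0.93 -0.16 -0.06 0 0 0.03" --pt "0.93 -0.16 -0.06 0 0 0.03" --hand -1

```text
time_s: 20.95
tcp_pos: [0.4799, 0.1102, 0.1999]
eef_rot: [180.0, 0.1, -94.2]
contact_force: [0.2, 0.1, -0.7]
gripper_width: 0.0872
```

Emit:
apply_moves --pt "0.85 -0.06 0.1 0 0 0.044" --pt "0.85 -0.06 0.1 0 0 0.044" --pt "0.85 -0.06 0.1 0 0 0.044" --pt "0.85 -0.06 0.1 0 0 0.044" --pt "0.85 -0.06 0.1 0 0 0.044"

```text
time_s: 21.58
tcp_pos: [0.4794, -0.0593, 0.1792]
eef_rot: [179.9, 0.1, -98.2]
contact_force: [0.5, 0.8, -0.2]
gripper_width: 0.0876
```

Emit:
apply_moves --pt "0.49 -0.02 0.25 0 0 0" --pt "0.49 -0.02 0.25 0 0 0" --pt "0.49 -0.02 0.25 0 0 0" --pt "0.49 -0.02 0.25 0 0 0" --pt "0.49 -0.02 0.25 0 0 0"

```text
time_s: 22.2
tcp_pos: [0.4704, -0.1555, 0.1298]
eef_rot: [-180.0, 0.1, -98.1]
contact_force: [0.1, -0.2, -0.4]
gripper_width: 0.0876
```

Run:
```python
from h import *
st();legs((.4702,-.1583,.06,-98),(.4702,-.1583,.018,-98))
cap("12");cv2.imwrite("pics/c26.png",crop("side","12",250,160,350,270,7))
```

```text
t 22.2 p [ 0.4704 -0.1555  0.1298] rot [-1.80e+02  1.00e-01 -9.81e+01] F [ 0.1 -0.2 -0.4] w 0.0876 J [  4.   9. -29.  -0. -52. -12.]
(0.4702, -0.1583, 0.06, -98) -> [0.014, -0.001, 0.349, -0.0, 0.001, -0.001] rows>= 1.1
(0.4702, -0.1583, 0.018, -98) -> [0.0, -0.0, 0.21, 0.0, 0.0, 0.0] rows>= 0.7
```

View pics/c26.png

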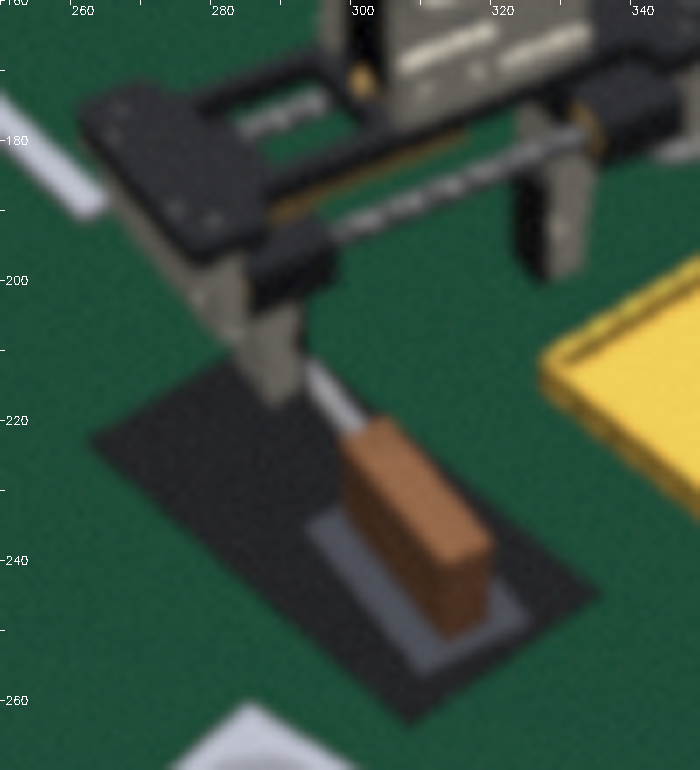

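Emit:
apply_moves --pt "0.014 0 0.25 0 0 0" --pt "0.014 0 0.45 0 0 0" --pt "0.014 0 0.56 0 0 0" --pt "0.014 0 0.56 0 0 0" --pt "0.014 0 0.56 0 0 0"

```text
time_s: 22.92
tcp_pos: [0.4706, -0.1581, 0.0187]
eef_rot: [-179.9, 0.1, -98.0]
contact_force: [0.1, 0.3, 0.2]
gripper_width: 0.0875
```

Emit:
apply_moves --pt "0 0 0 0 0 0" --pt "0 0 0 0 0 0" --pt "0 0 0 0 0 0" --pt "0 0 0 0 0 0" --pt "0 0 0 0 0 0" --pt "0 0 0 0 0 0" --pt "0 0 0 0 0 0" --pt "0 0 0 0 0 0" --hand 1 --grip_force 35

```text
time_s: 23.92
tcp_pos: [0.4705, -0.1581, 0.0187]
eef_rot: [-179.9, 0.1, -98.0]
contact_force: [-0.7, -1.2, 0.4]
gripper_width: 0.0199
```

Emit:
apply_moves --pt "0 0 -0.1 0 0 0" --pt "0 0 -0.2 0 0 0" --pt "0 0 -0.3 0 0 0" --pt "0 0 -0.3 0 0 0" --pt "0 0 -0.3 0 0 0"

```text
time_s: 24.55
tcp_pos: [0.4698, -0.1581, 0.078]
eef_rot: [-180.0, 0.1, -98.0]
contact_force: [-0.7, 0.5, -1.1]
gripper_width: 0.0197
```

Run:
```python
from h import *
st()
cap("13");cv2.imwrite("pics/c27.png",crop("side","13",240,150,350,260,7))
```

```text
t 24.55 p [ 0.4698 -0.1581  0.078 ] rot [-1.8e+02  1.0e-01 -9.8e+01] F [-0.7  0.5 -1.1] w 0.0197 J [  4.  13. -33.  -0. -45. -12.]
```

View pics/c27.png

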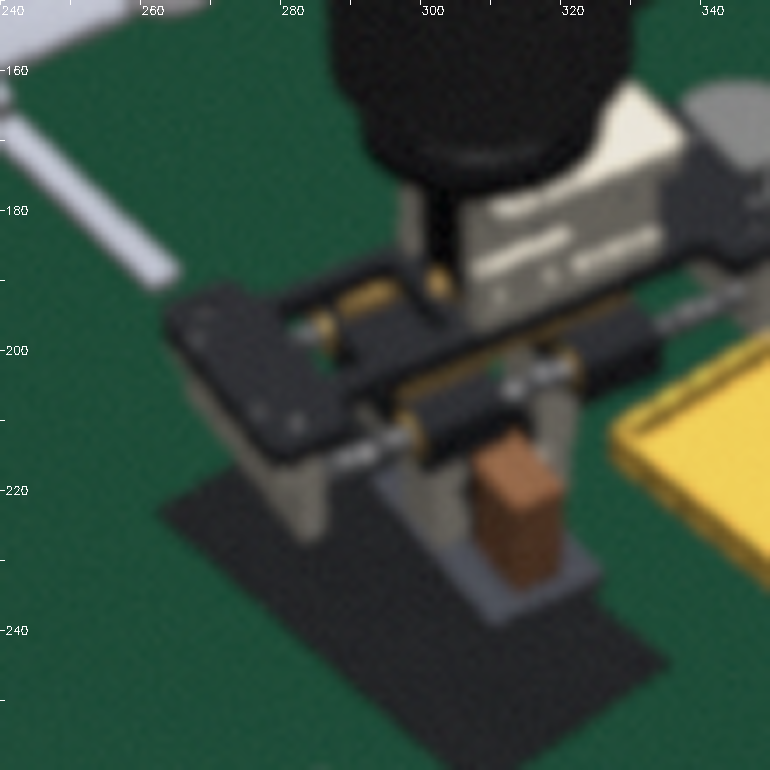

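Run:
```python
from h import *
print(onz("top",230.1,191.7,.036),onz("side",263.7,146.9,.036))
legs((.53,-.03,.085,-94),(.586,.09,.085,-91.3))
```

```text
[0.58862785 0.19062491 0.036     ] [0.58882108 0.19494144 0.036     ]
(0.53, -0.03, 0.085, -94) -> [-0.677, -0.209, -0.036, 0.0, 0.001, -0.045] rows>= 2.3
(0.586, 0.09, 0.085, -91.3) -> [-0.618, -0.237, -0.0, 0.0, 0.0, -0.03] rows>= 2.1
```

Emit:
apply_moves --pt "-0.3 -0.1 -0.036 0 0 -0.02" --pt "-0.6 -0.18 -0.036 0 0 -0.045" --pt "-0.68 -0.21 -0.036 0 0 -0.045" --pt "-0.68 -0.21 -0.036 0 0 -0.045" --pt "-0.68 -0.21 -0.036 0 0 -0.045"

```text
time_s: 25.28
tcp_pos: [0.5293, -0.0301, 0.0843]
eef_rot: [179.9, 0.0, -94.0]
contact_force: [0.6, -0.4, -1.2]
gripper_width: 0.0197
```

Emit:
apply_moves --pt "-0.3 -0.12 0 0 0 -0.015" --pt "-0.58 -0.22 0 0 0 -0.03" --pt "-0.62 -0.235 0 0 0 -0.03" --pt "-0.62 -0.235 0 0 0 -0.03" --pt "-0.62 -0.235 0 0 0 -0.03" --pt "-0.62 -0.235 0 0 0 -0.03"

```text
time_s: 26.02
tcp_pos: [0.5845, 0.089, 0.0845]
eef_rot: [179.9, 0.0, -91.4]
contact_force: [-0.2, -0.4, -0.8]
gripper_width: 0.0198
```

Run:
```python
from h import *
s=st()
cap("14");cv2.imwrite("pics/c28.png",crop("side","14",210,90,310,190,7))
cv2.imwrite("pics/c29.png",crop("top","14",205,150,305,230,8))
p=s["tcp_pos"];y=np.radians(s["eef_rot"][2]+180);t=p+[.1*np.cos(y),.1*np.sin(y),-.0067];print("tip",t,proj("side",t)+.5,proj("top",t)+.5,proj("top",t+[0,0,.04])+.5)
```

```text
t 26.02 p [0.5845 0.089  0.0845] rot [179.9   0.  -91.4] F [-0.2 -0.4 -0.8] w 0.0198 J [ 28.  20. -20.  -0. -50. -29.]
tip [0.58690622 0.18895952 0.0778042 ] [263.86194569 136.8693289 ] [227.93729068 190.27535147] [224.65846932 187.71008806]
```

View pics/c28.png

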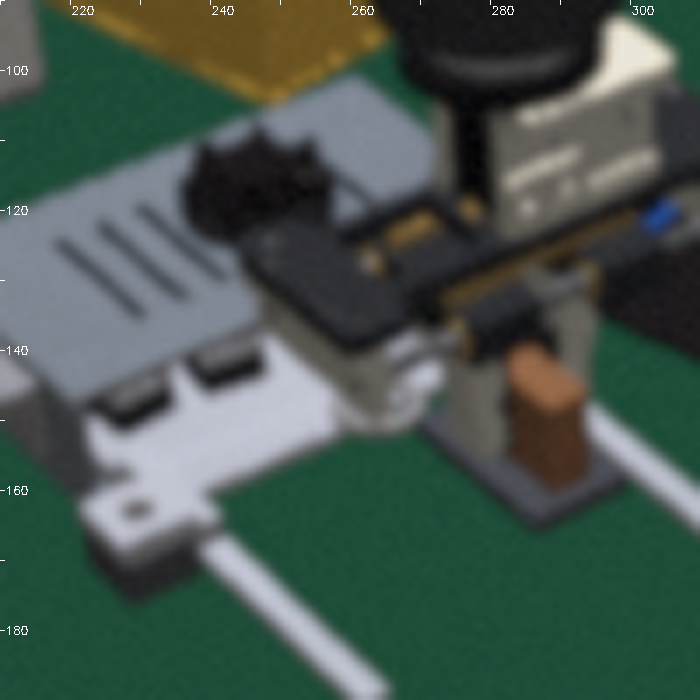

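View pics/c29.png

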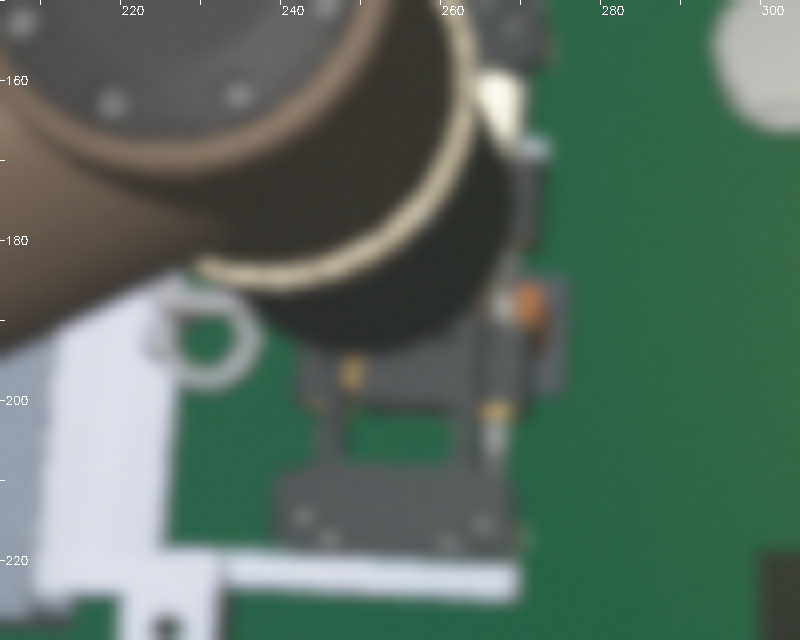

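Emit:
apply_moves --pt "0 -0.005 0.06 0 0 0" --pt "0 -0.005 0.12 0 0 0" --pt "0 -0.005 0.18 0 0 0" --pt "0 -0.005 0.2 0 0 0" --pt "0 -0.005 0.2 0 0 0"

```text
time_s: 26.75
tcp_pos: [0.5854, 0.0894, 0.044]
eef_rot: [179.8, 0.0, -91.4]
contact_force: [0.7, 0.1, -2.1]
gripper_width: 0.0198
```

Run:
```python
from h import *
s=st()
cap("15");cv2.imwrite("pics/c30.png",np.hstack([crop("side","15",230,120,300,190,6),crop("top","15",205,170,265,230,7)]))
```

```text
t 26.75 p [0.5854 0.0894 0.044 ] rot [179.8   0.  -91.4] F [ 0.7  0.1 -2.1] w 0.0198 J [ 28.  23. -22.  -0. -45. -29.]
```

View pics/c30.png

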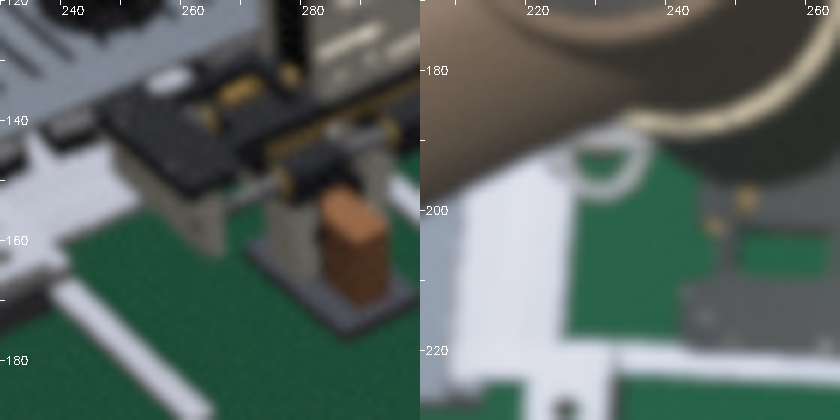

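Emit:
apply_moves --pt "0 0 0.04 0 0 0" --pt "0 0 0.085 0 0 0" --pt "0 0 0.085 0 0 0" --pt "0 0 0.085 0 0 0"

```text
time_s: 27.35
tcp_pos: [0.5858, 0.0896, 0.0277]
eef_rot: [179.9, 0.0, -91.4]
contact_force: [-0.4, -0.1, -1.7]
gripper_width: 0.0202
```

Run:
```python
from h import *
s=st()
cap("16");cv2.imwrite("pics/c31.png",np.hstack([crop("side","16",230,120,300,190,6),crop("top","16",205,170,265,230,7)]))
legs((.5854+.0005,.0894-.145,.027,-91.3))
```

```text
t 27.35 p [0.5858 0.0896 0.0277] rot [179.9   0.  -91.4] F [-0.4 -0.1 -1.7] w 0.0202 J [ 28.  24. -23.  -0. -43. -29.]
(0.5859, -0.0556, 0.027, -91.3) -> [0.726, -0.017, 0.004, 0.001, 0.001, -0.001] rows>= 2.3
```

View pics/c31.png

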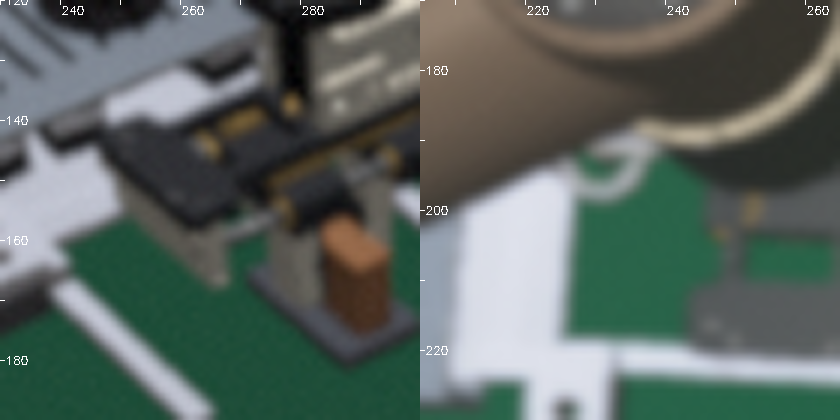

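Emit:
apply_moves --pt "0.05 0 0 0 0 0" --pt "0.1 0 0 0 0 0" --pt "0.15 0 0 0 0 0" --pt "0.2 0 0 0 0 0" --pt "0.2 0 0 0 0 0"

```text
time_s: 28.08
tcp_pos: [0.5847, 0.0484, 0.0279]
eef_rot: [179.9, 0.0, -91.4]
contact_force: [-0.1, -0.7, -1.7]
gripper_width: 0.0197
```

Run:
```python
from h import *
s=st()
cap("17");cv2.imwrite("pics/c32.png",np.hstack([crop("side","17",230,120,300,190,6),crop("top","17",205,170,265,230,7)]))
```

```text
t 28.07 p [0.5847 0.0484 0.0279] rot [179.9   0.  -91.4] F [-0.1 -0.7 -1.7] w 0.0197 J [ 24.  24. -24.  -0. -42. -25.]
```

View pics/c32.png

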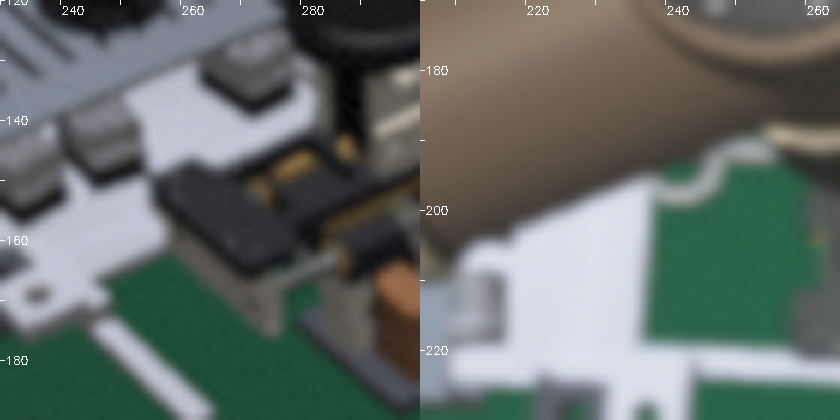

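Emit:
apply_moves --pt "0.06 0 0 0 0 0" --pt "0.12 0 0 0 0 0" --pt "0.18 0 0 0 0 0" --pt "0.24 0 0 0 0 0" --pt "0.3 0 0 0 0 0" --pt "0.36 0 0 0 0 0" --pt "0.4 0 0 0 0 0" --pt "0.44 0 0 0 0 0" --pt "0.46 0 0 0 0 0" --pt "0.46 0 0 0 0 0" --pt "0.46 0 0 0 0 0"

```text
time_s: 29.55
tcp_pos: [0.5828, -0.0429, 0.0278]
eef_rot: [179.9, 0.0, -91.4]
contact_force: [0.4, -0.6, -1.2]
gripper_width: 0.02
```

Emit:
apply_moves --pt "0.01 0 0 0 0 0" --pt "0.02 0 0 0 0 0" --pt "0.025 0 0 0 0 0" --pt "0.025 0 0 0 0 0" --pt "0.025 0 0 0 0 0"

```text
time_s: 30.18
tcp_pos: [0.583, -0.0462, 0.0277]
eef_rot: [180.0, 0.1, -91.4]
contact_force: [-0.5, 10.7, -2.0]
gripper_width: 0.0198
```

Run:
```python
from h import *
s=st()
cap("18");cv2.imwrite("pics/c33.png",crop("side","18",200,100,340,220,5))
cv2.imwrite("pics/c34.png",crop("top","18",190,150,300,240,7))
```

```text
t 30.18 p [ 0.583  -0.0462  0.0277] rot [ 1.80e+02  1.00e-01 -9.14e+01] F [-0.5 10.7 -2. ] w 0.0198 J [ 15.  24. -24.  -0. -42. -16.]
```

View pics/c33.png

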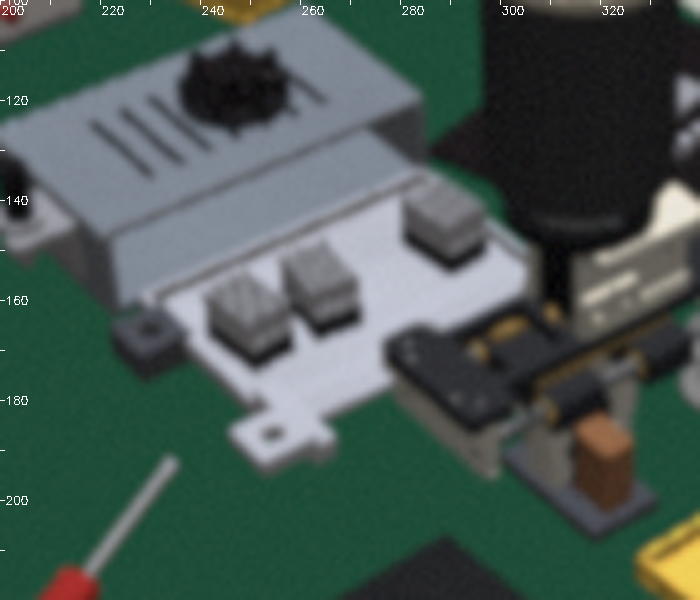

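View pics/c34.png

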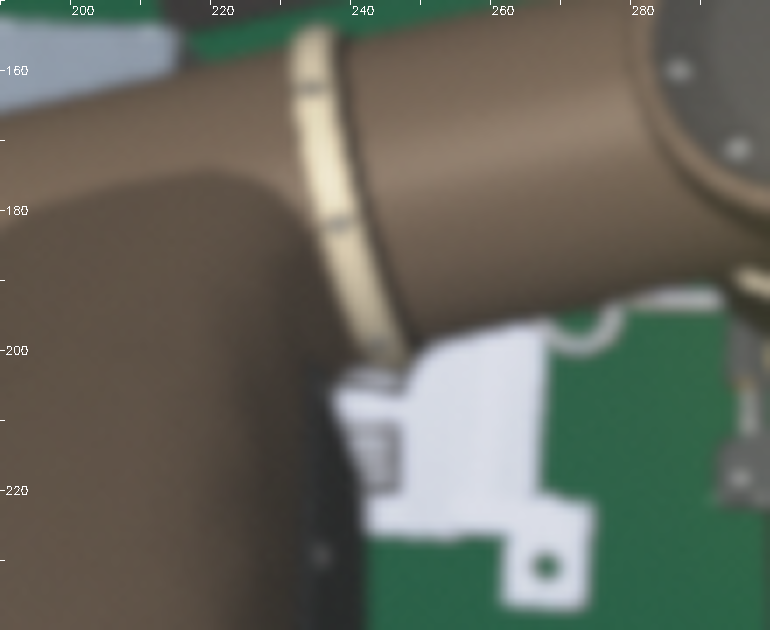

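Emit:
apply_moves --pt "-0.02 0 0 0 0 0" --pt "-0.045 0 0 0 0 0" --pt "-0.045 0 0 0 0 0" --pt "-0.045 0 0 0 0 0"

```text
time_s: 30.78
tcp_pos: [0.5833, -0.0373, 0.0278]
eef_rot: [180.0, 0.1, -91.4]
contact_force: [-0.1, -0.2, -1.6]
gripper_width: 0.0196
```

Emit:
apply_moves --pt "0 0 -0.07 0 0 0" --pt "0 0 -0.15 0 0 0" --pt "0 0 -0.25 0 0 0" --pt "0 0 -0.3 0 0 0" --pt "0 0 -0.3 0 0 0" --pt "0 0 -0.3 0 0 0"

```text
time_s: 31.52
tcp_pos: [0.5829, -0.0375, 0.0874]
eef_rot: [179.9, 0.1, -91.4]
contact_force: [0.1, 1.0, -1.4]
gripper_width: 0.0195
```

Run:
```python
from h import *
s=st()
print("bore",onz("top",267.6,230.5,.032))
legs((.53,-.1,.09,-91.3),(.4705,-.158,.08,-91.3),(.4705,-.158,.022,-91.3))
```

```text
t 31.52 p [ 0.5829 -0.0375  0.0874] rot [ 1.799e+02  1.000e-01 -9.140e+01] F [ 0.1  1.  -1.4] w 0.0195 J [ 15.  19. -21.  -0. -50. -17.]
bore [0.47177008 0.07191895 0.032     ]
(0.53, -0.1, 0.09, -91.3) -> [0.319, 0.257, -0.014, 0.001, 0.001, -0.001] rows>= 1.3
(0.4705, -0.158, 0.08, -91.3) -> [0.297, 0.291, 0.05, 0.0, 0.0, 0.0] rows>= 1.3
(0.4705, -0.158, 0.022, -91.3) -> [0.0, -0.0, 0.29, 0.0, 0.0, 0.0] rows>= 0.9
```

Emit:
apply_moves --pt "0.2 0.2 0 0 0 0" --pt "0.45 0.5 0 0 0 0" --pt "0.51 0.56 0 0 0 0" --pt "0.51 0.56 0 0 0 0" --pt "0.51 0.56 0 0 0 0" --pt "0.51 0.56 0 0 0 0"

```text
time_s: 32.28
tcp_pos: [0.4691, -0.1363, 0.087]
eef_rot: [179.9, 0.1, -91.3]
contact_force: [0.9, -0.5, -1.4]
gripper_width: 0.0198
```

Run:
```python
from h import *
s=st()
legs((.471,-.14,.03,-91.3),(.471,-.14,.0195,-91.3))
cap("19");cv2.imwrite("pics/c35.png",crop("side","19",240,150,350,260,7))
```

```text
t 32.27 p [ 0.4691 -0.1363  0.087 ] rot [ 1.799e+02  1.000e-01 -9.130e+01] F [ 0.9 -0.5 -1.4] w 0.0198 J [  7.  11. -33.  -0. -46.  -8.]
(0.471, -0.14, 0.03, -91.3) -> [0.019, -0.01, 0.285, 0.001, 0.001, -0.0] rows>= 0.9
(0.471, -0.14, 0.0195, -91.3) -> [0.0, -0.0, 0.052, 0.0, 0.0, 0.0] rows>= 0.2
```

View pics/c35.png

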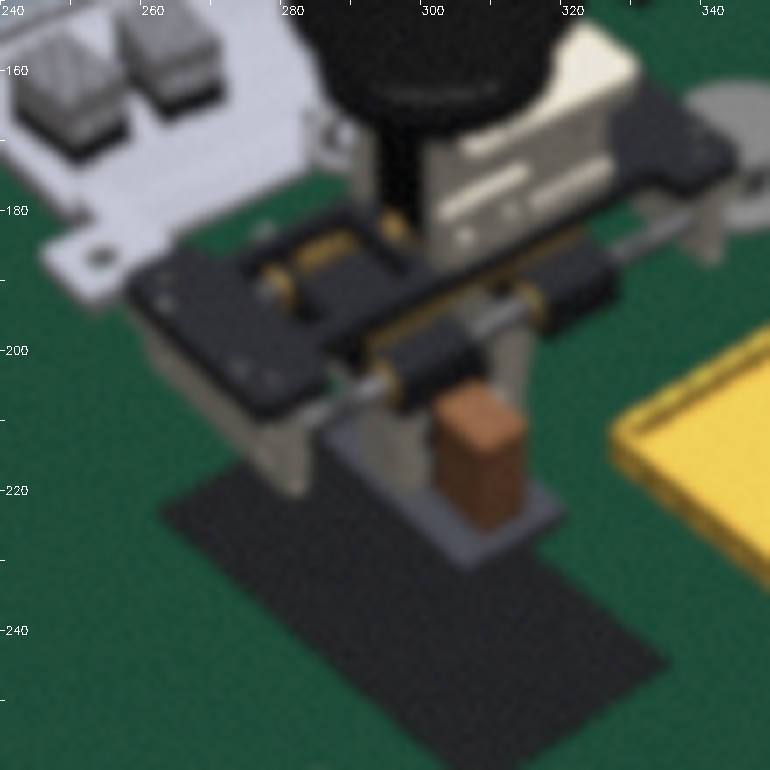

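Emit:
apply_moves --pt "0.02 -0.01 0.12 0 0 0" --pt "0.02 -0.01 0.24 0 0 0" --pt "0.02 -0.01 0.31 0 0 0" --pt "0.02 -0.01 0.335 0 0 0" --pt "0.02 -0.01 0.335 0 0 0" --pt "0.02 -0.01 0.335 0 0 0"

```text
time_s: 33.12
tcp_pos: [0.4713, -0.1401, 0.0207]
eef_rot: [180.0, 0.1, -91.3]
contact_force: [-0.4, 0.3, -1.7]
gripper_width: 0.0197
```

Emit:
apply_moves --pt "0 0 0.008 0 0 0" --pt "0 0 0.012 0 0 0" --pt "0 0 0.012 0 0 0"

```text
time_s: 33.5
tcp_pos: [0.4716, -0.1401, 0.0187]
eef_rot: [-180.0, 0.1, -91.3]
contact_force: [-1.2, 1.8, 3.0]
gripper_width: 0.0198
```

Contact felt (Fz up 4–5 N). Release and withdraw.

Emit:
apply_moves --pt "0 0 0 0 0 0" --pt "0 0 0 0 0 0" --pt "0 0 0 0 0 0" --pt "0 0 0 0 0 0" --pt "0 0 0 0 0 0" --pt "0 0 0 0 0 0" --pt "0 0 0 0 0 0" --pt "0 0 0 0 0 0" --hand -1

```text
time_s: 34.5
tcp_pos: [0.4716, -0.1401, 0.0187]
eef_rot: [-180.0, 0.1, -91.3]
contact_force: [-0.1, -0.1, 0.0]
gripper_width: 0.0865
```

Emit:
apply_moves --pt "0 0 -0.15 0 0 0" --pt "0 0 -0.4 0 0 0" --pt "0 0 -0.8 0 0 0" --pt "0 0 -0.9 0 0 0" --pt "0 0 -0.9 0 0 0" --pt "0 0 -0.9 0 0 0"

```text
time_s: 35.25
tcp_pos: [0.4711, -0.1404, 0.1982]
eef_rot: [180.0, 0.1, -91.3]
contact_force: [-0.3, 0.6, -0.5]
gripper_width: 0.0877
```

Run:
```python
from h import *
s=st()
cap("20");cv2.imwrite("pics/c36.png",crop("side","20",200,110,340,260,5))
cv2.imwrite("pics/c37.png",crop("top","20",205,140,365,260,5))
```

```text
t 35.25 p [ 0.4711 -0.1404  0.1982] rot [ 1.80e+02  1.00e-01 -9.13e+01] F [-0.3  0.6 -0.5] w 0.0877 J [  6.   4. -24.  -0. -61.  -7.]
```

View pics/c36.png

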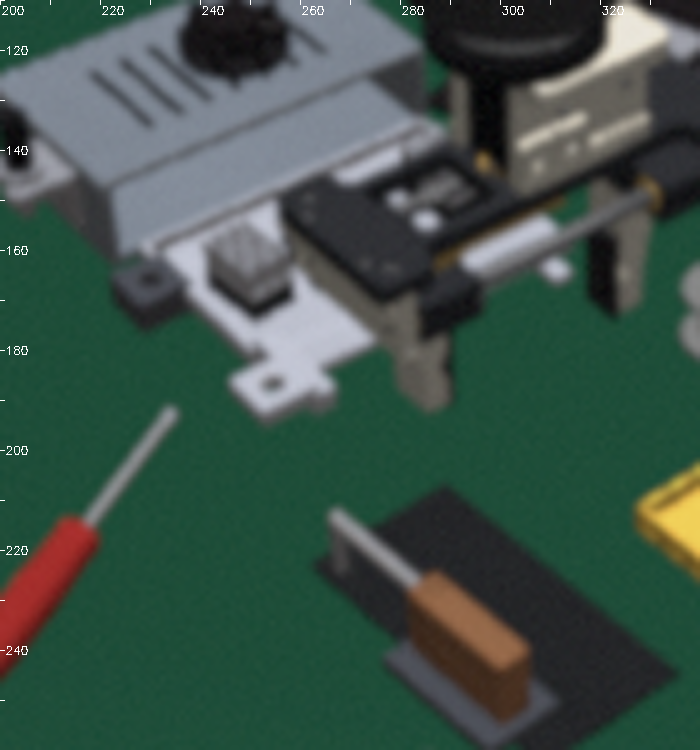

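View pics/c37.png

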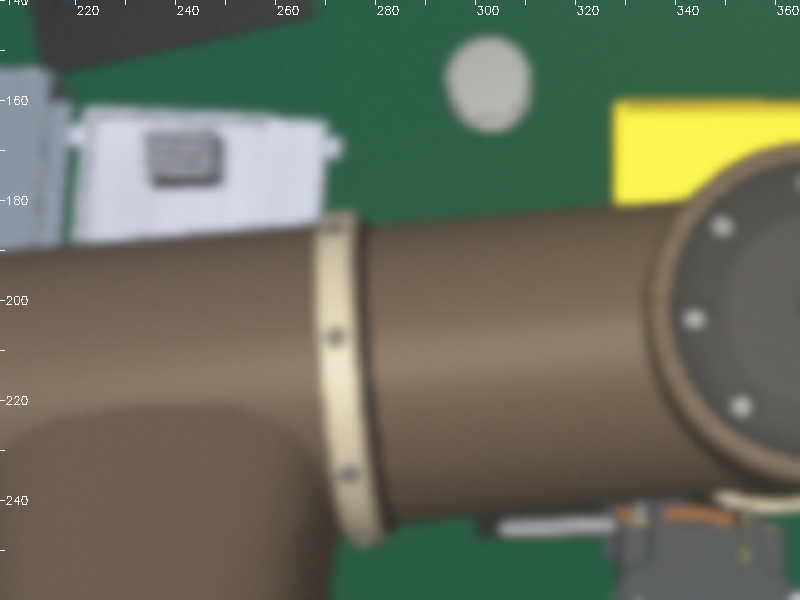

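Run:
```python
from h import *
legs((.5,-.33,.23,-91.3))
```

```text
(0.5, -0.33, 0.23, -91.3) -> [0.944, -0.168, -0.165, 0.001, 0.001, -0.0] rows>= 3.1
```

Emit:
apply_moves --pt "0.94 -0.16 -0.16 0 0 0" --pt "0.94 -0.16 -0.16 0 0 0" --pt "0.94 -0.16 -0.16 0 0 0" --pt "0.94 -0.16 -0.16 0 0 0" --pt "0.94 -0.16 -0.16 0 0 0"

```text
time_s: 35.98
tcp_pos: [0.4977, -0.3294, 0.2271]
eef_rot: [179.7, 0.2, -91.4]
contact_force: [0.8, 0.1, 0.5]
gripper_width: 0.0876
```

Run:
```python
from h import *
s=st()
cap("21");cv2.imwrite("pics/c38.png",crop("side","21",200,110,340,270,5)[:790])
cv2.imwrite("pics/c39.png",crop("top","21",205,140,365,260,5))
```

```text
t 35.98 p [ 0.4977 -0.3294  0.2271] rot [179.7   0.2 -91.4] F [0.8 0.1 0.5] w 0.0876 J [-15.  13.  -9.  -0. -68.  13.]
```

View pics/c38.png

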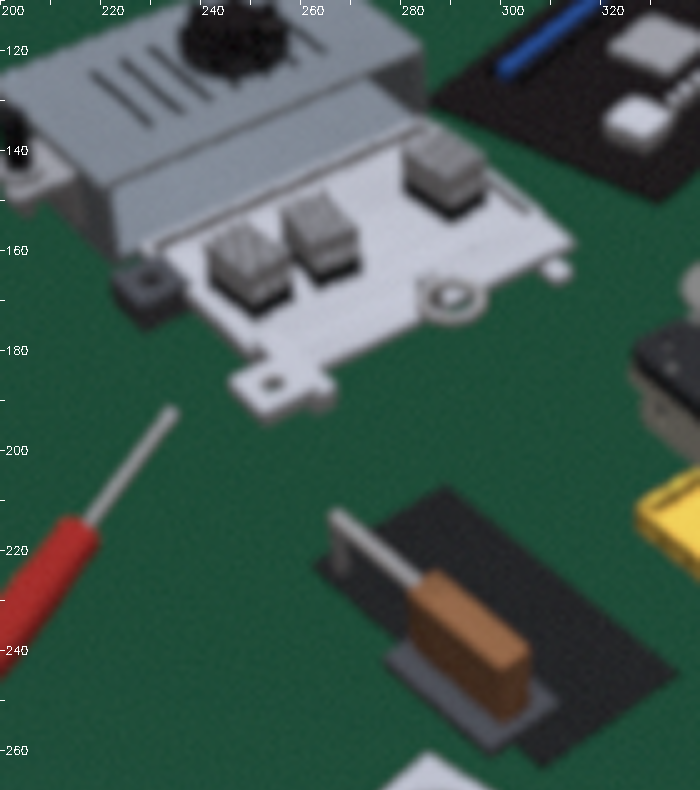

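View pics/c39.png

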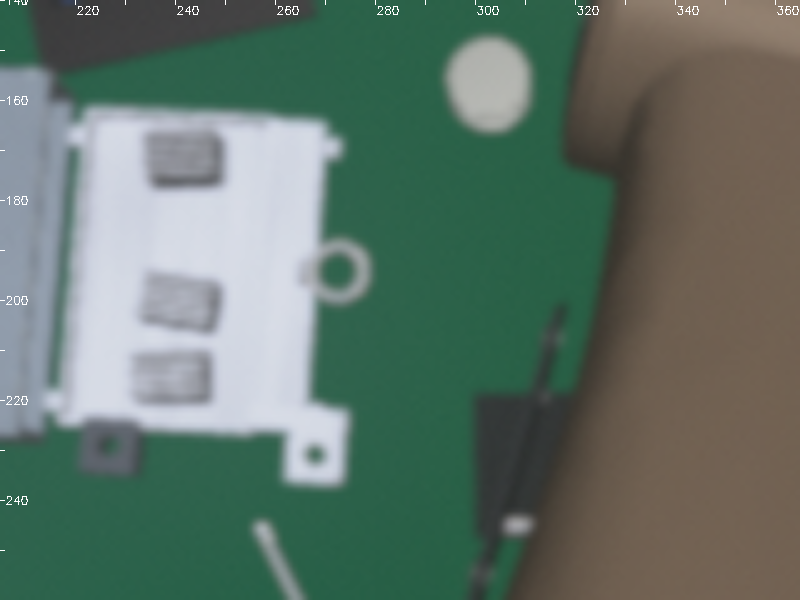

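Run:
```python
from h import *
ang=lambda v:np.degrees(np.arctan2(v[1],v[0]))
def quad(n,P,z):
    q=np.array([onz(n,u-.5,v-.5,z)[:2] for u,v in P]);m=q.mean(0)
    a=(q[0]+q[3]-q[1]-q[2])/2
    print(n,m.round(4),"ang",ang(a).round(1),"len",np.linalg.norm(a).round(4),"wid",np.linalg.norm((q[0]+q[1]-q[2]-q[3])/2).round(4)); return m,a
quad("side",[(287.5,224.5),(304.5,240.5),(298,245),(280.8,228.5)],.054)
q=crop("side","21",260,200,340,270,9);cv2.imwrite("pics/c40.png",q)
print("tip",onz("side",266.5,211.5,.046))
```

```text
side [ 0.4297 -0.1428] ang 88.9 len 0.0672 wid 0.0204
tip [ 0.43242469 -0.03564741  0.046     ]
```

View pics/c40.png

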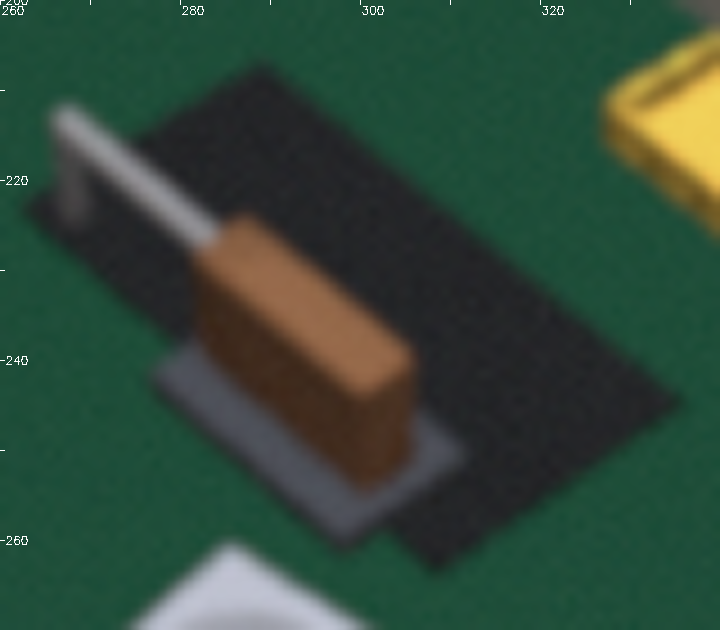

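Run:
```python
from h import *
for u in [(349.5,262),(373.5,257),(380,291),(357,295)]: print(onz("top",u[0]-.5,u[1]-.5,.02)[:2].round(3))
for u in [(285.5,260.5)]: print(onz("side",*u,.02)[:2].round(3))
st();legs((.44,-.23,.16,-91.2),(.4305,-.1455,.1,-91.2),(.4305,-.1455,.018,-91.2))
```

```text
[ 0.383 -0.176]
[ 0.399 -0.249]
[ 0.298 -0.268]
[ 0.286 -0.199]
[ 0.385 -0.174]
t 36.08 p [ 0.498  -0.3282  0.228 ] rot [179.8   0.2 -91.3] F [0.1 0.1 0.4] w 0.0877 J [-15.  13.  -9.  -0. -68.  13.]
(0.44, -0.23, 0.16, -91.2) -> [-0.484, 0.3, 0.342, 0.002, 0.002, -0.001] rows>= 2.1
(0.4305, -0.1455, 0.1, -91.2) -> [-0.421, 0.056, 0.3, 0.0, 0.0, 0.0] rows>= 1.7
(0.4305, -0.1455, 0.018, -91.2) -> [0.0, -0.0, 0.41, 0.0, 0.0, 0.0] rows>= 1.3
```

Emit:
apply_moves --pt "-0.48 0.3 0.3 0 0 0" --pt "-0.48 0.3 0.3 0 0 0" --pt "-0.48 0.3 0.3 0 0 0" --pt "-0.48 0.3 0.3 0 0 0" --pt "-0.48 0.3 0.3 0 0 0" --hand -0.3

```text
time_s: 36.7
tcp_pos: [0.4413, -0.2308, 0.1694]
eef_rot: [179.9, 0.1, -91.2]
contact_force: [-0.1, 0.3, -0.6]
gripper_width: 0.0571
```

Run:
```python
from h import *
st();legs((.4305,-.1425,.11,-91.2),(.4305,-.1425,.018,-91.2))
```

```text
t 36.7 p [ 0.4413 -0.2308  0.1694] rot [ 1.799e+02  1.000e-01 -9.120e+01] F [-0.1  0.3 -0.6] w 0.0571 J [ -5.   7. -26.  -0. -58.   4.]
(0.4305, -0.1425, 0.11, -91.2) -> [-0.439, 0.063, 0.298, 0.001, 0.002, -0.0] rows>= 1.7
(0.4305, -0.1425, 0.018, -91.2) -> [0.0, -0.0, 0.46, 0.0, 0.0, 0.0] rows>= 1.5
```

Emit:
apply_moves --pt "-0.44 0.063 0.29 0 0 0" --pt "-0.44 0.063 0.29 0 0 0" --pt "-0.44 0.063 0.29 0 0 0" --pt "-0.44 0.063 0.29 0 0 0" --pt "-0.44 0.063 0.29 0 0 0"

```text
time_s: 37.33
tcp_pos: [0.4314, -0.1431, 0.1123]
eef_rot: [180.0, 0.1, -91.3]
contact_force: [-0.4, -0.1, -0.2]
gripper_width: 0.057
```

Run:
```python
from h import *
st();legs((.4305,-.1425,.018,-91.2))
cap("22");cv2.imwrite("pics/c41.png",crop("side","22",250,170,350,270,6))
```

```text
t 37.33 p [ 0.4314 -0.1431  0.1123] rot [ 1.80e+02  1.00e-01 -9.13e+01] F [-0.4 -0.1 -0.2] w 0.057 J [  6.   6. -35.  -0. -49.  -8.]
(0.4305, -0.1425, 0.018, -91.2) -> [-0.002, 0.004, 0.471, 0.0, 0.002, -0.001] rows>= 1.5
```

View pics/c41.png

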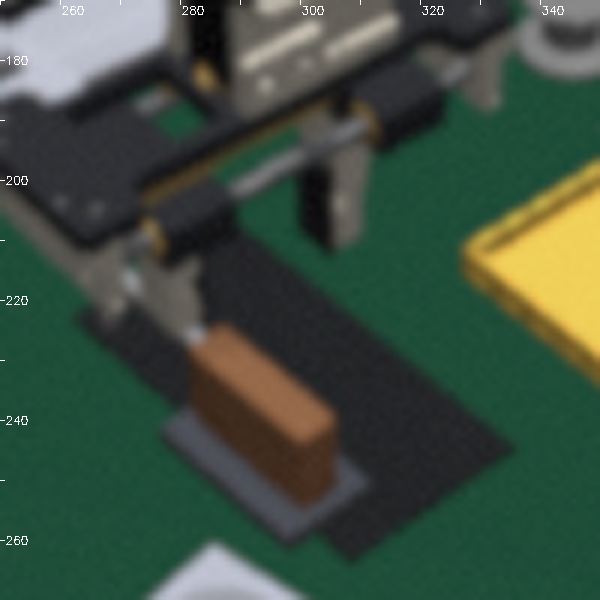

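Emit:
apply_moves --pt "0 0.004 0.2 0 0 0" --pt "0 0.004 0.4 0 0 0" --pt "0 0.004 0.465 0 0 0" --pt "0 0.004 0.465 0 0 0" --pt "0 0.004 0.465 0 0 0"

```text
time_s: 38.05
tcp_pos: [0.4312, -0.1429, 0.0202]
eef_rot: [-179.9, 0.1, -91.3]
contact_force: [-0.2, 0.4, 0.2]
gripper_width: 0.057
```

Emit:
apply_moves --pt "0 0 0 0 0 0" --pt "0 0 0 0 0 0" --pt "0 0 0 0 0 0" --pt "0 0 0 0 0 0" --pt "0 0 0 0 0 0" --pt "0 0 0 0 0 0" --pt "0 0 0 0 0 0" --hand 1 --grip_force 20

```text
time_s: 38.92
tcp_pos: [0.4314, -0.1429, 0.0204]
eef_rot: [-179.9, 0.1, -91.3]
contact_force: [-0.3, -0.1, 3.7]
gripper_width: 0.0207
```

Emit:
apply_moves --pt "0 0 -0.1 0 0 0" --pt "0 0 -0.2 0 0 0" --pt "0 0 -0.2 0 0 0" --pt "0 -0.1 -0.2 0 0 0" --pt "0 -0.2 -0.2 0 0 0" --pt "0 -0.2 -0.2 0 0 0" --pt "0 -0.2 -0.2 0 0 0"

```text
time_s: 39.8
tcp_pos: [0.4701, -0.1439, 0.0593]
eef_rot: [179.9, 0.1, -91.3]
contact_force: [-0.3, 0.2, -0.7]
gripper_width: 0.02
```

Run:
```python
from h import *
st();legs((.472,-.14,.0195,-91.2))
cap("23");cv2.imwrite("pics/c42.png",crop("side","23",250,170,350,270,6))
```

```text
t 39.8 p [ 0.4701 -0.1439  0.0593] rot [ 1.799e+02  1.000e-01 -9.130e+01] F [-0.3  0.2 -0.7] w 0.02 J [  6.  14. -34.  -0. -42.  -7.]
(0.472, -0.14, 0.0195, -91.2) -> [-0.019, -0.009, 0.199, 0.001, 0.002, -0.001] rows>= 0.6
```

View pics/c42.png

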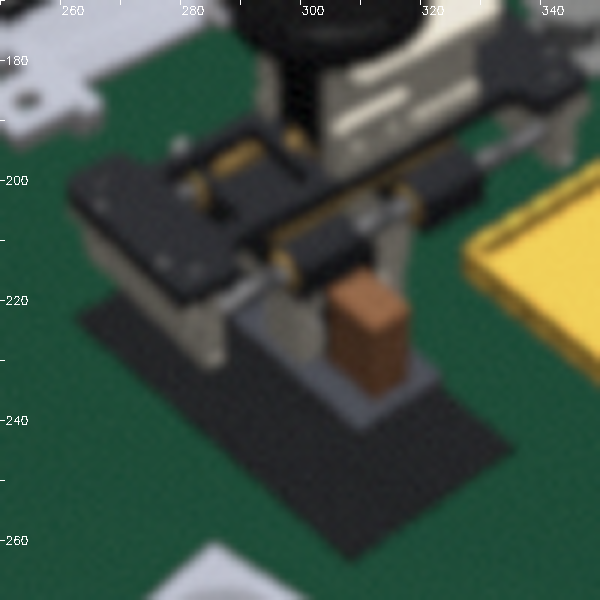

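Emit:
apply_moves --pt "-0.01 -0.01 0.1 0 0 0" --pt "-0.01 -0.01 0.17 0 0 0" --pt "-0.01 -0.01 0.185 0 0 0" --pt "-0.01 -0.01 0.193 0 0 0" --pt "-0.01 -0.01 0.193 0 0 0" --pt "-0.01 -0.01 0.193 0 0 0"

```text
time_s: 40.65
tcp_pos: [0.4726, -0.1419, 0.0217]
eef_rot: [-180.0, 0.2, -91.3]
contact_force: [-0.1, -0.3, -1.1]
gripper_width: 0.02
```

Emit:
apply_moves --pt "0 0 0.006 0 0 0" --pt "0 0 0.009 0 0 0" --pt "0 0 0.009 0 0 0"

```text
time_s: 41.02
tcp_pos: [0.4729, -0.1419, 0.0204]
eef_rot: [-179.9, 0.1, -91.3]
contact_force: [-1.3, -0.1, 4.8]
gripper_width: 0.0204
```

Emit:
apply_moves --pt "0 0 0 0 0 0" --pt "0 0 0 0 0 0" --pt "0 0 0 0 0 0" --pt "0 0 0 0 0 0" --pt "0 0 0 0 0 0" --pt "0 0 0 0 0 0" --pt "0 0 0 0 0 0" --hand -1

```text
time_s: 41.9
tcp_pos: [0.4729, -0.1419, 0.0204]
eef_rot: [-179.9, 0.1, -91.3]
contact_force: [0.6, 0.2, -0.5]
gripper_width: 0.0838
```

Emit:
apply_moves --pt "0 0 -0.15 0 0 0" --pt "0 0 -0.4 0 0 0" --pt "0 0 -0.8 0 0 0" --pt "0.4 -0.3 -0.9 0 0 0" --pt "0.8 -0.5 -0.9 0 0 0" --pt "0.8 -0.5 -0.9 0 0 0" --pt "0.8 -0.5 -0.9 0 0 0" --pt "0.8 -0.5 -0.9 0 0 0"

```text
time_s: 42.9
tcp_pos: [0.5685, -0.3047, 0.1991]
eef_rot: [180.0, 0.2, -91.4]
contact_force: [-0.0, -0.1, -0.4]
gripper_width: 0.0878
```

Run:
```python
from h import *
s=st()
cap("24");cv2.imwrite("pics/c43.png",crop("side","24",190,110,340,270,5)[:790])
cv2.imwrite("pics/c44.png",crop("top","24",205,150,285,245,8)[:760])
```

```text
t 42.9 p [ 0.5685 -0.3047  0.1991] rot [180.    0.2 -91.4] F [-0.  -0.1 -0.4] w 0.0878 J [-11.  19.  -5.  -0. -66.  10.]
```

View pics/c43.png

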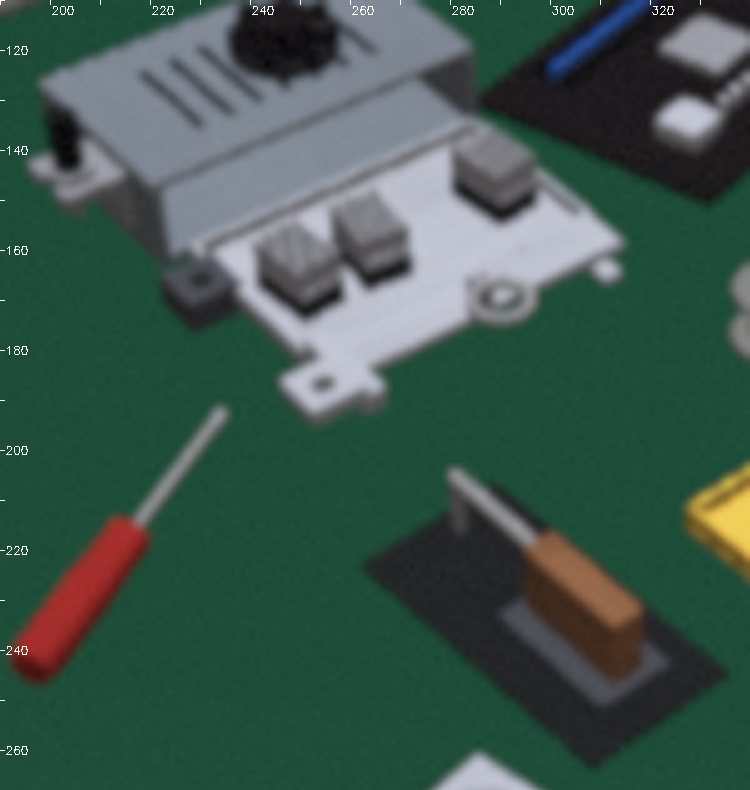

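View pics/c44.png

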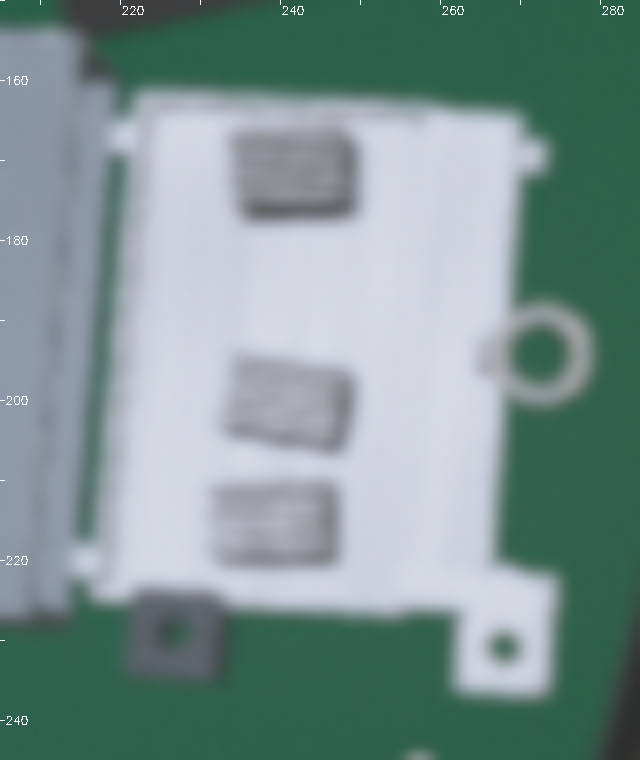

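```bash
cat >> h.py <<'E'
def cloud(n,tag):
    d=np.load(f"pics/{n}{tag}_d.npy");c=CI[n];v,u=np.mgrid[0:400,0:640]
    P=np.stack([(u-c["cx"])/c["fx"]*d,-(v-c["cy"])/c["fy"]*d,-d],-1)
    return P@c["T"][:3,:3].T+c["T"][:3,3],d>0
def blobs(n,tag,zr,xr,yr,amin=20):
    P,ok=cloud(n,tag)
    m=(ok&(P[...,2]>zr[0])&(P[...,2]<zr[1])&(P[...,0]>xr[0])&(P[...,0]<xr[1])&(P[...,1]>yr[0])&(P[...,1]<yr[1])).astype(np.uint8)
    k,l=cv2.connectedComponents(m,connectivity=4);out=[]
    for i in range(1,k):
        q=P[l==i]
        if len(q)<amin: continue
        r_=cv2.minAreaRect((q[:,:2]*1000).astype(np.float32));(a,b),(w,h),t=r_
        ax=t if w>h else t+90
        out.append((a,b));print(n,"n",len(q),"c",round(a/1000,4),round(b/1000,4),"size",round(max(w,h),1),round(min(w,h),1),"axis deg",round((ax+90)%180-90,1),"zmed",round(float(np.median(q[:,2])),4))
    return out
E
python3 - <<'E'
from h import *
blobs("top","24",(.040,.06),(.47,.72),(.07,.225))
blobs("side","24",(.040,.06),(.47,.72),(.07,.225))
P,ok=cloud("top","24");print("floor z",np.median(P[180:190,225:262,2]))
P,ok=cloud("side","24");print("side z bench",P[200,230],P[210,200])
E
```

```text
top n 118 c 0.6544 0.1619 size 43.2 28.9 axis deg -84.4 zmed 0.0461
top n 94 c 0.5649 0.1605 size 43.1 29.4 axis deg 81.5 zmed 0.0467
top n 59 c 0.5174 0.1637 size 42.6 16.2 axis deg -88.8 zmed 0.0479
side n 127 c 0.6531 0.164 size 47.1 32.7 axis deg -86.8 zmed 0.0468
side n 124 c 0.5636 0.1609 size 48.4 31.5 axis deg 80.8 zmed 0.0469
side n 133 c 0.5171 0.1644 size 47.6 31.2 axis deg 88.5 zmed 0.0476
floor z 0.012380425619922808
side z bench [ 0.40944372  0.10451889 -0.00169125] [0.32639175 0.11912683 0.00202168]
```

Run:
```python
from h import *
s=st()
legs((.56,-.12,.2,-55),(.54,.06,.17,-15),(.517,.164,.1,0),(.517,.164,.019,0))
```

```text
t 43.0 p [ 0.5684 -0.3036  0.1999] rot [-180.     0.2  -91.3] F [ 0.1  0.  -0.3] w 0.0877 J [-11.  19.  -6.  -0. -66.  10.]
(0.56, -0.12, 0.2, -55) -> [-0.917, 0.062, 0.002, -0.001, 0.002, -0.403] rows>= 3.4
(0.54, 0.06, 0.17, -15) -> [-0.795, -0.434, 0.15, 0.0, 0.0, -0.444] rows>= 3.7
(0.517, 0.164, 0.1, 0) -> [-0.246, -0.473, 0.35, 0.0, 0.0, -0.167] rows>= 2.0
(0.517, 0.164, 0.019, 0) -> [0.0, -0.0, 0.405, 0.0, 0.0, 0.0] rows>= 1.3
```

Emit:
apply_moves --pt "-0.917 0.062 0 0 0 -0.4" --pt "-0.917 0.062 0 0 0 -0.4" --pt "-0.917 0.062 0 0 0 -0.4" --pt "-0.917 0.062 0 0 0 -0.4" --pt "-0.917 0.062 0 0 0 -0.4" --pt "-0.917 0.062 0 0 0 -0.4"

```text
time_s: 43.75
tcp_pos: [0.5597, -0.1198, 0.2007]
eef_rot: [-179.9, 0.1, -55.3]
contact_force: [0.2, 0.8, -0.2]
gripper_width: 0.0877
```

Emit:
apply_moves --pt "-0.795 -0.434 0.15 0 0 -0.445" --pt "-0.795 -0.434 0.15 0 0 -0.445" --pt "-0.795 -0.434 0.15 0 0 -0.445" --pt "-0.795 -0.434 0.15 0 0 -0.445" --pt "-0.795 -0.434 0.15 0 0 -0.445" --pt "-0.795 -0.434 0.15 0 0 -0.445"

```text
time_s: 44.5
tcp_pos: [0.5409, 0.0595, 0.1712]
eef_rot: [-179.8, -0.0, -15.6]
contact_force: [-0.0, 0.0, 0.3]
gripper_width: 0.087
```

Run:
```python
from h import *
s=st()
legs((.517,.164,.11,0),(.517,.164,.019,0))
```

```text
t 44.5 p [0.5409 0.0595 0.1712] rot [-179.8   -0.   -15.6] F [-0.   0.   0.3] w 0.087 J [ 27.  11. -20.  -0. -59.  48.]
(0.517, 0.164, 0.11, 0) -> [-0.255, -0.47, 0.307, -0.002, -0.0, -0.173] rows>= 2.0
(0.517, 0.164, 0.019, 0) -> [0.0, -0.0, 0.455, 0.0, 0.0, 0.0] rows>= 1.5
```

Emit:
apply_moves --pt "-0.255 -0.47 0.3 0 0 -0.173" --pt "-0.255 -0.47 0.3 0 0 -0.173" --pt "-0.255 -0.47 0.3 0 0 -0.173" --pt "-0.255 -0.47 0.3 0 0 -0.173" --pt "-0.255 -0.47 0.3 0 0 -0.173" --pt "-0.255 -0.47 0.3 0 0 -0.173"

```text
time_s: 45.25
tcp_pos: [0.5176, 0.1631, 0.1122]
eef_rot: [-179.8, -0.1, -0.1]
contact_force: [-1.1, -0.9, -0.5]
gripper_width: 0.088
```

Run:
```python
from h import *
s=st()
legs((.517,.164,.019,0))
cap("25");cv2.imwrite("pics/c45.png",crop("side","25",200,100,320,200,6))
```

```text
t 45.25 p [0.5176 0.1631 0.1122] rot [-1.798e+02 -1.000e-01 -1.000e-01] F [-1.1 -0.9 -0.5] w 0.088 J [ 38.  14. -25.  -0. -51.  52.]
(0.517, 0.164, 0.019, 0) -> [-0.004, -0.003, 0.466, -0.002, -0.001, -0.001] rows>= 1.5
```

View pics/c45.png

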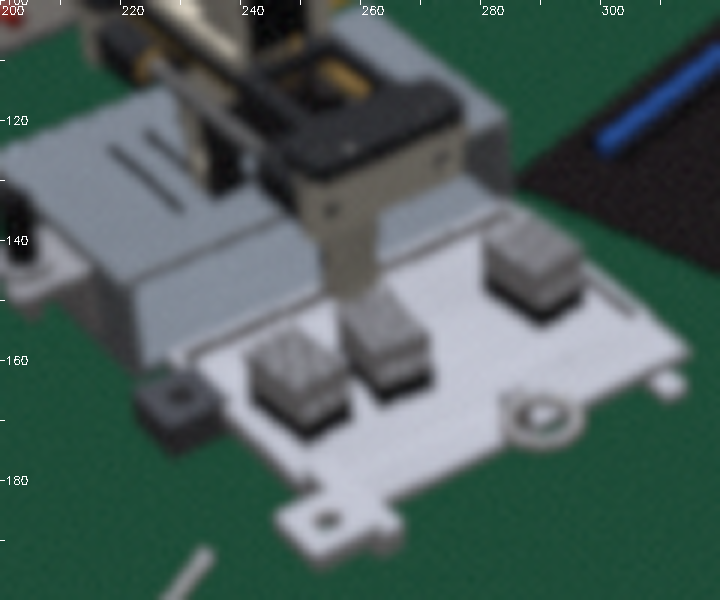

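Emit:
apply_moves --pt "-0.004 -0.003 0.15 -0.002 0 0" --pt "-0.004 -0.003 0.3 -0.002 0 0" --pt "-0.004 -0.003 0.3 -0.002 0 0" --pt "-0.004 -0.003 0.4 -0.002 0 0" --pt "-0.004 -0.003 0.45 -0.002 0 0" --pt "-0.004 -0.003 0.45 -0.002 0 0" --pt "-0.004 -0.003 0.45 -0.002 0 0" --hand -0.35

```text
time_s: 46.22
tcp_pos: [0.5173, 0.1645, 0.0228]
eef_rot: [-180.0, -0.2, -0.1]
contact_force: [-0.6, -0.0, -1.0]
gripper_width: 0.0592
```

Run:
```python
from h import *
s=st()
cap("26");cv2.imwrite("pics/c46.png",crop("side","26",200,100,320,200,6))
```

```text
t 46.23 p [0.5173 0.1645 0.0228] rot [-1.8e+02 -2.0e-01 -1.0e-01] F [-0.6 -0.  -1. ] w 0.0592 J [ 38.  21. -30.   0. -39.  51.]
```

View pics/c46.png

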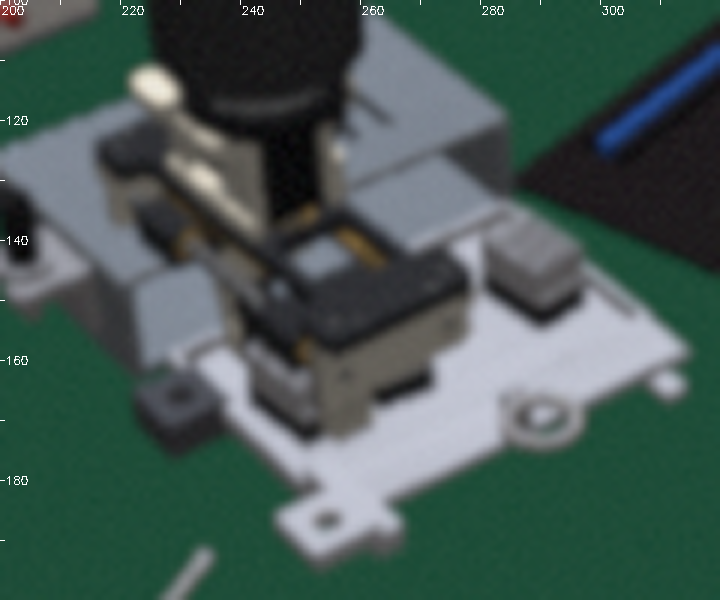

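Well aligned; grip and lift.

Emit:
apply_moves --pt "0 0 0 0 0 0" --pt "0 0 0 0 0 0" --pt "0 0 0 0 0 0" --pt "0 0 0 0 0 0" --pt "0 0 0 0 0 0" --pt "0 0 0 0 0 0" --hand 1 --grip_force 20

```text
time_s: 47.08
tcp_pos: [0.5174, 0.1646, 0.0231]
eef_rot: [-179.9, -0.2, -0.1]
contact_force: [-1.3, -0.8, 5.2]
gripper_width: 0.0443
```

Emit:
apply_moves --pt "0 0 -0.06 0 0 0" --pt "0 0 -0.15 0 0 0" --pt "0 0 -0.3 0 0 0" --pt "0 0 -0.5 0 0 0" --pt "0 0 -0.5 0 0 0" --pt "0 0 -0.5 0 0 0"

```text
time_s: 47.82
tcp_pos: [0.5167, 0.1644, 0.1231]
eef_rot: [-179.9, -0.2, -0.1]
contact_force: [-0.3, -0.8, -1.6]
gripper_width: 0.0444
```

Run:
```python
from h import *
s=st()
cap("27");cv2.imwrite("pics/c47.png",crop("side","27",200,80,320,200,5))
# tray from colour contours
for n in("top","side"):
    p=cv2.imread(f"pics/{n}0.png");hsv=cv2.cvtColor(p,cv2.COLOR_BGR2HSV)
    m=((hsv[...,0]>18)&(hsv[...,0]<35)&(hsv[...,1]>120)&(hsv[...,2]>190)).astype(np.uint8);m[:150]=0
    c=max(cv2.findContours(m,cv2.RETR_EXTERNAL,cv2.CHAIN_APPROX_NONE)[0],key=cv2.contourArea)
    ap=cv2.approxPolyDP(c,6,True)[:,0];print(n,ap.tolist())
    for z in (.004,.016):
        q=np.array([onz(n,*u,z)[:2] for u in c[:,0]])
        r_=cv2.minAreaRect((q*1000).astype(np.float32));print(z,np.round(r_[0],1),np.round(r_[1],1),r_[2])
legs((.56,.05,.14,0),(.6,-.1,.12,0))
```

```text
t 47.83 p [0.5167 0.1644 0.1231] rot [-1.799e+02 -2.000e-01 -1.000e-01] F [-0.3 -0.8 -1.6] w 0.0444 J [ 38.  13. -24.   0. -52.  51.]
top [[328, 162], [329, 200], [398, 199], [396, 161]]
0.004 [ 637.9 -221.1] [126.5 221.5] 0.9427258372306824
0.016 [ 635.3 -219.5] [125.2 219.1] 0.9427302479743958
side [[330, 212], [389, 260], [424, 234], [363, 194]]
0.004 [ 643.5 -213.3] [128.4 214.1] 0.6849173903465271
0.016 [ 634.5 -221. ] [126.8 211.4] 0.6849239468574524
(0.56, 0.05, 0.14, 0) -> [0.219, 0.57, -0.089, -0.0, -0.001, -0.001] rows>= 2.0
(0.6, -0.1, 0.12, 0) -> [0.2, 0.75, 0.1, 0.0, 0.0, 0.0] rows>= 2.5
```

View pics/c47.png

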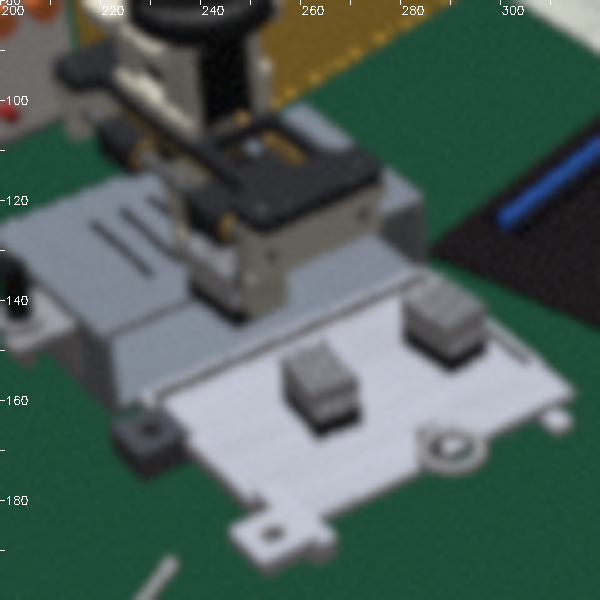

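Emit:
apply_moves --pt "0.2 0.57 0 0 0 0" --pt "0.2 0.57 0 0 0 0" --pt "0.25 0.95 0 0 0 0" --pt "0.25 0.95 0 0 0 0" --pt "0.25 0.95 0 0 0 0" --pt "0.25 0.95 0 0 0 0"

```text
time_s: 48.68
tcp_pos: [0.5658, -0.0252, 0.1218]
eef_rot: [-180.0, -0.1, -0.1]
contact_force: [-0.3, -0.2, -0.6]
gripper_width: 0.0443
```

Emit:
apply_moves --pt "0.15 0.95 0 0 0 0" --pt "0.15 0.95 0 0 0 0" --pt "0.15 0.95 0 0 0 0" --pt "0.15 0.95 0 0 0 0" --pt "0.15 0.95 0 0 0 0"

```text
time_s: 49.3
tcp_pos: [0.5957, -0.2145, 0.1214]
eef_rot: [-180.0, -0.0, -0.0]
contact_force: [-0.4, 0.2, -1.0]
gripper_width: 0.0442
```

Run:
```python
from h import *
s=st()
legs((.599,-.26,.1,0),(.599,-.26,.0185,0))
```

```text
t 49.3 p [ 0.5957 -0.2145  0.1214] rot [-180.   -0.   -0.] F [-0.4  0.2 -1. ] w 0.0442 J [ -2.  21. -13.  -0. -56.  92.]
(0.599, -0.26, 0.1, 0) -> [0.017, 0.228, 0.107, -0.0, -0.0, -0.001] rows>= 0.8
(0.599, -0.26, 0.0185, 0) -> [0.0, -0.0, 0.408, 0.0, 0.0, 0.0] rows>= 1.3
```

Emit:
apply_moves --pt "0.017 0.23 0.1 0 0 0" --pt "0.017 0.23 0.25 0 0 0" --pt "0.017 0.23 0.4 0 0 0" --pt "0.017 0.23 0.48 0 0 0" --pt "0.017 0.23 0.508 0 0 0" --pt "0.017 0.23 0.508 0 0 0" --pt "0.017 0.23 0.508 0 0 0"

```text
time_s: 50.18
tcp_pos: [0.5999, -0.2604, 0.021]
eef_rot: [-180.0, -0.1, -0.0]
contact_force: [-0.0, 0.1, -0.6]
gripper_width: 0.0441
```

Emit:
apply_moves --pt "0 0 0.01 0 0 0" --pt "0 0 0.018 0 0 0" --pt "0 0 0.022 0 0 0" --pt "0 0 0.022 0 0 0"

```text
time_s: 50.68
tcp_pos: [0.5998, -0.2604, 0.0165]
eef_rot: [-180.0, -0.1, -0.0]
contact_force: [0.5, -0.2, -1.2]
gripper_width: 0.0445
```

Emit:
apply_moves --pt "0 0 0.004 0 0 0" --pt "0 0 0.007 0 0 0" --pt "0 0 0.007 0 0 0"

```text
time_s: 51.05
tcp_pos: [0.6, -0.2604, 0.0161]
eef_rot: [180.0, -0.1, -0.0]
contact_force: [-2.8, 2.0, 6.9]
gripper_width: 0.0443
```

Contact. Release to about 59 mm and rise.

Emit:
apply_moves --pt "0 0 0 0 0 0" --pt "0 0 0 0 0 0" --pt "0 0 0 0 0 0" --pt "0 0 0 0 0 0" --pt "0 0 0 0 0 0" --hand -0.35

```text
time_s: 51.68
tcp_pos: [0.5999, -0.2605, 0.016]
eef_rot: [180.0, -0.1, -0.0]
contact_force: [-0.2, -0.8, 0.7]
gripper_width: 0.059
```

Emit:
apply_moves --pt "0 0 -0.1 0 0 0" --pt "0 0 -0.3 0 0 0" --pt "0 0 -0.6 0 0 0" --pt "0 -0.4 -0.6 0 0 0" --pt "0 -0.8 -0.6 0 0 0" --pt "0 -0.8 -0.6 0 0 0" --pt "0 -0.8 -0.6 0 0 0"

```text
time_s: 52.55
tcp_pos: [0.5998, -0.098, 0.1363]
eef_rot: [-180.0, -0.2, 0.2]
contact_force: [-0.3, -0.4, 0.3]
gripper_width: 0.0594
```

Run:
```python
from h import *
s=st()
cap("28");cv2.imwrite("pics/c48.png",crop("side","28",240,130,440,280,4))
blobs("side","28",(.033,.055),(.55,.72),(-.33,-.11))
blobs("side","28",(.040,.06),(.47,.72),(.07,.225))
legs((.59,.06,.14,-5),(.5642,.1607,.11,-9),(.5642,.1607,.0228,-9))
```

```text
t 52.55 p [ 0.5998 -0.098   0.1363] rot [-180.    -0.2    0.2] F [-0.3 -0.4  0.3] w 0.0594 J [  9.  18. -15.   0. -56.  81.]
side n 202 c 0.5996 -0.2601 size 46.2 34.2 axis deg -88.3 zmed 0.0398
side n 123 c 0.6527 0.1629 size 47.7 34.1 axis deg -86.0 zmed 0.0472
side n 121 c 0.5631 0.1611 size 49.6 32.3 axis deg 82.7 zmed 0.0466
(0.59, 0.06, 0.14, -5) -> [-0.048, -0.801, -0.02, 0.0, -0.001, 0.056] rows>= 2.6
(0.5642, 0.1607, 0.11, -9) -> [-0.172, -0.49, 0.15, -0.0, -0.0, 0.044] rows>= 1.7
(0.5642, 0.1607, 0.0228, -9) -> [-0.0, -0.0, 0.436, 0.0, 0.0, 0.0] rows>= 1.4
```

View pics/c48.png

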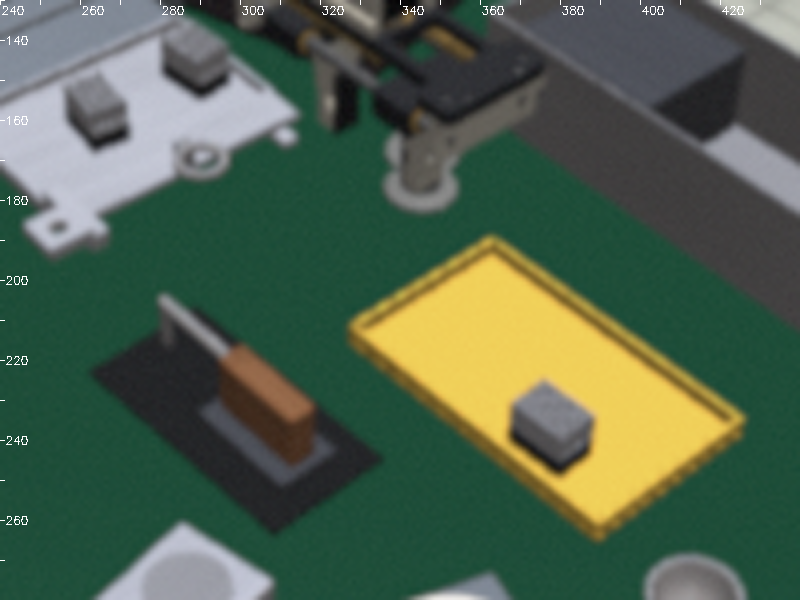

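Module C stands in the tray (side px ~(377,236)). Next module B at (.5642,.1607), axis 81–82°.

Emit:
apply_moves --pt "-0.05 -0.8 0 0 0 0.05" --pt "-0.05 -0.8 0 0 0 0.05" --pt "-0.05 -0.8 0 0 0 0.05" --pt "-0.05 -0.8 0 0 0 0.05" --pt "-0.05 -0.8 0 0 0 0.05"

```text
time_s: 53.28
tcp_pos: [0.5896, 0.0589, 0.1358]
eef_rot: [180.0, -0.1, -4.5]
contact_force: [0.6, -0.5, 1.0]
gripper_width: 0.0591
```

Run:
```python
from h import *
s=st()
legs((.5642,.1612,.08,-9),(.5642,.1612,.0228,-9))
```

```text
t 53.27 p [0.5896 0.0589 0.1358] rot [ 1.8e+02 -1.0e-01 -4.5e+00] F [ 0.6 -0.5  1. ] w 0.0591 J [ 25.  17. -17.   0. -56.  61.]
(0.5642, 0.1612, 0.08, -9) -> [-0.167, -0.5, 0.279, 0.0, -0.001, 0.05] rows>= 1.9
(0.5642, 0.1612, 0.0228, -9) -> [-0.0, -0.0, 0.286, 0.0, 0.0, 0.0] rows>= 0.9
```

Emit:
apply_moves --pt "-0.167 -0.5 0.1 0 0 0.05" --pt "-0.167 -0.5 0.2 0 0 0.05" --pt "-0.167 -0.5 0.28 0 0 0.05" --pt "-0.167 -0.5 0.28 0 0 0.05" --pt "-0.167 -0.5 0.28 0 0 0.05"

```text
time_s: 53.9
tcp_pos: [0.565, 0.1599, 0.0803]
eef_rot: [180.0, -0.1, -9.1]
contact_force: [0.4, -0.0, 0.1]
gripper_width: 0.0588
```

Run:
```python
from h import *
s=st()
legs((.5642,.1612,.0228,-8.5))
cap("29");cv2.imwrite("pics/c49.png",crop("side","29",200,90,320,200,6))
```

```text
t 53.9 p [0.565  0.1599 0.0803] rot [ 1.8e+02 -1.0e-01 -9.1e+00] F [ 0.4 -0.   0.1] w 0.0588 J [ 35.  20. -21.   0. -49.  46.]
(0.5642, 0.1612, 0.0228, -8.5) -> [-0.006, -0.006, 0.288, 0.0, -0.002, -0.006] rows>= 0.9
```

View pics/c49.png

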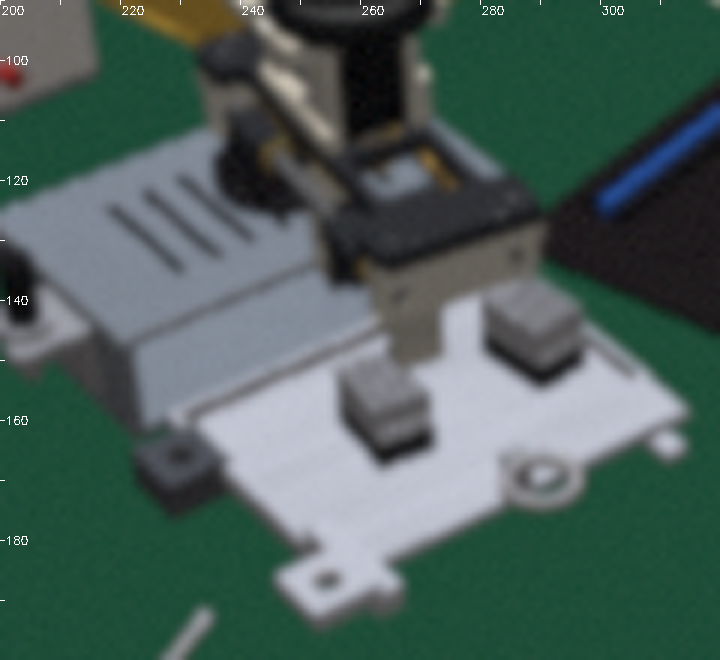

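Emit:
apply_moves --pt "-0.006 -0.006 0.12 0 0 0" --pt "-0.006 -0.006 0.23 0 0 0" --pt "-0.006 -0.006 0.285 0 0 -0.006" --pt "-0.006 -0.006 0.285 0 0 -0.006" --pt "-0.006 -0.006 0.285 0 0 -0.006"

```text
time_s: 54.62
tcp_pos: [0.5649, 0.1619, 0.0246]
eef_rot: [-179.9, -0.2, -8.5]
contact_force: [-0.2, 1.2, 0.1]
gripper_width: 0.0595
```

Emit:
apply_moves --pt "0 0 0 0 0 0" --pt "0 0 0 0 0 0" --pt "0 0 0 0 0 0" --pt "0 0 0 0 0 0" --pt "0 0 0 0 0 0" --pt "0 0 0 0 0 0" --hand 1

```text
time_s: 55.38
tcp_pos: [0.5652, 0.162, 0.0252]
eef_rot: [-179.9, -0.3, -8.5]
contact_force: [-1.0, -0.8, 6.1]
gripper_width: 0.0437
```

Emit:
apply_moves --pt "0 0 -0.06 0 0 0" --pt "0 0 -0.15 0 0 0" --pt "0 0 -0.3 0 0 0" --pt "0 0 -0.5 0 0 0" --pt "0 0 -0.5 0 0 0" --pt "0 0 -0.5 0 0 0"

```text
time_s: 56.12
tcp_pos: [0.5643, 0.1619, 0.1253]
eef_rot: [-179.9, -0.3, -8.5]
contact_force: [-0.2, 0.2, -1.5]
gripper_width: 0.0438
```

Run:
```python
from h import *
s=st()
cap("30");cv2.imwrite("pics/c50.png",crop("side","30",200,80,320,200,5))
legs((.6,-.03,.13,0),(.635,-.18,.12,0))
```

```text
t 56.12 p [0.5643 0.1619 0.1253] rot [-179.9   -0.3   -8.5] F [-0.2  0.2 -1.5] w 0.0438 J [ 35.  17. -19.   0. -54.  46.]
(0.6, -0.03, 0.13, 0) -> [0.32, 0.921, -0.028, -0.0, -0.002, -0.095] rows>= 3.1
(0.635, -0.18, 0.12, 0) -> [0.175, 0.75, 0.05, 0.0, 0.0, 0.0] rows>= 2.5
```

View pics/c50.png

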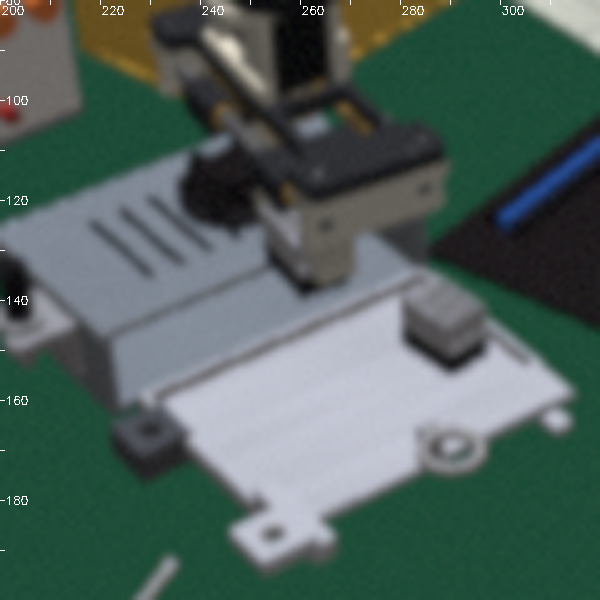

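Emit:
apply_moves --pt "0.32 0.92 -0.03 0 0 -0.095" --pt "0.32 0.92 -0.03 0 0 -0.095" --pt "0.32 0.92 -0.03 0 0 -0.095" --pt "0.32 0.92 -0.03 0 0 -0.095" --pt "0.32 0.92 -0.03 0 0 -0.095" --pt "0.32 0.92 -0.03 0 0 -0.095"

```text
time_s: 56.98
tcp_pos: [0.5996, -0.0289, 0.1299]
eef_rot: [-180.0, -0.1, 0.1]
contact_force: [0.8, 0.0, -0.7]
gripper_width: 0.0438
```

Emit:
apply_moves --pt "0.17 0.75 0.05 0 0 0" --pt "0.17 0.75 0.05 0 0 0" --pt "0.17 0.75 0.05 0 0 0" --pt "0.17 0.75 0.05 0 0 0" --pt "0.17 0.75 0.05 0 0 0"

```text
time_s: 57.6
tcp_pos: [0.6339, -0.1775, 0.1197]
eef_rot: [-180.0, -0.1, 0.1]
contact_force: [1.0, 0.8, -1.4]
gripper_width: 0.0435
```

Run:
```python
from h import *
s=st()
legs((.635,-.18,.022,0))
cap("31")
blobs("side","31",(.033,.055),(.55,.72),(-.33,-.22))
```

```text
t 57.6 p [ 0.6339 -0.1775  0.1197] rot [-1.8e+02 -1.0e-01  1.0e-01] F [ 1.   0.8 -1.4] w 0.0435 J [  1.  24.  -9.  -0. -57.  89.]
(0.635, -0.18, 0.022, 0) -> [0.004, 0.013, 0.489, -0.0, -0.001, 0.002] rows>= 1.6
side n 200 c 0.6003 -0.2588 size 44.8 32.6 axis deg -89.7 zmed 0.04
```

Emit:
apply_moves --pt "0.004 0.013 0.15 0 0 0" --pt "0.004 0.013 0.3 0 0 0" --pt "0.004 0.013 0.42 0 0 0" --pt "0.004 0.013 0.48 0 0 0" --pt "0.004 0.013 0.498 0 0 0" --pt "0.004 0.013 0.498 0 0 0" --pt "0.004 0.013 0.498 0 0 0"

```text
time_s: 58.58
tcp_pos: [0.6358, -0.1798, 0.0216]
eef_rot: [-180.0, -0.3, 0.2]
contact_force: [0.0, -0.1, -0.9]
gripper_width: 0.044
```

Emit:
apply_moves --pt "0 0 0.006 0 0 0" --pt "0 0 0.012 0 0 0" --pt "0 0 0.012 0 0 0"

```text
time_s: 58.95
tcp_pos: [0.6357, -0.1798, 0.0192]
eef_rot: [-180.0, -0.2, 0.2]
contact_force: [0.1, 0.3, -0.5]
gripper_width: 0.044
```

Emit:
apply_moves --pt "0 0 0.005 0 0 0" --pt "0 0 0.009 0 0 0" --pt "0 0 0.009 0 0 0"

```text
time_s: 59.32
tcp_pos: [0.6358, -0.1799, 0.0183]
eef_rot: [180.0, -0.3, 0.2]
contact_force: [-2.4, 2.4, 5.7]
gripper_width: 0.0442
```

Emit:
apply_moves --pt "0 0 0 0 0 0" --pt "0 0 0 0 0 0" --pt "0 0 0 0 0 0" --pt "0 0 0 0 0 0" --pt "0 0 0 0 0 0" --hand -0.35

```text
time_s: 59.95
tcp_pos: [0.6358, -0.1799, 0.0182]
eef_rot: [180.0, -0.3, 0.2]
contact_force: [-1.1, -0.4, 0.6]
gripper_width: 0.059
```

Emit:
apply_moves --pt "0 0 -0.1 0 0 0" --pt "0 0 -0.3 0 0 0" --pt "0 0 -0.6 0 0 0" --pt "0 -0.4 -0.6 0 0 0" --pt "0 -0.8 -0.6 0 0 0" --pt "0 -0.8 -0.6 0 0 0" --pt "0 -0.8 -0.6 0 0 0"

```text
time_s: 60.82
tcp_pos: [0.6348, -0.0173, 0.1384]
eef_rot: [-180.0, -0.3, 0.4]
contact_force: [-0.1, -0.3, -0.2]
gripper_width: 0.0588
```

Run:
```python
from h import *
s=st()
cap("32")
blobs("side","32",(.033,.055),(.55,.72),(-.33,-.11))
blobs("side","32",(.040,.06),(.47,.72),(.07,.225))
blobs("top","32",(.040,.06),(.47,.72),(.07,.225))
legs((.655,.1,.12,4),(.6535,.1625,.08,5),(.6535,.1625,.0235,5))
```

```text
t 60.83 p [ 0.6348 -0.0173  0.1384] rot [-180.    -0.3    0.4] F [-0.1 -0.3 -0.2] w 0.0588 J [ 16.  20. -12.   0. -58.  74.]
side n 178 c 0.6345 -0.1789 size 44.8 32.7 axis deg 89.9 zmed 0.0399
side n 203 c 0.5996 -0.2587 size 45.3 33.2 axis deg -88.7 zmed 0.0396
side n 123 c 0.653 0.1607 size 49.3 33.3 axis deg -88.1 zmed 0.0471
top n 118 c 0.654 0.1616 size 43.8 29.9 axis deg -84.2 zmed 0.0465
(0.655, 0.1, 0.12, 4) -> [0.105, -0.597, 0.091, 0.0, -0.003, -0.041] rows>= 2.0
(0.6535, 0.1625, 0.08, 5) -> [0.014, -0.312, 0.2, -0.0, 0.0, -0.011] rows>= 1.2
(0.6535, 0.1625, 0.0235, 5) -> [0.0, -0.0, 0.283, 0.0, 0.0, 0.0] rows>= 0.9
```

Emit:
apply_moves --pt "0.105 -0.6 0.09 0 0 -0.04" --pt "0.105 -0.6 0.09 0 0 -0.04" --pt "0.105 -0.6 0.09 0 0 -0.04" --pt "0.105 -0.6 0.09 0 0 -0.04" --pt "0.105 -0.6 0.09 0 0 -0.04"

```text
time_s: 61.55
tcp_pos: [0.6551, 0.0989, 0.1204]
eef_rot: [180.0, -0.3, 3.8]
contact_force: [0.4, -1.2, -0.6]
gripper_width: 0.0589
```

Run:
```python
from h import *
s=st()
legs((.6535,.162,.08,4.5),(.6535,.162,.0235,4.5))
```

```text
t 61.55 p [0.6551 0.0989 0.1204] rot [180.   -0.3   3.8] F [ 0.4 -1.2 -0.6] w 0.0589 J [ 25.  24.  -9.   0. -57.  68.]
(0.6535, 0.162, 0.08, 4.5) -> [0.012, -0.315, 0.202, 0.0, -0.003, -0.008] rows>= 1.2
(0.6535, 0.162, 0.0235, 4.5) -> [0.0, -0.0, 0.282, 0.0, 0.0, 0.0] rows>= 0.9
```

Emit:
apply_moves --pt "0.012 -0.318 0.1 0 0 -0.008" --pt "0.012 -0.318 0.2 0 -0.003 -0.008" --pt "0.012 -0.318 0.2 0 -0.003 -0.008" --pt "0.012 -0.318 0.2 0 -0.003 -0.008" --pt "0.012 -0.318 0.2 0 -0.003 -0.008"

```text
time_s: 62.18
tcp_pos: [0.6542, 0.1617, 0.0815]
eef_rot: [180.0, -0.1, 4.4]
contact_force: [0.2, -0.6, 0.7]
gripper_width: 0.0595
```

Run:
```python
from h import *
s=st()
legs((.6535,.162,.0228,4.5))
cap("33");cv2.imwrite("pics/c51.png",crop("side","33",220,70,340,180,6))
```

```text
t 62.17 p [0.6542 0.1617 0.0815] rot [ 1.8e+02 -1.0e-01  4.4e+00] F [ 0.2 -0.6  0.7] w 0.0595 J [ 30.  27. -10.   0. -53.  64.]
(0.6535, 0.162, 0.0228, 4.5) -> [-0.004, -0.002, 0.294, 0.0, -0.001, -0.001] rows>= 0.9
```

View pics/c51.png

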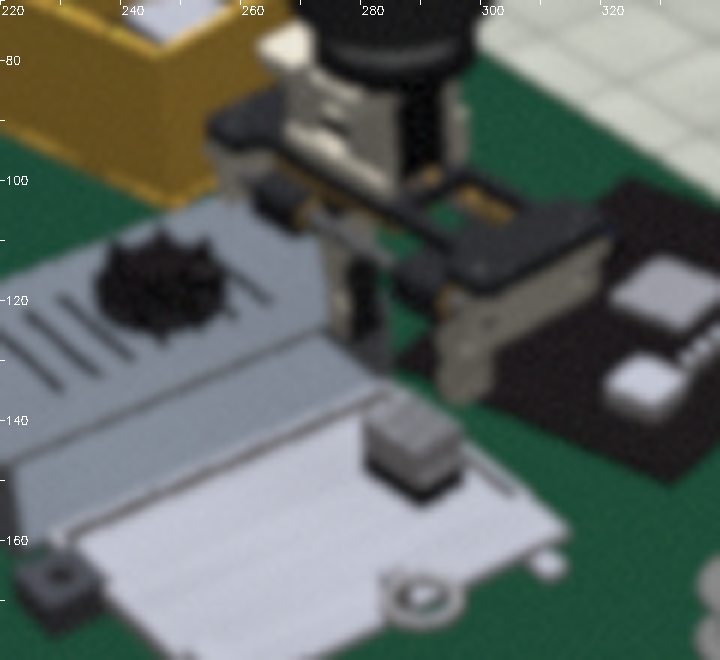

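Emit:
apply_moves --pt "-0.003 -0.002 0.12 0 0 0" --pt "-0.003 -0.002 0.23 0 0 0" --pt "-0.003 -0.002 0.292 0 0 0" --pt "-0.003 -0.002 0.292 0 0 0" --pt "-0.003 -0.002 0.292 0 0 0"

```text
time_s: 62.9
tcp_pos: [0.6541, 0.1626, 0.0238]
eef_rot: [-180.0, -0.1, 4.4]
contact_force: [-1.4, 0.3, 0.0]
gripper_width: 0.0593
```

Emit:
apply_moves --pt "0 0 0 0 0 0" --pt "0 0 0 0 0 0" --pt "0 0 0 0 0 0" --pt "0 0 0 0 0 0" --pt "0 0 0 0 0 0" --pt "0 0 0 0 0 0" --hand 1

```text
time_s: 63.65
tcp_pos: [0.6545, 0.1628, 0.0246]
eef_rot: [-180.0, -0.2, 4.5]
contact_force: [-0.6, 0.1, 5.5]
gripper_width: 0.0439
```

Emit:
apply_moves --pt "0 0 -0.06 0 0 0" --pt "0 0 -0.15 0 0 0" --pt "0 0 -0.3 0 0 0" --pt "0 0 -0.5 0 0 0" --pt "0 0 -0.5 0 0 0" --pt "0 0 -0.5 0 0 0"

```text
time_s: 64.4
tcp_pos: [0.6539, 0.1627, 0.1252]
eef_rot: [-179.9, -0.2, 4.5]
contact_force: [-0.0, 0.1, -1.8]
gripper_width: 0.0439
```

Run:
```python
from h import *
s=st()
cap("34");cv2.imwrite("pics/c52.png",crop("side","34",200,60,340,200,5))
legs((.66,-.02,.13,0),(.671,-.2,.12,0),(.671,-.26,.12,0))
```

```text
t 64.4 p [0.6539 0.1627 0.1252] rot [-179.9   -0.2    4.5] F [-0.   0.1 -1.8] w 0.0439 J [ 31.  25.  -7.   0. -58.  64.]
(0.66, -0.02, 0.13, 0) -> [-0.038, 0.912, -0.031, -0.0, -0.001, 0.05] rows>= 2.9
(0.671, -0.2, 0.12, 0) -> [0.055, 0.9, 0.05, 0.0, 0.0, 0.0] rows>= 2.9
(0.671, -0.26, 0.12, 0) -> [0.0, 0.3, 0.0, 0.0, 0.0, 0.0] rows>= 1.0
```

View pics/c52.png

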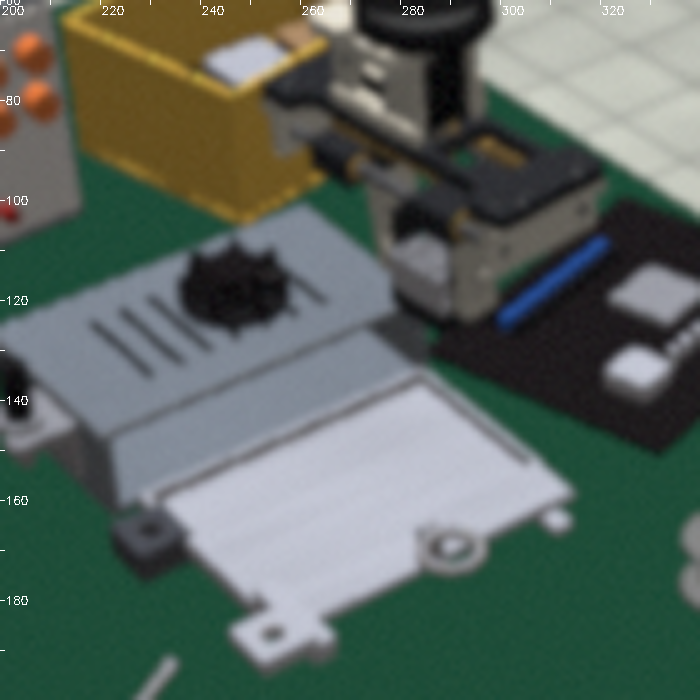

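Emit:
apply_moves --pt "-0.04 0.91 -0.03 0 0 0.05" --pt "-0.04 0.91 -0.03 0 0 0.05" --pt "-0.04 0.91 -0.03 0 0 0.05" --pt "-0.04 0.91 -0.03 0 0 0.05" --pt "-0.04 0.91 -0.03 0 0 0.05" --pt "-0.04 0.91 -0.03 0 0 0.05"

```text
time_s: 65.25
tcp_pos: [0.6595, -0.0187, 0.1293]
eef_rot: [-180.0, -0.1, 0.0]
contact_force: [0.1, 0.3, -1.1]
gripper_width: 0.0436
```

Emit:
apply_moves --pt "0.05 0.95 0.04 0 0 0" --pt "0.05 0.95 0.04 0 0 0" --pt "0.05 0.95 0.04 0 0 0" --pt "0.05 0.95 0.04 0 0 0" --pt "0.05 0.95 0.04 0 0 0" --pt "0.05 0.95 0.04 0 0 0"

```text
time_s: 66.0
tcp_pos: [0.6699, -0.207, 0.1213]
eef_rot: [-180.0, -0.1, 0.1]
contact_force: [0.5, 1.1, -1.4]
gripper_width: 0.0439
```

Run:
```python
from h import *
s=st()
legs((.671,-.26,.1,0),(.671,-.26,.02,0))
```

```text
t 66.0 p [ 0.6699 -0.207   0.1213] rot [-1.8e+02 -1.0e-01  1.0e-01] F [ 0.5  1.1 -1.4] w 0.0439 J [ -1.  27.  -3.  -0. -60.  91.]
(0.671, -0.26, 0.1, 0) -> [0.005, 0.265, 0.107, -0.0, -0.001, 0.002] rows>= 0.9
(0.671, -0.26, 0.02, 0) -> [0.0, -0.0, 0.4, 0.0, 0.0, 0.0] rows>= 1.3
```

Emit:
apply_moves --pt "0.005 0.265 0.1 0 0 0" --pt "0.005 0.265 0.1 0 0 0" --pt "0.005 0.265 0.25 0 0 0" --pt "0.005 0.265 0.4 0 0 0" --pt "0.005 0.265 0.48 0 0 0" --pt "0.005 0.265 0.508 0 0 0" --pt "0.005 0.265 0.508 0 0 0" --pt "0.005 0.265 0.508 0 0 0"

```text
time_s: 67.0
tcp_pos: [0.6719, -0.26, 0.021]
eef_rot: [180.0, -0.2, 0.2]
contact_force: [0.0, 0.1, -0.3]
gripper_width: 0.044
```

Emit:
apply_moves --pt "0 0 0.006 0 0 0" --pt "0 0 0.011 0 0 0" --pt "0 0 0.014 0 0 0" --pt "0 0 0.014 0 0 0"

```text
time_s: 67.5
tcp_pos: [0.6719, -0.26, 0.0181]
eef_rot: [180.0, -0.2, 0.1]
contact_force: [0.4, 0.3, -1.4]
gripper_width: 0.0438
```

Emit:
apply_moves --pt "0 0 0.004 0 0 0" --pt "0 0 0.005 0 0 0" --pt "0 0 0.005 0 0 0"

```text
time_s: 67.88
tcp_pos: [0.672, -0.26, 0.0176]
eef_rot: [180.0, -0.2, 0.2]
contact_force: [-1.6, 0.1, 5.2]
gripper_width: 0.0438
```

Emit:
apply_moves --pt "0 0 0 0 0 0" --pt "0 0 0 0 0 0" --pt "0 0 0 0 0 0" --pt "0 0 0 0 0 0" --pt "0 0 0 0 0 0" --hand -0.35

```text
time_s: 68.5
tcp_pos: [0.672, -0.26, 0.0175]
eef_rot: [180.0, -0.2, 0.2]
contact_force: [0.0, -0.1, 0.5]
gripper_width: 0.0591
```

Emit:
apply_moves --pt "0 0 -0.1 0 0 0" --pt "0 0 -0.3 0 0 0" --pt "0 0 -0.6 0 0 0" --pt "0 -0.4 -0.8 0 0 0" --pt "0 -0.9 -0.8 0 0 0" --pt "0 -0.95 -0.8 0 0 0" --pt "0 -0.95 -0.8 0 0 0" --pt "0 -0.95 -0.8 0 0 0"

```text
time_s: 69.5
tcp_pos: [0.6713, -0.0693, 0.179]
eef_rot: [180.0, -0.3, 0.3]
contact_force: [-1.0, 0.0, -1.2]
gripper_width: 0.059
```

Run:
```python
from h import *
s=st()
cap("35")
blobs("side","35",(.033,.055),(.55,.72),(-.33,-.11))
cv2.imwrite("pics/side35v.png",cv2.imread("pics/side35.png"))
```

```text
t 69.5 p [ 0.6713 -0.0693  0.179 ] rot [180.   -0.3   0.3] F [-1.   0.  -1.2] w 0.059 J [ 11.  22.  -3.   0. -64.  80.]
side n 185 c 0.6342 -0.1787 size 46.0 32.8 axis deg 87.5 zmed 0.0396
side n 184 c 0.6716 -0.2591 size 43.6 33.0 axis deg 88.8 zmed 0.0399
side n 199 c 0.5989 -0.2596 size 44.8 35.9 axis deg -80.9 zmed 0.04
```

View pics/side35.png

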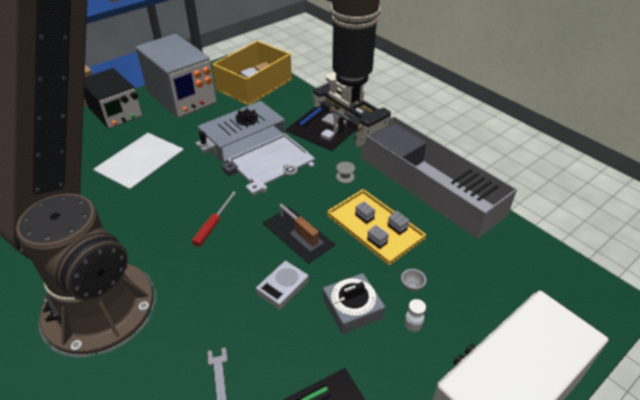

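View pics/top35.png

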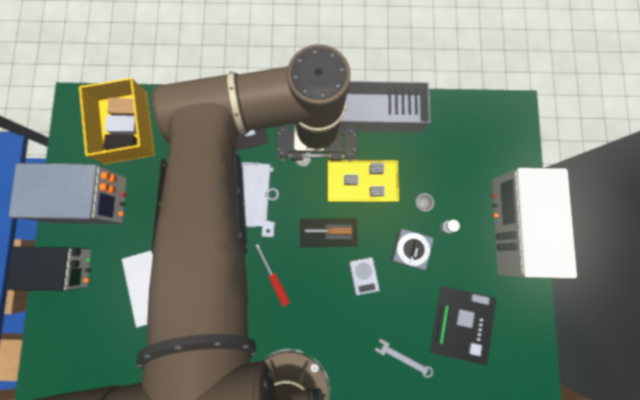

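Run:
```python
from h import *
A=crop("side","35",185,115,265,195,5);B=crop("side","35",318,262,398,342,5);C=crop("side","35",255,190,335,270,5);D=crop("top","35",295,150,415,270,4)[:400,:400]
cv2.imwrite("pics/c53.png",np.vstack([np.hstack([A,B]),])) ;cv2.imwrite("pics/c54.png",np.hstack([C,D]))
blobs("side","35",(.045,.056),(.40,.55),(-.22,-.09))
print("bore side",onz("side",253.9-.5,187-.5,.032),"top",onz("top",267.6,230.5,.032))
st()
```

```text
side n 187 c 0.4717 -0.1344 size 86.7 21.3 axis deg -89.5 zmed 0.0533
bore side [0.46927424 0.07604046 0.032     ] top [0.47177008 0.07191895 0.032     ]
t 69.6 p [ 0.671  -0.0709  0.178 ] rot [ 1.8e+02 -2.0e-01  1.0e-01] F [-0.   0.7  0.1] w 0.0592 J [ 11.  22.  -3.   0. -64.  80.]
```

View pics/c53.png

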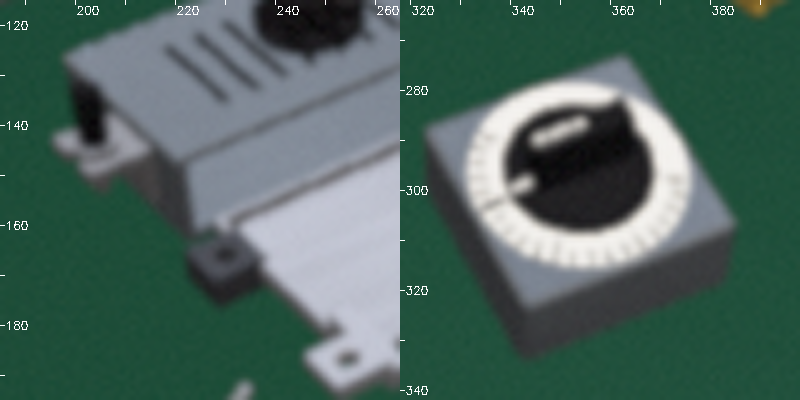

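View pics/c54.png

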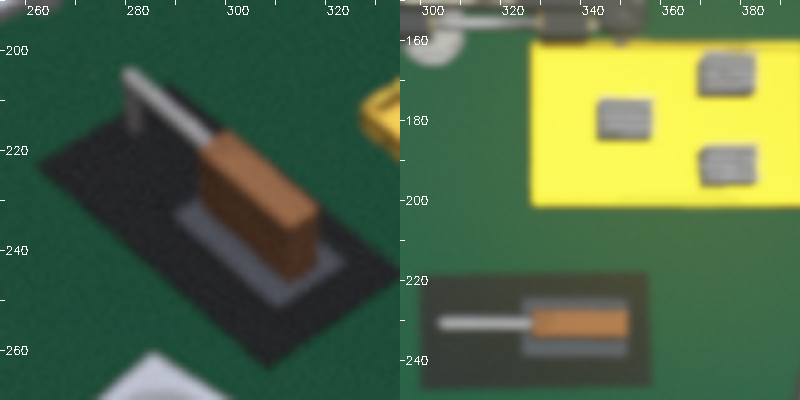

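All checks hold: pin in notch, dial pointer on the zero mark, hook standing on its mat, and the three modules flat in the tray. Handing in.

Run:
```python
from plant import r
print(r.close_job())
```

```text
the job is handed in; nothing more can be done
None
```

The job was handed in at about 70 s. No verdict is reported, so what follows rests on my own checks.

**What I did**
- I turned the dial to zero and hung the lock pin in the side notch.
- I hooked the pull ring and drew the carrier to its stop. The pull rose to about 11 N there.
- I stood the hook tool back on its mat. I found it about 4 cm aside once I had let go and lifted away, with its grip only about 4 mm inside the mat's edge. I picked it up again and placed it near the middle of the mat's width.
- Three modules were present, and I stood all three in the yellow tray.

**Last checks, from the final pictures**
- **Dial:** the pointer is on the zero mark, within about 2°.
- **Pin:** it is upright in the notch with its collar on the plate.
- **Carrier:** it is out about 0.13 m; its stop is at 0.128 m.
- **Hook tool:** it is upright and well inside the mat.
- **Modules:** they stand upright with centres near (0.599, -0.260), (0.634, -0.179) and (0.672, -0.259). Their tops read 40 mm above the bench, which means they sit on the tray floor.
- **Bystanders:** they look unmoved, and the gripper is clear of everything.

**Disagreement:** positions from the side camera ran about 3 mm off in y from the top camera and the arm. I allowed for it by using relative measurements. The tip in the ring was hidden in both views, so I judged it from the arm's position, the force, and the carrier following the pull.

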